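# Set out the hall candles

## Robot

A 7-joint arm with a two-finger parallel gripper is mounted at the origin on the work surface. World frame = base frame: x ahead of the robot, y to its left, z up, the work surface at z = 0. Lengths are in m, angles in rad, forces in N, time in s.
With the tool pointing down it reaches from about 0.4 to 0.875 m from the base axis. Payload 6.5 kg.
Tool frame: the origin (TCP) lies midway between the tips of the shut fingers; the grasp point (between the pads) lies behind it (robot.grip_point_offset is the z of the grasp point in the tool frame, in m); z points along the fingers, y is the line along which they close (so a half turn about z gives the same grasp; the last joint's range is limited). The gripper opens to 88 mm and grips with 3 to 60 N. Pads are 18 mm wide; open, the fingers measure 123 mm over their backs; the gripper's body (75 mm by 187 mm) begins 45 mm behind the grasp point.
Start: joints at [1.146, 0.536, -0.004, 1.538, 0.003, 1.067, -0.071], TCP at [0.228, -0.609, 0.202] pointing down, gripper open.
Joint ranges: [-2.7, 2.7], [-0.37, 2.16], [-1.27, 1.26], [0.24, 2.4], [-1.31, 4.45], [0.19, 1.91], [-2.76, 2.76]. Speed limits (rad/s): [2.39, 2.39, 3.14, 3.14, 3.14, 3.14, 3.14].

## Interface

Orientations are given as a unit quaternion [w, x, y, z].
In Python, from plant import robot, camera, spotter gives the robot as it stands.
- The arm moves only by the tool servo_tool, never from a script. Its argument "steps" is a list of rows, each an object of numbers: "dx", "dy", "dz": the shift along the tool's x, y, z as a fraction of full scale; "wx", "wy", "wz": the turn, a rotation vector about the tool's x, y, z as a fraction of full scale; "claw": the opening, from -1 (shut) to 1 (fully open). In form: [{"dx": .., "dy": .., "dz": .., "wx": .., "wy": .., "wz": .., "claw": ..}, ...]. A call has 1 to 20 rows; each row is the pose to reach, as a shift and turn from the pose commanded when the call began, along the tool's axes at that moment, turning the shorter way round; what a row does not reach only later rows make up. Full scale, the value 1, is 0.3 m for a shift and 360 degrees for a turn. A row lasts 1/10 s, in which the tool goes at most 50 mm and 8.59 degrees, less where a joint would pass 70% of its speed; a pose out of reach is approached as far as the arm can. A call with a number of a shift or a turn outside -1 to 1 is refused whole. A call with a gripper value outside its range is refused whole. The fingers move at their own pace and stop on an object; "squeeze" is the grip in N (left out, the last holds). Time passes only in rows, so rows that repeat a pose let the fingers close. It gives the time, the measured TCP pose, the force, the opening and the grip force at its end, in the units of the state.
- robot.state(): the state, without advancing time (a new reading comes with each control period).
- camera(name): name is "side" or "top"; returns a dict with "image" (480x640x3 uint8, red, green, blue), "fov_y" (degrees; the focal length in pixels is half the picture's height over the tangent of half this angle, whatever the lens; pixels are square), "cx", "cy" (the principal point, pixels), "k1" (the pictures are not rectified: a ray, as slopes to the right and down, at radius r is drawn at 1 + k1 r^2 times it, then the intrinsics apply), "extrinsics" (4x4, takes a point from camera to world coordinates). Camera axes: x right, y up, looking along -z (the intrinsics and any distortion apply to the point x, -y, -z); pixel columns grow to the right and rows downward; lengths in m; the calibration is good to about 2 mm. A picture is of the moment at which its call begins. There is no depth.
- robot.close_job(): hands the job in; it is judged then, once.
Trained networks look in the newest picture that a camera, given by its name, has taken for a name from the list of things; names that differ only in an ending like _2 or _b are one class to them, and where a whole thing is asked for, a point or a joint stands for the part that bears it (a point fixed in the world has none). Each returns a list of dicts, best first, with "p" (0 to 1); they miss things now and then, are a little off and sometimes report something else, mostly with a low value. They report only what shows in the picture. A call takes as long as a camera call. They do not tell look-alikes from the thing itself.
- spotter.silhouettes(name, camera): "pixels" (480x640 bool, what is visible of it) and "at" ([column, row] in pixels, amid what is visible of it).
The state is a dict: "t": time; "joint_pos": joint angles; "dq": joint speeds; "effort": joint torques, N m; "eef_pos": TCP position; "eef_rot": TCP orientation; "wrist_force": force on the tool from outside, world axes, zero at the start; "torque": the same for the moment, N m; "gripper_width": opening from 0.0 (shut) to 1.0 (fully open); "finger_force": force on a finger pad.
Only numpy, scipy, OpenCV 4.12 (cv2) and the standard library are available. Lean on these libraries where they do the work, as an engineer would, in place of code of your own. Each camera call takes 0.05 s, during which the arm holds its last target. There are 200 camera calls.

## Task

Set out the candles on the hall table's display ledge: first loosen the clamp knob and slide the bookend right back to its stop, then stand every white candle jar upright on the ledge in one straight, gapless row along the brass middle line, starting against the fixed wooden cheek, and put every empty amber jar upright into a cell of its own in the divided crate. Finally slide the bookend up against the last candle, turn the clamp knob fully tight again and let go. Leave the other things on the table where they are.

Things in the scene. Friction and masses are not known exactly. Their poses are not given: they have to be found in the camera images.
- ledge: low wooden display ledge fixed on the table, 150 mm deep (its x) by 450 mm long (its y), board 25 mm thick; origin at the centre of its underside, z up. Brass inlay line along the middle of its top (x = 0). It has no front or back rail. At its +y end stands a fixed wooden cheek 15 mm thick, rising 50 mm above the board; a sliding dark steel bookend faces it
- cheek_face (a point): point on the board's top, on the brass middle line, where it meets the inner face of the fixed cheek; same axes as the ledge: the row of jars grows from here along -y
- bookend_face (a point): point on the board's top, on the middle line, at the foot of the bookend's jar-side face; same axes as the ledge. The bookend is an upright steel plate 100 mm wide (x), 12 mm thick (y), 60 mm high, with a foot 70 mm wide and 22 mm high running back from it along -y to 105 mm behind the face; the clamp knob stands on the foot
- bookend (a joint): slide of the bookend along the ledge: the free space in m between the cheek's and the bookend's faces; 0.30 = fully back at its stop, smaller = closer to the cheek. Starts at 0.04 to 0.09. Slides with about 2 N when the clamp is loose; while it is fully tight it holds against a push of 20 N or more
- clamp (a joint): angle of the clamp knob in rad: 0 = fully tight (its stop), 1.3 = fully loose (its stop); it grows counter-clockwise seen from above. From about 0.45 on it lets the bookend slide freely. Turns with about 0.1 to 0.3 N m and stays where left
- knob_grip (a point): grip point on the axis of the brass clamp knob, 62 mm behind the bookend's face, 49 mm above the board top; z up, y along the knob's bar, turning with the knob (at clamp 0 the bar lies along the ledge's y). The bar is 44 mm long, 14 mm thick and 26 mm high (13 mm above and below this point), with 27 mm from this point down to the foot's top. The bookend can be pushed and pulled by the knob
- crate: low light-wood crate fixed on the table with three square cells in a row along its x; walls 5 mm thick and 32 mm high, cells 68 mm square inside, 73 mm apart; origin at the centre of its underside
- cell0 (a point): centre of the floor of a crate cell (5 mm above the table), axes as the crate
- cell1 (a point): centre of the floor of a crate cell (5 mm above the table), axes as the crate
- cell2 (a point): centre of the floor of a crate cell (5 mm above the table), axes as the crate
- white0: full candle jar, white with a brass-coloured lid, upright, 56 mm across, 75 mm high, about 0.16 kg; origin at the centre of its underside, z up. May be absent
- white1: full candle jar, white with a brass-coloured lid, upright, 56 mm across, 75 mm high, about 0.16 kg; origin at the centre of its underside, z up. May be absent
- white2: full candle jar, white with a brass-coloured lid, upright, 56 mm across, 75 mm high, about 0.16 kg; origin at the centre of its underside, z up. May be absent
- white3: full candle jar, white with a brass-coloured lid, upright, 56 mm across, 75 mm high, about 0.16 kg; origin at the centre of its underside, z up. May be absent
- amber0: empty amber glass jar with an orange band, upright, 56 mm across, 75 mm high, about 0.12 kg; origin at the centre of its underside, z up. May be absent
- amber1: empty amber glass jar with an orange band, upright, 56 mm across, 75 mm high, about 0.12 kg; origin at the centre of its underside, z up. May be absent
- amber2: empty amber glass jar with an orange band, upright, 56 mm across, 75 mm high, about 0.12 kg; origin at the centre of its underside, z up. May be absent
- trinket_dish: small blue dish right of the ledge, 72 mm across, 28 mm high, origin at its underside: leave alone
- match_box: red matchbox 50 x 35 x 15 mm, left of the crate, origin at its underside: leave alone
- snuffer: brass candle snuffer 160 mm long, 24 mm high, right of the ledge: leave alone
- glasses_case: black spectacle case 65 x 160 x 40 mm, lying beyond the crate: leave alone
There are look-alikes about, which are no part of the job. Leave any red look-alike of the white3 alone.

How it is judged:
By the outcome, as a careful person would: the job done as asked, in the order asked, and still so for the second after the job is handed in, with the robot touching nothing.
Of white0, white1, white2, white3 only 3 to 4 are there at a start; the rules pass over those that are not, and their reading is None.
Of amber0, amber1, amber2 only 2 to 3 are there at a start; the rules pass over those that are not, and their reading is None.
At some moment in a run one of white0, white1, white2, white3 may be knocked a few centimetres aside while the robot is not near it.
It also fails if it takes over 210 s, if anything falls off the work surface, if the arm or the gripper's body presses on something with over 40 N, if the wrist force passes 120 N, or if a joint passes its speed limit or range.

## Working session

There is one attempt and no reset: what is moved stays moved. The work goes in short steps, Python scripts to look and compute and a tool call to move; the robot and the scene stay as the last step left them, time stands still between calls to the robot, and variables do not carry over. Pictures are saved under pics/ and viewed, at most 14 in all, crops included, and the job is handed in when it is done.

Besides the shell and the picture viewer there is one more tool, called after "Request:" in YAML: its name, and indented under it one key for each argument. servo_tool: Moves the arm, as the interface text tells. Its arguments: {"type":"object","properties":{"steps":{"type":"array","items":{"type":"object","properties":{"dx":{"type":"number","minimum":-1,"maximum":1},"dy":{"type":"number","minimum":-1,"maximum":1},"dz":{"type":"number","minimum":-1,"maximum":1},"wx":{"type":"number","minimum":-1,"maximum":1},"wy":{"type":"number","minimum":-1,"maximum":1},"wz":{"type":"number","minimum":-1,"maximum":1},"claw":{"type":"number"}}}},"squeeze":{"type":"number"}},"required":["steps"]}

```bash
ls; mkdir -p pics
python3 - <<'E'
from plant import robot,camera,spotter
import cv2,numpy as np
for n in("top","side"):
    c=camera(n);cv2.imwrite(f"pics/{n}0.png",c["image"][:,:,::-1]);print(n,c["fov_y"],c["cx"],c["cy"],c["k1"],c["extrinsics"])
print(robot.state(),robot.grip_point_offset)
E
```

```text
pics
top 56.84883891388327 327.3054778447022 244.31969750906364 -0.0081995466670975 [[ 6.00172711e-02  9.77230511e-01 -2.03515246e-01  3.24996671e-01]
 [-9.98197304e-01  5.88101534e-02 -1.19794566e-02 -7.02732693e-03]
 [ 2.62072364e-04  2.03867344e-01  9.78998487e-01  9.69834396e-01]
 [ 0.00000000e+00  0.00000000e+00  0.00000000e+00  1.00000000e+00]]
side 43.04789007537182 320.4139629266948 250.80510128775887 -0.17217655694087558 [[-0.72003673  0.32303221 -0.6141639  -0.33972391]
 [-0.69393014 -0.33880033  0.63535446  0.8856426 ]
 [-0.00283897  0.88366539  0.46811047  0.73922386]
 [ 0.          0.          0.          1.        ]]
{'t': 0.1, 'joint_pos': array([ 1.14577019,  0.53708672, -0.00442684,  1.5387365 ,  0.00260679,
        1.0673238 , -0.07118276]), 'dq': array([ 6.24562381e-05, -7.87472849e-04,  2.17810062e-03, -3.08524168e-03,
        1.32913223e-04,  5.94255117e-04,  1.07583508e-03]), 'effort': array([ 2.22217568e-03, -5.72086215e+01,  9.93747935e-01, -2.52234542e+01,
       -5.61258732e-02,  1.34213801e-02,  3.84720965e-05]), 'eef_pos': array([ 0.22802833, -0.60804775,  0.20164399]), 'eef_rot': array([-7.48084440e-04,  9.83940987e-01,  1.78492395e-01, -2.00012181e-04]), 'wrist_force': array([ 0.3396647 , -0.58907551,  0.11203964]), 'torque': array([ 0.0136666 ,  0.0260864 , -0.00288657]), 'finger_force': 0.0, 'gripper_width': 0.9970599681351595} -0.0187
```

View pics/top0.png

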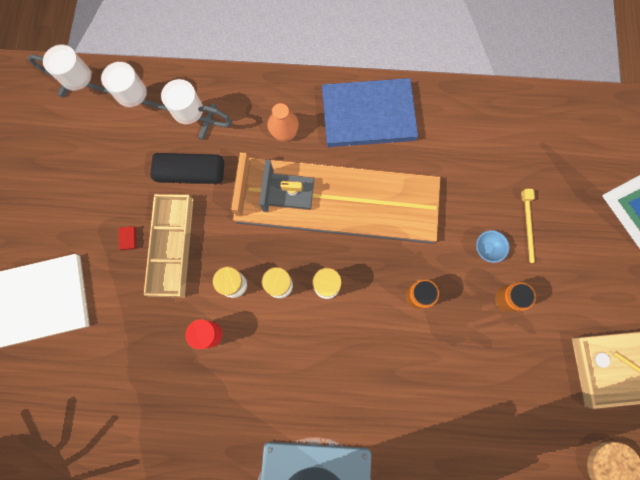

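View pics/side0.png

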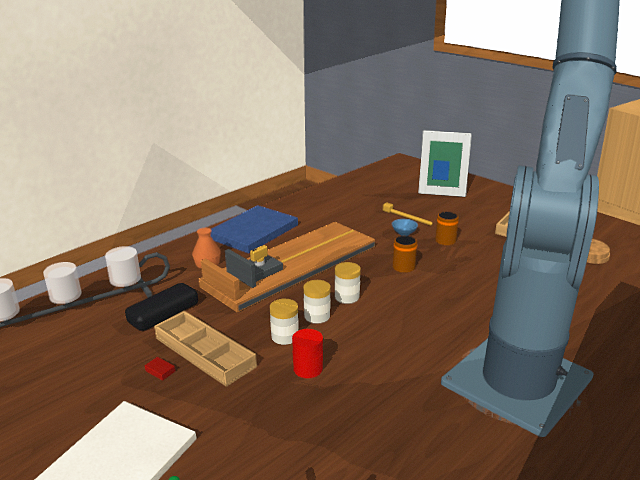

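Candidates for white jars: brass-lidded at top (229,282), (277,282), (327,283). Not wanted: red look-alike (203,334), white cups on the candelabra (68,68), (125,85), (182,100). Ambers: (425,293), (519,296); terracotta vase (283,123) is not one. Next I measure the poses.

```bash
cat > h.py <<'E'
from plant import robot,camera,spotter
import cv2,numpy as np
from scipy.optimize import least_squares
from scipy.spatial.transform import Rotation as R
def proj(c,P):
    P=np.atleast_2d(P);T=np.linalg.inv(c["extrinsics"]);q=P@T[:3,:3].T+T[:3,3]
    s=np.c_[q[:,0],-q[:,1]]/-q[:,2:];f=240/np.tan(np.radians(c["fov_y"]/2))
    s=s*(1+c["k1"]*(s**2).sum(1,keepdims=True));return s*f+[c["cx"],c["cy"]]
def unproj(c,uv,z):
    return least_squares(lambda p:(proj(c,[p[0],p[1],z])-uv).ravel(),[.6,0]).x
def cyl(x,y,z0,r=.028,h=.075):
    a=np.linspace(0,2*np.pi,40,endpoint=False)
    return np.array([[x+r*np.cos(t),y+r*np.sin(t),z0+k] for k in(0,h) for t in a])
def hullmask(c,P):
    m=np.zeros((480,640),np.uint8);cv2.fillConvexPoly(m,cv2.convexHull(np.round(proj(c,P)*16).astype(np.int32)),1,shift=4);return m>0
def ext(uv): # extents in 4 directions
    return np.r_[uv.min(0),uv.max(0)]
def jars(name,n=6,z0=0.,pmin=.3):
    cs={k:camera(k) for k in("top","side")}
    S={k:[s for s in spotter.silhouettes(name,k) if s["p"]>pmin] for k in cs}
    out=[]
    for s in S["top"]:
        g=unproj(cs["top"],s["at"],z0+.045)
        # match in side view
        uv=proj(cs["side"],[g[0],g[1],z0+.0375])[0]
        d=[np.hypot(*(uv-q["at"])) for q in S["side"]]
        obs={"top":s}
        if d and min(d)<20: obs["side"]=S["side"][int(np.argmin(d))]
        e={}
        for k,q in obs.items():
            v,u=np.nonzero(q["pixels"]);e[k]=np.r_[u.min(),v.min(),u.max()+1,v.max()+1]
        def f(p,ks=e):
            return np.concatenate([ext(proj(cs[k],cyl(p[0],p[1],z0)))-e[k] for k in ks])
        r=least_squares(f,g);r1=least_squares(lambda p:f(p,["top"]),g)
        out.append((r.x,r1.x,s["p"],s["at"],abs(r.fun).max(),list(obs)))
    return out
def show(name,**k):
    for o in jars(name,**k): print(name,"xy",o[0].round(4),"toponly",o[1].round(4),"p%.2f"%o[2],np.round(o[3]),"res%.1f"%o[4],o[5])
def st():
    s=robot.state();M=R.from_quat(np.roll(s["eef_rot"],-1)).as_matrix()
    print("t",s["t"],"tcp",s["eef_pos"].round(4),"x",M[:,0].round(3),"y",M[:,1].round(3),"z",M[:,2].round(3),"F",s["wrist_force"].round(1),"w",round(s["gripper_width"]*88,1),"ff",round(s["finger_force"],1),"q7",s["joint_pos"].round(2)); return s,M
def go(x,y,z,yaw,base=None):
    """row values to bring tool to xyz, tool down, tool-y (closing) at angle yaw mod pi"""
    s,M=st();p=s["eef_pos"]
    c=[]
    for k in(0,1):
        a=yaw+k*np.pi;Y=np.array([np.cos(a),np.sin(a),0]);Z=np.array([0,0,-1.]);T=np.c_[np.cross(Y,Z),Y,Z]
        c.append(R.from_matrix(M.T@T).as_rotvec())
    w=min(c,key=np.linalg.norm)
    d=M.T@(np.array([x,y,z])-p)
    print("  d/0.3",(d/.3).round(4),"w/360",(w/2/np.pi).round(4),"alt",(max(c,key=np.linalg.norm)/2/np.pi).round(4))
E
python3 - <<'E'
from h import *
for n in("white0","amber0"): show(n)
cs={k:camera(k) for k in("top","side")}
for n in("ledge","crate","bookend","knob_grip","trinket_dish","match_box","snuffer","glasses_case"):
    for k in cs:
        r=spotter.silhouettes(n,k)
        print(n,k,[(round(s["p"],2),np.round(s["at"]),int(s["pixels"].sum())) for s in r])
        if k=="top" and r and n in("ledge","crate","knob_grip"):
            v,u=np.nonzero(r[0]["pixels"]);q=cv2.boxPoints(cv2.minAreaRect(np.c_[u,v].astype(np.float32)));print(q.round(1).tolist())
im=cs["top"]["image"]
a=cv2.resize(im[140:310,140:450],None,fx=2.5,fy=2.5,interpolation=cv2.INTER_CUBIC)
cv2.imwrite("pics/crop1.png",a[:,:,::-1])
E
```

```text
white0 xy [ 0.4328 -0.0011] toponly [ 0.4335 -0.0011] p0.87 [324. 283.] res0.7 ['top', 'side']
white0 xy [0.4223 0.2038] toponly [0.4233 0.2029] p0.74 [226. 286.] res1.5 ['top', 'side']
white0 xy [0.4277 0.103 ] toponly [0.4283 0.1029] p0.72 [279. 284.] res0.8 ['top', 'side']
white0 xy [0.3136 0.2453] toponly [0.314  0.2453] p0.60 [204. 332.] res0.8 ['top', 'side']
white0 xy [0.4954 0.3436] toponly [0.4954 0.3436] p0.43 [165. 244.] res36.6 ['top']
amber0 xy [ 0.4273 -0.3945] toponly [ 0.4276 -0.3949] p0.95 [515. 295.] res1.5 ['top', 'side']
amber0 xy [ 0.423  -0.1997] toponly [ 0.4233 -0.2001] p0.70 [425. 295.] res1.5 ['top', 'side']
ledge top [(0.71, array([331., 201.]), 13727), (0.7, array([492., 248.]), 824)]
[[229.60000610351562, 222.3000030517578], [237.5, 153.10000610351562], [443.20001220703125, 176.6999969482422], [435.29998779296875, 245.89999389648438]]
ledge side [(0.73, array([402., 225.]), 305), (0.6, array([279., 262.]), 7186), (0.24, array([256., 252.]), 217)]
crate top [(0.6, array([167., 246.]), 4290), (0.5, array([293., 184.]), 219), (0.5, array([128., 236.]), 393),
[... 401 characters left out ...]
98779296875, 192.1999969482422], [281.1000061035156, 180.60000610351562], [302.5, 182.1999969482422], [301.70001220703125, 193.8000030517578]]
knob_grip side [(0.8, array([261., 254.]), 238)]
trinket_dish top [(0.77, array([491., 248.]), 787), (0.26, array([336., 200.]), 13657)]
trinket_dish side [(0.76, array([404., 224.]), 291)]
match_box top [(0.68, array([125., 239.]), 350)]
match_box side [(0.72, array([160., 368.]), 431), (0.7, array([279., 264.]), 7383)]
snuffer top [(0.76, array([528., 214.]), 498)]
snuffer side [(0.65, array([400., 213.]), 245), (0.36, array([406., 252.]), 746)]
glasses_case top [(0.6, array([190., 170.]), 2124)]
glasses_case side [(0.85, array([162., 306.]), 1948)]
```

View pics/crop1.png

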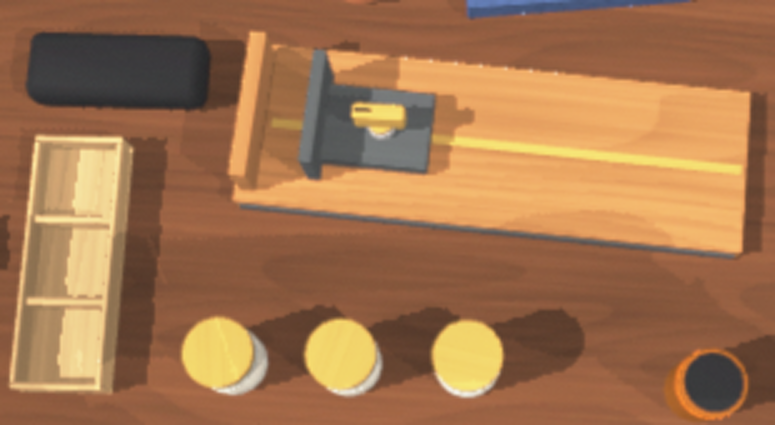

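The crop shows exactly three brass-lidded white jars, with two ambers to the right. The clamp bar lies along the ledge, and the bookend is close to the cheek. Next I fit the ledge and crate.

```bash
cat > fit.py <<'E'
from h import *
from scipy.optimize import minimize
cs={k:camera(k) for k in("top","side")}
def box(x0,x1,y0,y1,z0,z1): return np.array([[a,b,c] for a in(x0,x1) for b in(y0,y1) for c in(z0,z1)])
def tr(p,B):
    c,s=np.cos(p[2]),np.sin(p[2]);return np.c_[p[0]+c*B[:,0]-s*B[:,1],p[1]+s*B[:,0]+c*B[:,1],B[:,2]]
def extf(uv):
    A=np.linspace(0,2*np.pi,16,endpoint=False);return (uv@np.array([np.cos(A),np.sin(A)])).max(0)
def fit(name,B,g):
    e={}
    for k in cs:
        s=max(spotter.silhouettes(name,k),key=lambda s:s["pixels"].sum());m=cv2.morphologyEx(s["pixels"].astype(np.uint8),cv2.MORPH_OPEN,np.ones((5,5)))
        n,l,stt,_=cv2.connectedComponentsWithStats(m);m=l==1+np.argmax(stt[1:,4])
        v,u=np.nonzero(m);e[k]=extf(np.r_[np.c_[u,v],np.c_[u+1,v+1],np.c_[u,v+1],np.c_[u+1,v]])
    for ks in(["top"],["side"],["top","side"]):
        r=least_squares(lambda p:np.concatenate([extf(proj(cs[k],tr(p,B)))-e[k] for k in ks]),g,loss="soft_l1")
        print(name,ks,r.x.round(4),r.fun.round(1))
    return r.x
L=np.r_[box(-.075,.075,-.225,.225,0,.025),box(-.075,.075,.21,.225,.025,.075)]
C=box(-.112,.112,-.039,.039,0,.032)
print("tries")
l=fit("ledge",L,[.6,-.02,-.1]);c=fit("crate",C,[.51,.33,-.1])
# hand points from crop
pts=np.array([[440,176.8],[436.8,240.4],[234,220.]]);z=[.025]*3
W=[unproj(cs["top"],p,.025) for p in pts];print("board corners FR,NR,NL",np.round(W,4))
W=[unproj(cs["top"],p,.075) for p in [[246.4,153.2],[238.8,210.8]]];print("cheek inner top",np.round(W,4))
# brass line
im=cs["top"]["image"];hsv=cv2.cvtColor(im,cv2.COLOR_RGB2HSV)
u=np.arange(318,432);ys=[]
for x in u:
    y0=196.5+(x-314.8)*11.6/121.6;r=np.arange(int(y0)-6,int(y0)+8);w=hsv[r,x,0].astype(float)-np.median(hsv[r,x,0]);w=np.clip(w-2,0,None);ys.append((w*r).sum()/max(w.sum(),1e-6) if w.sum() else np.nan)
ys=np.array(ys);ok=np.isfinite(ys);a=np.polyfit(u[ok],ys[ok],1);print("brass rows",np.polyval(a,[318,432]),ok.sum(),np.std(ys[ok]-np.polyval(a,u[ok])))
P=np.array([unproj(cs["top"],[x+.5,np.polyval(a,x)+.5],.025) for x in(318,432)]);print("brass",P.round(4),"yaw",np.arctan2(P[1,0]-P[0,0],-(P[1,1]-P[0,1])))
for p in(l,):
    d=P-p[:2];print("offset of brass along ledge x",d@[np.cos(p[2]),np.sin(p[2])])
for k in cs:
    o=cs[k]["image"].copy()
    for B,p in((L[:8],l),(L[8:],l),(C,c)):
        q=proj(cs[k],tr(p,B))
        for i in range(8):
            for b in(1,2,4):
                if not i&b: cv2.line(o,tuple(np.round(q[i]*16).astype(int)),tuple(np.round(q[i|b]*16).astype(int)),(0,255,0),1,cv2.LINE_AA,4)
    q=proj(cs[k],tr(l,np.array([[0,.21,.025],[0,-.225,.025]])))
    cv2.line(o,tuple(np.round(q[0]).astype(int)),tuple(np.round(q[1]).astype(int)),(255,0,255),1)
    a=o[140:310,140:450] if k=="top" else o[210:390,140:390]
    cv2.imwrite(f"pics/o_{k}.png",cv2.resize(a,None,fx=2.4,fy=2.4)[:,:,::-1])
a,b=[cv2.imread(f"pics/o_{k}.png") for k in cs]
w=744;b=cv2.resize(b,None,fx=.8,fy=.8)
o=np.zeros((600,760,3),np.uint8);a=cv2.resize(a,None,fx=.7,fy=.7);o[:a.shape[0],:a.shape[1]]=a;o[a.shape[0]:a.shape[0]+b.shape[0],:b.shape[1]]=b[:600-a.shape[0]];cv2.imwrite("pics/o.png",o)
E
python3 fit.py
```

```text
tries
ledge ['top'] [ 0.6233 -0.0172 -0.0169] [ 1.9  2.8  2.   0.9 -0.   3.8  2.4  2.7  1.6  1.2  1.4  1.2  0.8  2.
  2.3  2.3]
ledge ['side'] [ 0.6226 -0.0128 -0.0085] [ 0.3 -0.2 -0.2  2.3  2.1 -0.6  0.4 -0.7  0.8  2.2  1.4 -0.3  1.6  0.1
  1.4  0.9]
ledge ['top', 'side'] [ 0.6232 -0.0144 -0.0141] [ 0.6  1.6  1.   0.2 -0.3  4.5  3.5  4.   2.9  2.4  2.2  1.5  0.6  1.7
  1.5  1.1  0.7  0.2  0.1  1.7  1.6 -1.1 -0.2 -1.1  0.5  2.3  1.6  0.2
  1.7  0.3  1.8  1.4]
crate ['top'] [0.5    0.3504 0.0396] [-0.3  0.5  0.6  0.1 -0.4  0.4  0.5  0.4  0.2  0.   0.4  0.1 -0.1  0.4
  0.5  0.6]
crate ['side'] [0.4969 0.3532 0.0224] [ 0.7  1.4  1.1 -0.1  1.3  0.3 -0.3  0.1  1.7  1.4  0.9  0.3  2.   1.
  0.1 -0.1]
crate ['top', 'side'] [0.4994 0.3514 0.0298] [-0.3 -0.3  0.1  0.1 -0.   0.8  1.3  1.4  1.3  0.   0.3  0.1 -0.2 -0.
  0.2  0.4  0.8  1.   0.3 -1.1  0.1 -1.  -0.6  0.   1.8  1.8  1.5  1.
  2.6  1.5  1.   0.5]
board corners FR,NR,NL [[ 0.6915 -0.2392]
 [ 0.5445 -0.2334]
 [ 0.5637  0.2129]]
cheek inner top [[0.7007 0.19  ]
 [0.5715 0.1933]]
brass rows [195.54703265 207.08265003] 114 0.09416133003363798
brass [[ 0.6299  0.0307]
 [ 0.6184 -0.2232]] yaw -0.045005413626870314
offset of brass along ledge x [ 0.00605781 -0.00179416]
```

View pics/o.png

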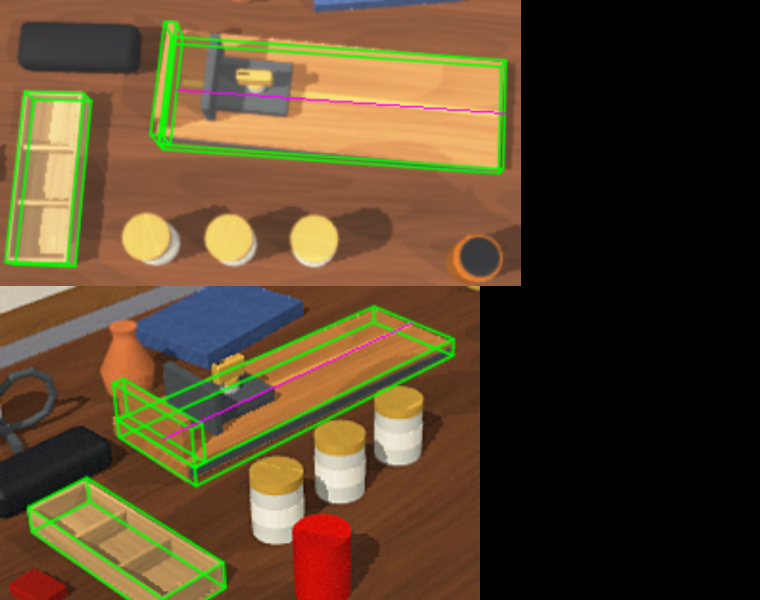

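The top overlay shows the ledge silhouette fit is off, so I trust the brass line (yaw ≈ -0.045). The crate overlay matches. Now I cross-check with the side camera and find the knob.

Run:
```python
from h import *
cs={k:camera(k) for k in("top","side")}
ya=-.0453;ex=np.array([np.cos(ya),np.sin(ya)]);ey=np.array([-np.sin(ya),np.cos(ya)])
p0=np.array([.6299,.0307])
# brass in side view: scan perpendicular
for k in cs:
    c=cs[k];hsv=cv2.cvtColor(c["image"],cv2.COLOR_RGB2HSV).astype(np.float32);rs=[]
    for s in np.arange(-.22,-.01,.005):
        o=np.arange(-.02,.0201,.0005);Q=np.array([[*(p0+ey*s+ex*t),.025] for t in o]);uv=proj(c,Q).astype(np.float32)-.5
        h=cv2.remap(hsv[:,:,0],uv[:,0].reshape(1,-1),uv[:,1].reshape(1,-1),1)[0];w=np.clip(h-np.median(h)-2,0,None)
        if w.sum()>0: rs.append((s,(w*o).sum()/w.sum()))
    rs=np.array(rs);a=np.polyfit(rs[:,0],rs[:,1],1);print(k,len(rs),"brass offset mean",rs[:,1].mean(),"slope",a[0],"std",np.std(rs[:,1]-np.polyval(a,rs[:,0])))
for k in cs:
    s=spotter.silhouettes("knob_grip",k)[0];v,u=np.nonzero(s["pixels"]);e=np.r_[u.min(),v.min(),u.max()+1,v.max()+1]
    print(k,e)
    cs[k]["e"]=e
def bar(x,y,a):
    d=np.array([-np.sin(a),np.cos(a)]);n=np.array([d[1],-d[0]])
    return np.array([[*(np.array([x,y])+d*i*.022+n*j*.007),.074+m*.013] for i in(-1,1) for j in(-1,1) for m in(-1,1)])
for ks in(["top"],["side"],["top","side"]):
    r=least_squares(lambda p:np.concatenate([ext(proj(cs[k],bar(p[0],p[1],ya)))-cs[k]["e"] for k in ks]),[.63,.09],loss="soft_l1")
    print(ks,r.x.round(4),r.fun.round(1),"line coords",ex@(r.x-p0),ey@(r.x-p0))
x,y=r.x
x,y=p0+ey*(ey@(r.x-p0))
print("knob on line",x,y)
go(x,y,.2,ya)
```

```text
top 42 brass offset mean 7.70054908927544e-05 slope 6.561322799004337e-05 std 0.00010489329571892728
side 42 brass offset mean -0.0038589894141144187 slope -0.00024049094406225973 std 0.0003459493789886538
top [281 182 302 193]
side [250 245 268 262]
['top'] [0.6294 0.0867] [-0.7 -0.7  0.7  0.7] line coords -0.0030620764286737206 0.055944286456662044
['side'] [0.6272 0.0902] [-0.6 -0.6  0.6  0.5] line coords -0.005346409692313233 0.05932198786812421
['top', 'side'] [0.6293 0.0877] [-1.1 -0.7  0.3  0.7 -0.3 -1.2  0.8 -0.2] line coords -0.0032135274066605853 0.05688381505267382
knob on line 0.6324759555954632 0.08752545967888868
t 1.9 tcp [ 0.2283 -0.6086  0.2024] x [ 0.936  0.351 -0.   ] y [ 0.351 -0.936 -0.   ] z [-0.  0. -1.] F [-0.  -0.1  0.2] w 88.2 ff 0.0 q7 [ 1.15  0.54 -0.    1.54  0.    1.07 -0.07]
  d/0.3 [ 2.0765 -1.6994  0.008 ] w/360 [-0.      0.     -0.1857] alt [0.     0.     0.3143]
```

Request:
servo_tool:
  steps:
    - {"dx": 1,"dy": -0.82,"dz": 0,"claw": 1}
    - {"dx": 1,"dy": -0.82}
    - {"dx": 1,"dy": -0.82}
    - {"dx": 1,"dy": -0.82}
    - {"dx": 1,"dy": -0.82}
    - {"dx": 1,"dy": -0.82}
    - {"dx": 1,"dy": -0.82}
    - {"dx": 1,"dy": -0.82}
    - {"dx": 1,"dy": -0.82}

```text
invalid input at $.steps[0]: expected keys dx, dy, dz, wx, wy, wz, claw
```

```bash
python3 -c "
from h import *
go(.6305,.0875,.13,-.0453)"
```

```text
t 1.9 tcp [ 0.2283 -0.6086  0.2024] x [ 0.936  0.351 -0.   ] y [ 0.351 -0.936 -0.   ] z [-0.  0. -1.] F [-0.  -0.1  0.2] w 88.2 ff 0.0 q7 [ 1.15  0.54 -0.    1.54  0.    1.07 -0.07]
  d/0.3 [ 2.0703 -1.7016  0.2413] w/360 [-0.      0.     -0.1857] alt [0.     0.     0.3143]
```

Request:
servo_tool:
  steps:
    - {"dx": 1,"dy": -0.82,"dz": 0,"wx": 0,"wy": 0,"wz": 0,"claw": 1}
    - {"dx": 1,"dy": -0.82,"dz": 0,"wx": 0,"wy": 0,"wz": 0,"claw": 1}
    - {"dx": 1,"dy": -0.82,"dz": 0,"wx": 0,"wy": 0,"wz": 0,"claw": 1}
    - {"dx": 1,"dy": -0.82,"dz": 0,"wx": 0,"wy": 0,"wz": 0,"claw": 1}
    - {"dx": 1,"dy": -0.82,"dz": 0,"wx": 0,"wy": 0,"wz": 0,"claw": 1}
    - {"dx": 1,"dy": -0.82,"dz": 0,"wx": 0,"wy": 0,"wz": 0,"claw": 1}
    - {"dx": 1,"dy": -0.82,"dz": 0,"wx": 0,"wy": 0,"wz": 0,"claw": 1}
    - {"dx": 1,"dy": -0.82,"dz": 0,"wx": 0,"wy": 0,"wz": 0,"claw": 1}

```text
t: 2.7
eef_pos: [0.4243, -0.2699, 0.2028]
eef_rot: [-0.0, 0.984, 0.18, 0.0]
wrist_force: [0.5, 0.0, 0.6]
gripper_width: 0.997
finger_force: 0.0
```

Request:
servo_tool:
  steps:
    - {"dx": 1,"dy": -0.82,"dz": 0,"wx": 0,"wy": 0,"wz": -0.1857,"claw": 1}
    - {"dx": 1,"dy": -0.82,"dz": 0,"wx": 0,"wy": 0,"wz": -0.1857,"claw": 1}
    - {"dx": 1,"dy": -0.82,"dz": 0,"wx": 0,"wy": 0,"wz": -0.1857,"claw": 1}
    - {"dx": 1,"dy": -0.82,"dz": 0,"wx": 0,"wy": 0,"wz": -0.1857,"claw": 1}
    - {"dx": 1,"dy": -0.82,"dz": 0,"wx": 0,"wy": 0,"wz": -0.1857,"claw": 1}
    - {"dx": 1,"dy": -0.82,"dz": 0,"wx": 0,"wy": 0,"wz": -0.1857,"claw": 1}
    - {"dx": 1,"dy": -0.82,"dz": 0,"wx": 0,"wy": 0,"wz": -0.1857,"claw": 1}
    - {"dx": 1,"dy": -0.82,"dz": 0,"wx": 0,"wy": 0,"wz": -0.1857,"claw": 1}
    - {"dx": 1,"dy": -0.82,"dz": 0,"wx": 0,"wy": 0,"wz": -0.1857,"claw": 1}

```text
t: 3.6
eef_pos: [0.6184, 0.0699, 0.2025]
eef_rot: [-0.001, 0.719, 0.695, 0.002]
wrist_force: [-0.4, 0.2, -0.5]
gripper_width: 1.003
finger_force: 0.0
```

```bash
python3 -c "
from h import *
go(.6305,.0875,.13,-.0453)"
```

```text
t 3.6 tcp [0.6184 0.0699 0.2025] x [0.035 0.999 0.005] y [ 0.999 -0.035  0.001] z [ 0.001  0.005 -1.   ] F [-0.4  0.2 -0.5] w 88.2 ff 0.0 q7 [ 0.16  0.54 -0.49  1.6   0.27  1.08 -0.43]
  d/0.3 [0.0588 0.0379 0.2419] w/360 [ 0.0001 -0.0008  0.0016] alt [ 1.200e-03  2.000e-04 -4.984e-01]
```

Request:
servo_tool:
  steps:
    - {"dx": 0.0588,"dy": 0.038,"dz": 0.1,"wx": 0,"wy": -0.0008,"wz": 0.0016,"claw": 0.3}
    - {"dx": 0.0588,"dy": 0.038,"dz": 0.2,"wx": 0,"wy": -0.0008,"wz": 0.0016,"claw": 0.3}
    - {"dx": 0.0588,"dy": 0.038,"dz": 0.3,"wx": 0,"wy": -0.0008,"wz": 0.0016,"claw": 0.3}
    - {"dx": 0.0588,"dy": 0.038,"dz": 0.4,"wx": 0,"wy": -0.0008,"wz": 0.0016,"claw": 0.3}
    - {"dx": 0.0588,"dy": 0.038,"dz": 0.45,"wx": 0,"wy": -0.0008,"wz": 0.0016,"claw": 0.3}
    - {"dx": 0.0588,"dy": 0.038,"dz": 0.48,"wx": 0,"wy": -0.0008,"wz": 0.0016,"claw": 0.3}
    - {"dx": 0.0588,"dy": 0.038,"dz": 0.48,"wx": 0,"wy": -0.0008,"wz": 0.0016,"claw": 0.3}
    - {"dx": 0.0588,"dy": 0.038,"dz": 0.48,"wx": 0,"wy": -0.0008,"wz": 0.0016,"claw": 0.3}

```text
t: 4.4
eef_pos: [0.6303, 0.0799, 0.0596]
eef_rot: [0.002, 0.727, 0.687, -0.001]
wrist_force: [1.1, -0.0, 0.8]
gripper_width: 0.653
finger_force: 0.0
```

Request:
servo_tool:
  steps:
    - {"dx": 0,"dy": 0,"dz": 0,"wx": 0,"wy": 0,"wz": 0,"claw": -0.3}
    - {"dx": 0,"dy": 0,"dz": 0,"wx": 0,"wy": 0,"wz": 0,"claw": -0.6}
    - {"dx": 0,"dy": 0,"dz": 0,"wx": 0,"wy": 0,"wz": 0,"claw": -1}
    - {"dx": 0,"dy": 0,"dz": 0,"wx": 0,"wy": 0,"wz": 0,"claw": -1}
    - {"dx": 0,"dy": 0,"dz": 0,"wx": 0,"wy": 0,"wz": 0,"claw": -1}
    - {"dx": 0,"dy": 0,"dz": 0,"wx": 0,"wy": 0,"wz": 0,"claw": -1}
    - {"dx": 0,"dy": 0,"dz": 0,"wx": 0,"wy": 0,"wz": 0,"claw": -1}
    - {"dx": 0,"dy": 0,"dz": 0,"wx": 0,"wy": 0,"wz": 0,"claw": -1}
  squeeze: 25

```text
t: 5.2
eef_pos: [0.6294, 0.0799, 0.0583]
eef_rot: [0.002, 0.726, 0.687, -0.002]
wrist_force: [0.5, 0.2, -0.3]
gripper_width: 0.006
finger_force: 0.0
```

```bash
python3 -c "
from h import *
st();c=camera('side');cv2.imwrite('pics/k.png',cv2.resize(c['image'][160:320,150:370],None,fx=3,fy=3)[:,:,::-1])"
```

```text
t 5.2 tcp [0.6294 0.0799 0.0583] x [ 0.055  0.998 -0.005] y [ 0.998 -0.055 -0.   ] z [-0.    -0.005 -1.   ] F [ 0.5  0.2 -0.3] w 0.5 ff 0.0 q7 [ 0.09  0.72 -0.42  1.66  0.37  0.84 -0.54]
```

View pics/k.png

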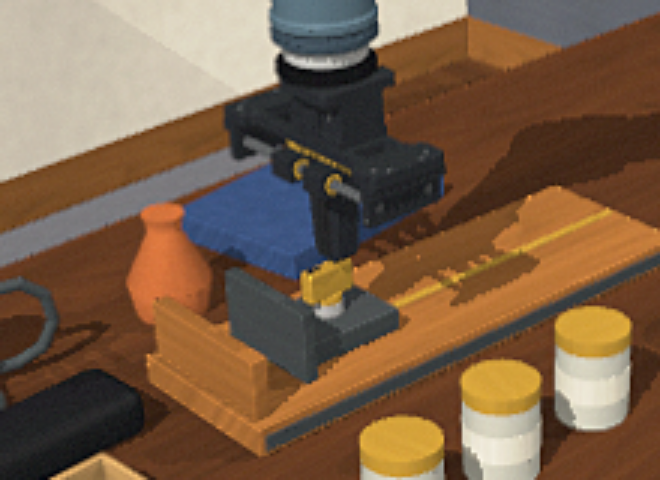

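```bash
python3 -c "
from h import *
c=camera('side');print(proj(c,[[.6294,.0799,.0583],[.6294,.0799,.077],[.63,.088,.074],[.63,.088,.087]]))
c=camera('top');print(proj(c,[[.6294,.0799,.0583],[.63,.088,.087]]))
cv2.imwrite('pics/k2.png',cv2.resize(c['image'][130:250,220:380],None,fx=4,fy=4)[:,:,::-1])"
```

```text
[[262.14931723 257.47969306]
 [261.76666209 250.43648963]
 [259.03871198 252.67062102]
 [258.75862744 247.72141312]]
[[295.40662888 190.14073153]
 [290.60520268 185.20972491]]
```

View pics/k2.png

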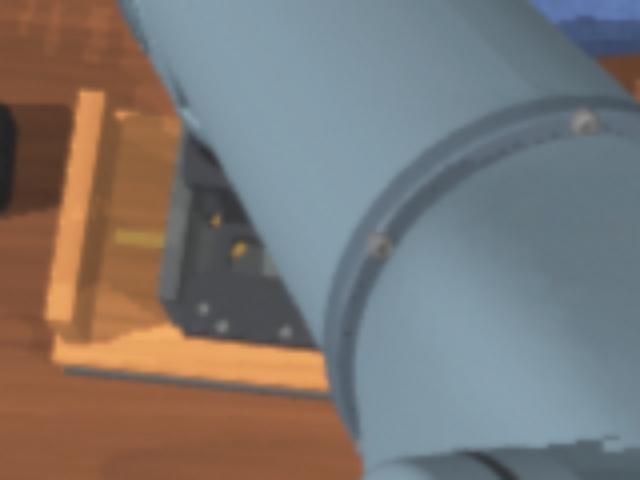

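The side crop shows the shut fingers ending at the knob's top edge, around pixel (262,246). They missed the bar, so I zoom in.

```bash
python3 -c "
from h import *
c=camera('side');o=c['image'][215:285,215:300].copy();o=cv2.resize(o,None,fx=8,fy=8,interpolation=0)
for P,col in(([.6294,.0799,.0583],(255,0,0)),([.6294,.0799,.077],(0,255,0)),([.6294,.0799,.122],(0,0,255))):
    q=(proj(c,P)[0]-[215,215])*8;cv2.circle(o,tuple(q.astype(int)),4,col,-1)
cv2.imwrite('pics/k3.png',o[:,:,::-1])"
```

```text
(no output)
```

View pics/k3.png

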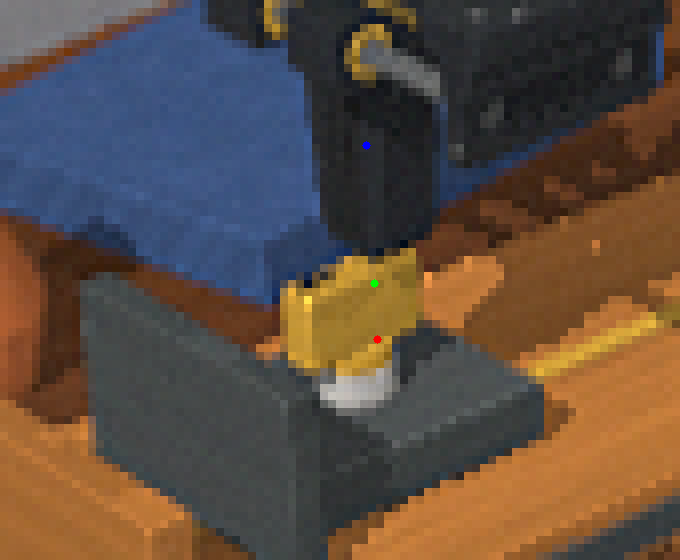

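Request:
servo_tool:
  steps:
    - {"dx": 0,"dy": 0,"dz": -0.1,"wx": 0,"wy": 0,"wz": 0,"claw": -1}
    - {"dx": 0,"dy": 0,"dz": -0.15,"wx": 0,"wy": 0,"wz": 0,"claw": -1}
    - {"dx": 0,"dy": 0,"dz": -0.15,"wx": 0,"wy": 0,"wz": 0,"claw": -1}
    - {"dx": 0,"dy": 0,"dz": -0.15,"wx": 0,"wy": 0,"wz": 0,"claw": -1}

```text
t: 5.8
eef_pos: [0.6294, 0.0799, 0.1032]
eef_rot: [0.002, 0.726, 0.687, -0.002]
wrist_force: [-0.1, -0.4, -0.6]
gripper_width: 0.002
finger_force: 0.0
```

```bash
python3 -c "
from h import *
s,M=st();p=s['eef_pos'];c=camera('side');o=c['image'][195:285,215:300].copy();o=cv2.resize(o,None,fx=6,fy=6,interpolation=0)
for d,col in((0,(255,0,0)),(.0187,(0,255,0)),(.064,(0,0,255))):
    q=(proj(c,p+[0,0,d])[0]-[215,195])*6;cv2.circle(o,tuple(q.astype(int)),4,col,-1)
cv2.imwrite('pics/k4.png',o[:,:,::-1])"
```

```text
t 5.8 tcp [0.6294 0.0799 0.1032] x [ 0.055  0.998 -0.005] y [ 0.998 -0.055  0.   ] z [ 0.    -0.005 -1.   ] F [-0.1 -0.4 -0.6] w 0.1 ff 0.0 q7 [ 0.1   0.67 -0.44  1.64  0.34  0.92 -0.52]
```

View pics/k4.png

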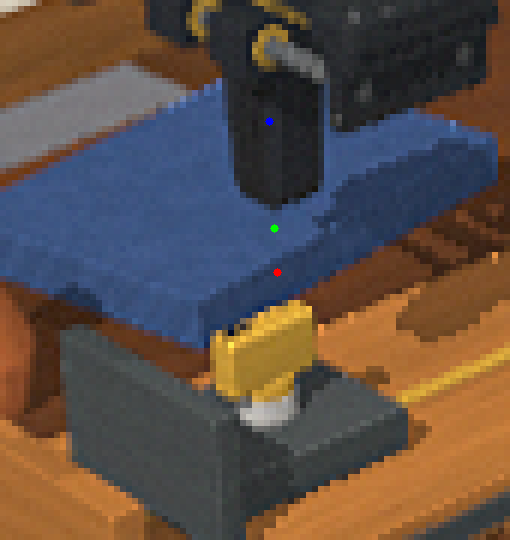

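```bash
python3 -c "
from h import *
c=camera('top')
a=np.array([.055,.998]);b=np.array([.998,-.055]);t=np.array([.6294,.0799])
for n,off,z in(('zhyp',[0,0],.151),('hor',[.038,-.039],.122),('nominal',[0,0],.122)):
    print(n,proj(c,[[*(t+off+i*a*.0375-b*.0935),z] for i in(1,-1)]).round(0).tolist())
print(c['image'].shape)
o=c['image'][120:260,200:390];cv2.imwrite('pics/k5.png',cv2.resize(o,None,fx=4,fy=4)[:,:,::-1])
"
```

```text
zhyp [[266.0, 219.0], [305.0, 223.0]]
hor [[289.0, 205.0], [327.0, 209.0]]
nominal [[268.0, 222.0], [306.0, 227.0]]
(480, 640, 3)
```

View pics/k5.png

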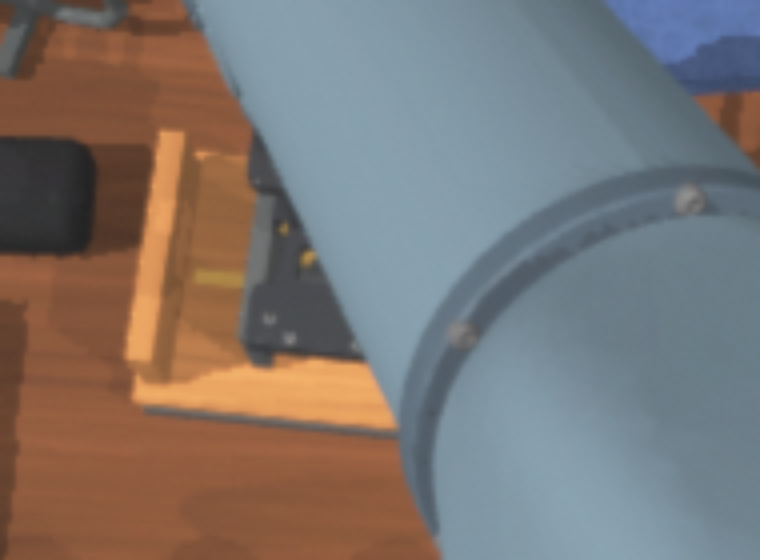

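The top view excludes a horizontal offset: the body corner is at pixel (266,214). The gripper really sits about 29 mm higher than the reported TCP. I confirm it by descending and touching the knob bar.

Request:
servo_tool:
  steps:
    - {"dx": 0.024,"dy": 0,"dz": 0,"wx": 0,"wy": -0.001,"wz": 0.002,"claw": 0.2}
    - {"dx": 0.024,"dy": 0,"dz": 0,"wx": 0,"wy": -0.001,"wz": 0.002,"claw": 0.2}
    - {"dx": 0.024,"dy": 0,"dz": 0,"wx": 0,"wy": -0.001,"wz": 0.002,"claw": 0.2}
    - {"dx": 0.024,"dy": 0,"dz": 0.1,"wx": 0,"wy": -0.001,"wz": 0.002,"claw": 0.2}
    - {"dx": 0.024,"dy": 0,"dz": 0.15,"wx": 0,"wy": -0.001,"wz": 0.002,"claw": 0.2}
    - {"dx": 0.024,"dy": 0,"dz": 0.17,"wx": 0,"wy": -0.001,"wz": 0.002,"claw": 0.2}
    - {"dx": 0.024,"dy": 0,"dz": 0.18,"wx": 0,"wy": -0.001,"wz": 0.002,"claw": 0.2}
    - {"dx": 0.024,"dy": 0,"dz": 0.18,"wx": 0,"wy": -0.001,"wz": 0.002,"claw": 0.2}

```text
t: 6.7
eef_pos: [0.63, 0.0871, 0.0495]
eef_rot: [0.004, 0.731, 0.683, -0.004]
wrist_force: [-0.3, 0.1, 0.3]
gripper_width: 0.603
finger_force: 0.0
```

Request:
servo_tool:
  steps:
    - {"dx": 0,"dy": 0,"dz": 0,"wx": 0,"wy": 0,"wz": 0,"claw": -0.3}
    - {"dx": 0,"dy": 0,"dz": 0,"wx": 0,"wy": 0,"wz": 0,"claw": -1}
    - {"dx": 0,"dy": 0,"dz": 0,"wx": 0,"wy": 0,"wz": 0,"claw": -1}
    - {"dx": 0,"dy": 0,"dz": 0,"wx": 0,"wy": 0,"wz": 0,"claw": -1}
    - {"dx": 0,"dy": 0,"dz": 0,"wx": 0,"wy": 0,"wz": 0,"claw": -1}
    - {"dx": 0,"dy": 0,"dz": 0,"wx": 0,"wy": 0,"wz": 0,"claw": -1}
    - {"dx": 0,"dy": 0,"dz": 0,"wx": 0,"wy": 0,"wz": 0,"claw": -1}
  squeeze: 5

```text
t: 7.4
eef_pos: [0.6316, 0.0872, 0.0508]
eef_rot: [0.005, 0.731, 0.683, -0.003]
wrist_force: [0.7, -0.6, 7.0]
gripper_width: 0.006
finger_force: 3.4
```

Request:
servo_tool:
  steps:
    - {"dx": 0,"dy": 0,"dz": -0.03,"wx": 0,"wy": 0,"wz": 0,"claw": 0}
    - {"dx": 0,"dy": 0,"dz": -0.03,"wx": 0,"wy": 0,"wz": 0,"claw": 0}
    - {"dx": 0,"dy": 0,"dz": -0.03,"wx": 0,"wy": 0,"wz": 0,"claw": 0}
    - {"dx": 0,"dy": 0,"dz": -0.03,"wx": 0,"wy": 0,"wz": 0,"claw": 0}
    - {"dx": 0,"dy": 0,"dz": 0,"wx": 0,"wy": 0,"wz": 0,"claw": 0}
    - {"dx": 0,"dy": 0,"dz": 0.03,"wx": 0,"wy": 0,"wz": 0,"claw": 0}
    - {"dx": 0,"dy": 0,"dz": 0.05,"wx": 0,"wy": 0,"wz": 0,"claw": 0}
    - {"dx": 0,"dy": 0,"dz": 0.06,"wx": 0,"wy": 0,"wz": 0,"claw": 0}
    - {"dx": 0,"dy": 0,"dz": 0.07,"wx": 0,"wy": 0,"wz": 0,"claw": 0}
    - {"dx": 0,"dy": 0,"dz": 0.07,"wx": 0,"wy": 0,"wz": 0,"claw": 0}

```text
t: 8.4
eef_pos: [0.6296, 0.0868, 0.0279]
eef_rot: [0.004, 0.731, 0.683, -0.004]
wrist_force: [-0.0, -0.3, 0.7]
gripper_width: 0.499
finger_force: 0.0
```

Request:
servo_tool:
  steps:
    - {"dx": 0,"dy": 0,"dz": 0,"wx": 0,"wy": 0,"wz": 0,"claw": -0.3}
    - {"dx": 0,"dy": 0,"dz": 0,"wx": 0,"wy": 0,"wz": 0,"claw": -1}
    - {"dx": 0,"dy": 0,"dz": 0,"wx": 0,"wy": 0,"wz": 0,"claw": -1}
    - {"dx": 0,"dy": 0,"dz": 0,"wx": 0,"wy": 0,"wz": 0,"claw": -1}
    - {"dx": 0,"dy": 0,"dz": 0,"wx": 0,"wy": 0,"wz": 0,"claw": -1}
    - {"dx": 0,"dy": 0,"dz": 0,"wx": 0,"wy": 0,"wz": 0,"claw": -1}
  squeeze: 5

```text
t: 9.0
eef_pos: [0.6337, 0.0866, 0.029]
eef_rot: [0.006, 0.731, 0.683, -0.001]
wrist_force: [9.8, -0.3, -7.6]
gripper_width: 0.188
finger_force: 5.0
```

Request:
servo_tool:
  steps:
    - {"dx": 0,"dy": 0.015,"dz": 0,"wx": 0,"wy": 0,"wz": 0,"claw": -1}
    - {"dx": 0,"dy": 0.015,"dz": 0,"wx": 0,"wy": 0,"wz": 0,"claw": -1}
    - {"dx": 0,"dy": 0.015,"dz": 0,"wx": 0,"wy": 0,"wz": 0,"claw": -1}
    - {"dx": 0,"dy": 0.015,"dz": 0,"wx": 0,"wy": 0,"wz": 0,"claw": -1}

```text
t: 9.4
eef_pos: [0.6344, 0.0865, 0.0287]
eef_rot: [0.004, 0.731, 0.683, -0.004]
wrist_force: [-2.1, -0.5, 4.4]
gripper_width: 0.163
finger_force: 5.0
```

```bash
python3 -c "
from h import *
s,M=st();c=camera('side');cv2.imwrite('pics/k6.png',cv2.resize(c['image'][150:320,140:360],None,fx=3.5,fy=3.5)[:,:,::-1])"
```

```text
t 9.4 tcp [0.6344 0.0865 0.0287] x [ 0.068  0.998 -0.011] y [ 0.998 -0.068  0.   ] z [-0.    -0.011 -1.   ] F [-2.1 -0.5  4.4] w 14.3 ff 5.0 q7 [ 0.06  0.77 -0.39  1.65  0.4   0.8  -0.58]
```

View pics/k6.png

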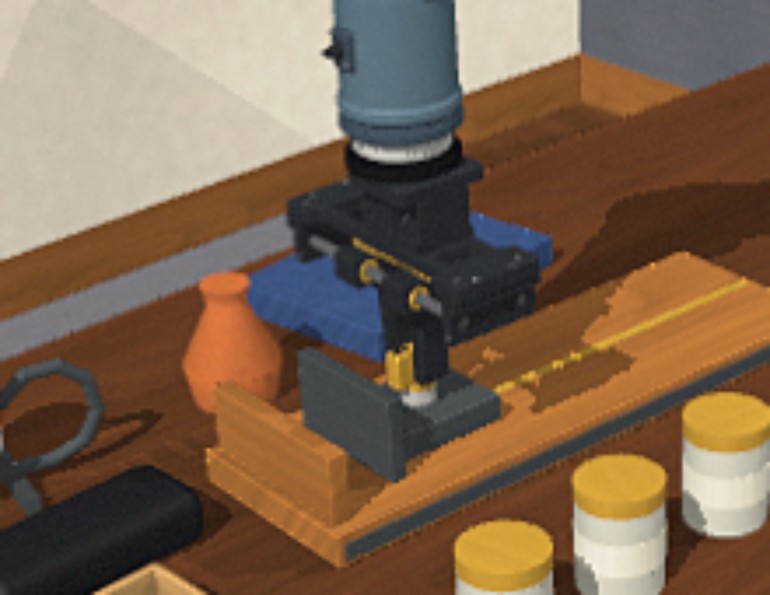

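Gripped now: 14.3 mm wide, with both fingers astride the bar in the picture. Next I loosen it.

Request:
servo_tool:
  steps:
    - {"dx": 0,"dy": 0,"dz": 0,"wx": 0,"wy": 0,"wz": 0,"claw": -1}
    - {"dx": 0,"dy": 0,"dz": 0,"wx": 0,"wy": 0,"wz": 0,"claw": -1}
    - {"dx": 0,"dy": 0,"dz": 0,"wx": 0,"wy": 0,"wz": -0.02,"claw": -1}
    - {"dx": 0,"dy": 0,"dz": 0,"wx": 0,"wy": 0,"wz": -0.04,"claw": -1}
    - {"dx": 0,"dy": 0,"dz": 0,"wx": 0,"wy": 0,"wz": -0.06,"claw": -1}
    - {"dx": 0,"dy": 0,"dz": 0,"wx": 0,"wy": 0,"wz": -0.08,"claw": -1}
    - {"dx": 0,"dy": 0,"dz": 0,"wx": 0,"wy": 0,"wz": -0.1,"claw": -1}
    - {"dx": 0,"dy": 0,"dz": 0,"wx": 0,"wy": 0,"wz": -0.12,"claw": -1}
    - {"dx": 0,"dy": 0,"dz": 0,"wx": 0,"wy": 0,"wz": -0.14,"claw": -1}
    - {"dx": 0,"dy": 0,"dz": 0,"wx": 0,"wy": 0,"wz": -0.16,"claw": -1}
    - {"dx": 0,"dy": 0,"dz": 0,"wx": 0,"wy": 0,"wz": -0.18,"claw": -1}
    - {"dx": 0,"dy": 0,"dz": 0,"wx": 0,"wy": 0,"wz": -0.2,"claw": -1}
    - {"dx": 0,"dy": 0,"dz": 0,"wx": 0,"wy": 0,"wz": -0.2,"claw": -1}
    - {"dx": 0,"dy": 0,"dz": 0,"wx": 0,"wy": 0,"wz": -0.2,"claw": -1}
  squeeze: 40

```text
t: 10.85
eef_pos: [0.6352, 0.0869, 0.0287]
eef_rot: [0.002, 0.191, 0.981, -0.005]
wrist_force: [2.7, 1.0, 1.7]
gripper_width: 0.16
finger_force: 40.0
```

```bash
python3 -c "
from h import *
s,M=st();print(s['torque'])
# row vector for pulling along -y of ledge .24 m
d=-np.array([.0453,.999,0])*.24; print(M.T@d/.3)"
```

```text
t 10.85 tcp [0.6352 0.0869 0.0287] x [-0.927  0.376 -0.005] y [ 0.376  0.927 -0.009] z [ 0.001 -0.01  -1.   ] F [2.7 1.  1.7] w 14.1 ff 40.0 q7 [ 0.24  0.85 -0.68  1.63  0.66  0.9   0.49]
[ 0.35661642 -0.88163052  0.07474263]
[-0.26669625 -0.75421626  0.0080579 ]
```

Request:
servo_tool:
  steps:
    - {"dx": -0.022,"dy": -0.063,"dz": 0,"wx": 0,"wy": 0,"wz": 0,"claw": -1}
    - {"dx": -0.044,"dy": -0.126,"dz": 0,"wx": 0,"wy": 0,"wz": 0,"claw": -1}
    - {"dx": -0.066,"dy": -0.189,"dz": 0,"wx": 0,"wy": 0,"wz": 0,"claw": -1}
    - {"dx": -0.089,"dy": -0.251,"dz": 0,"wx": 0,"wy": 0,"wz": 0,"claw": -1}
    - {"dx": -0.111,"dy": -0.314,"dz": 0,"wx": 0,"wy": 0,"wz": 0,"claw": -1}
    - {"dx": -0.133,"dy": -0.377,"dz": 0,"wx": 0,"wy": 0,"wz": 0,"claw": -1}
    - {"dx": -0.155,"dy": -0.44,"dz": 0,"wx": 0,"wy": 0,"wz": 0,"claw": -1}
    - {"dx": -0.178,"dy": -0.503,"dz": 0,"wx": 0,"wy": 0,"wz": 0,"claw": -1}
    - {"dx": -0.2,"dy": -0.566,"dz": 0,"wx": 0,"wy": 0,"wz": 0,"claw": -1}
    - {"dx": -0.222,"dy": -0.628,"dz": 0,"wx": 0,"wy": 0,"wz": 0,"claw": -1}
    - {"dx": -0.244,"dy": -0.691,"dz": 0,"wx": 0,"wy": 0,"wz": 0,"claw": -1}
    - {"dx": -0.267,"dy": -0.754,"dz": 0,"wx": 0,"wy": 0,"wz": 0,"claw": -1}
    - {"dx": -0.267,"dy": -0.754,"dz": 0,"wx": 0,"wy": 0,"wz": 0,"claw": -1}

```text
t: 12.15
eef_pos: [0.624, -0.1579, 0.0289]
eef_rot: [0.001, 0.193, 0.981, -0.007]
wrist_force: [7.4, -1.7, -14.6]
gripper_width: 0.157
finger_force: 40.0
```

Request:
servo_tool:
  steps:
    - {"dx": -0.011,"dy": -0.031,"dz": 0,"wx": 0,"wy": 0,"wz": 0,"claw": -1}
    - {"dx": -0.015,"dy": -0.04,"dz": 0,"wx": 0,"wy": 0,"wz": 0,"claw": -1}
    - {"dx": -0.015,"dy": -0.04,"dz": 0,"wx": 0,"wy": 0,"wz": 0,"claw": -1}
    - {"dx": -0.015,"dy": -0.04,"dz": 0,"wx": 0,"wy": 0,"wz": 0,"claw": -1}

```text
t: 12.55
eef_pos: [0.6236, -0.1669, 0.0289]
eef_rot: [0.001, 0.192, 0.981, -0.006]
wrist_force: [7.0, -1.4, -14.9]
gripper_width: 0.15
finger_force: 40.0
```

Request:
servo_tool:
  steps:
    - {"dx": -0.005,"dy": -0.015,"dz": 0.005,"wx": 0,"wy": 0,"wz": 0,"claw": -1}
    - {"dx": -0.01,"dy": -0.028,"dz": 0.005,"wx": 0,"wy": 0,"wz": 0,"claw": -1}
    - {"dx": -0.01,"dy": -0.028,"dz": 0.005,"wx": 0,"wy": 0,"wz": 0,"claw": -1}
    - {"dx": -0.01,"dy": -0.028,"dz": 0.005,"wx": 0,"wy": 0,"wz": 0,"claw": -1}

```text
t: 12.95
eef_pos: [0.6237, -0.1689, 0.0288]
eef_rot: [0.0, 0.189, 0.982, -0.002]
wrist_force: [3.6, 10.4, -7.1]
gripper_width: 0.155
finger_force: 40.0
```

Run:
```python
from h import *
st()
cs={k:camera(k) for k in("top","side")}
im=[cv2.resize(cs["top"]["image"][130:320,210:470],None,fx=1.5,fy=1.5),cv2.resize(cs["side"]["image"][190:350,190:450],None,fx=1.5,fy=1.5)]
cv2.imwrite("pics/b1.png",np.vstack(im)[:,:,::-1])
```

```text
t 12.95 tcp [ 0.6237 -0.1689  0.0288] x [-0.928  0.372 -0.001] y [ 0.372  0.928 -0.004] z [-0.001 -0.004 -1.   ] F [ 3.6 10.4 -7.1] w 13.6 ff 40.0 q7 [ 0.64  0.86 -0.68  1.62  0.65  0.9   0.9 ]
```

View pics/b1.png

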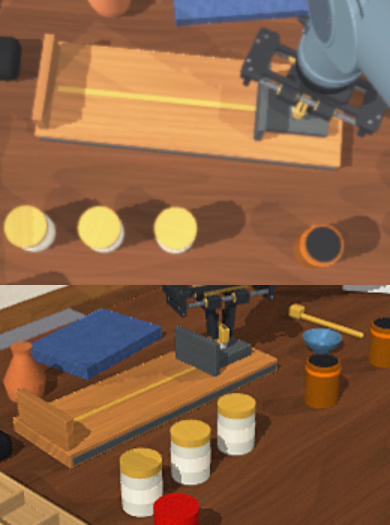

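The picture shows the bookend back near the ledge's far end, and the 10 N reaction says it is at its stop. I release and lift.

Request:
servo_tool:
  steps:
    - {"dx": 0.004,"dy": 0.012,"dz": -0.005,"wx": 0,"wy": 0,"wz": 0,"claw": -0.35}
    - {"dx": 0.004,"dy": 0.012,"dz": -0.005,"wx": 0,"wy": 0,"wz": 0,"claw": -0.35}
    - {"dx": 0.004,"dy": 0.012,"dz": -0.005,"wx": 0,"wy": 0,"wz": 0,"claw": -0.35}
    - {"dx": 0.004,"dy": 0.012,"dz": -0.005,"wx": 0,"wy": 0,"wz": 0,"claw": -0.35}
    - {"dx": 0.004,"dy": 0.012,"dz": -0.15,"wx": 0,"wy": 0,"wz": 0,"claw": -0.35}
    - {"dx": 0.004,"dy": 0.012,"dz": -0.3,"wx": 0,"wy": 0,"wz": 0,"claw": -0.35}
    - {"dx": 0.004,"dy": 0.012,"dz": -0.4,"wx": 0,"wy": 0,"wz": 0,"claw": 1}
    - {"dx": 0.004,"dy": 0.012,"dz": -0.4,"wx": 0,"wy": 0,"wz": 0,"claw": 1}

```text
t: 13.85
eef_pos: [0.6269, -0.1705, 0.1548]
eef_rot: [0.005, 0.19, 0.982, -0.006]
wrist_force: [0.7, 0.7, -0.2]
gripper_width: 0.478
finger_force: 0.0
```

Run:
```python
from h import *
show("white0");go(.4277,.103,.15,-.045)
```

```text
white0 xy [ 0.4323 -0.0008] toponly [ 4.335e-01 -1.000e-04] p0.81 [323. 283.] res1.4 ['top', 'side']
white0 xy [0.3138 0.245 ] toponly [0.314  0.2453] p0.73 [203. 337.] res0.6 ['top', 'side']
white0 xy [0.4226 0.2027] toponly [0.4233 0.2029] p0.63 [226. 282.] res1.0 ['top', 'side']
white0 xy [0.428  0.1027] toponly [0.4283 0.1029] p0.55 [275. 284.] res1.0 ['top', 'side']
t 14.05 tcp [ 0.6228 -0.1703  0.1483] x [-0.928  0.373 -0.001] y [ 0.373  0.928 -0.012] z [-0.003 -0.011 -1.   ] F [-0.4  0.6 -0.7] w 58.5 ff 0.0 q7 [ 0.69  0.71 -0.76  1.56  0.55  1.09  0.98]
  d/0.3 [ 0.9435  0.6023 -0.0139] w/360 [-0.0015  0.0013  0.1963] alt [-0.0015 -0.0016 -0.3037]
```

Run:
```python
from h import *
go(.4335,-.0005,.14,-.045)
```

```text
t 14.05 tcp [ 0.6228 -0.1703  0.1483] x [-0.928  0.373 -0.001] y [ 0.373  0.928 -0.012] z [-0.003 -0.011 -1.   ] F [-0.4  0.6 -0.7] w 58.5 ff 0.0 q7 [ 0.69  0.71 -0.76  1.56  0.55  1.09  0.98]
  d/0.3 [0.7968 0.2899 0.0233] w/360 [-0.0015  0.0013  0.1963] alt [-0.0015 -0.0016 -0.3037]
```

Request:
servo_tool:
  steps:
    - {"dx": 0.797,"dy": 0.29,"dz": 0.023,"wx": -0.0015,"wy": 0.0013,"wz": 0.196,"claw": 1}
    - {"dx": 0.797,"dy": 0.29,"dz": 0.023,"wx": -0.0015,"wy": 0.0013,"wz": 0.196,"claw": 1}
    - {"dx": 0.797,"dy": 0.29,"dz": 0.023,"wx": -0.0015,"wy": 0.0013,"wz": 0.196,"claw": 1}
    - {"dx": 0.797,"dy": 0.29,"dz": 0.023,"wx": -0.0015,"wy": 0.0013,"wz": 0.196,"claw": 1}
    - {"dx": 0.797,"dy": 0.29,"dz": 0.023,"wx": -0.0015,"wy": 0.0013,"wz": 0.196,"claw": 1}
    - {"dx": 0.797,"dy": 0.29,"dz": 0.023,"wx": -0.0015,"wy": 0.0013,"wz": 0.196,"claw": 1}
    - {"dx": 0.797,"dy": 0.29,"dz": 0.023,"wx": -0.0015,"wy": 0.0013,"wz": 0.196,"claw": 1}
    - {"dx": 0.797,"dy": 0.29,"dz": 0.023,"wx": -0.0015,"wy": 0.0013,"wz": 0.196,"claw": 1}
    - {"dx": 0.797,"dy": 0.29,"dz": 0.023,"wx": -0.0015,"wy": 0.0013,"wz": 0.196,"claw": 1}
    - {"dx": 0.797,"dy": 0.29,"dz": 0.023,"wx": -0.0015,"wy": 0.0013,"wz": 0.196,"claw": 1}
    - {"dx": 0.797,"dy": 0.29,"dz": 0.023,"wx": -0.0015,"wy": 0.0013,"wz": 0.196,"claw": 1}

```text
t: 15.15
eef_pos: [0.4342, -0.0002, 0.1406]
eef_rot: [0.0, 0.721, 0.693, 0.001]
wrist_force: [0.1, 0.1, 0.3]
gripper_width: 0.997
finger_force: 0.0
```

Run:
```python
from h import *
s,M=st();p=s["eef_pos"];c=camera('side')
go(.4335,-.0005,.03,-.045)
q=proj(c,p)[0];print(q,proj(c,[p+[0,0,.02]])[0])
u,v=q.astype(int)
o=c['image'][v-90:v+70,u-80:u+80].copy();o=cv2.resize(o,None,fx=3.7,fy=3.7,interpolation=0)
for i in range(5):
    r=(proj(c,p+[0,0,.02*i])[0]-[u-80,v-90])*3.7;cv2.circle(o,tuple(r.astype(int)),2,(255,0,0),-1)
cv2.imwrite('pics/g1.png',o[:,:,::-1])
```

```text
t 15.15 tcp [ 4.342e-01 -2.000e-04  1.406e-01] x [0.04  0.999 0.   ] y [ 0.999 -0.04   0.002] z [ 0.002  0.    -1.   ] F [0.1 0.1 0.3] w 87.7 ff 0.0 q7 [ 0.44  0.33 -0.63  2.11  0.27  0.78 -0.4 ]
t 15.2 tcp [ 4.343e-01 -1.000e-04  1.407e-01] x [0.04  0.999 0.   ] y [ 0.999 -0.04   0.002] z [ 0.002  0.    -1.   ] F [ 0.5  0.2 -0.1] w 88.2 ff 0.0 q7 [ 0.44  0.33 -0.63  2.11  0.27  0.78 -0.4 ]
  d/0.3 [-0.0014 -0.0034  0.3691] w/360 [ 0.0003 -0.      0.0007] alt [ 1.000e-04  5.000e-04 -4.993e-01]
[347.70325253 241.05018972] [347.86899226 232.76927871]
```

View pics/g1.png

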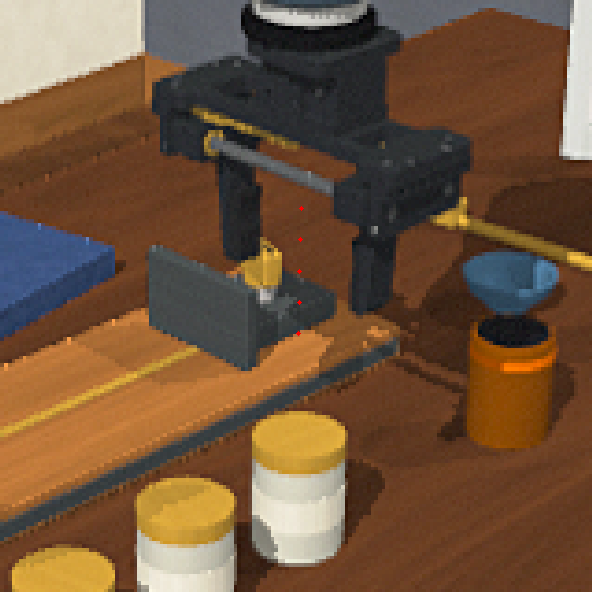

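The crop shows the fingertips midway at about (304,283) and the projected TCP at (298,335). So the tips are 34 mm above the reported TCP here too, a constant bias that I'll use. Now I descend on the jar.

Request:
servo_tool:
  steps:
    - {"dx": 0,"dy": 0,"dz": 0.12,"wx": 0.0003,"wy": 0,"wz": 0.0007,"claw": 1}
    - {"dx": 0,"dy": 0,"dz": 0.22,"wx": 0.0003,"wy": 0,"wz": 0.0007,"claw": 1}
    - {"dx": 0,"dy": 0,"dz": 0.32,"wx": 0.0003,"wy": 0,"wz": 0.0007,"claw": 1}
    - {"dx": 0,"dy": 0,"dz": 0.4,"wx": 0.0003,"wy": 0,"wz": 0.0007,"claw": 1}
    - {"dx": 0,"dy": 0,"dz": 0.45,"wx": 0.0003,"wy": 0,"wz": 0.0007,"claw": 1}
    - {"dx": 0,"dy": 0,"dz": 0.48,"wx": 0.0003,"wy": 0,"wz": 0.0007,"claw": 1}
    - {"dx": 0,"dy": 0,"dz": 0.49,"wx": 0.0003,"wy": 0,"wz": 0.0007,"claw": 1}
    - {"dx": 0,"dy": 0,"dz": 0.49,"wx": 0.0003,"wy": 0,"wz": 0.0007,"claw": 1}
    - {"dx": 0,"dy": 0,"dz": 0.49,"wx": 0.0003,"wy": 0,"wz": 0.0007,"claw": 1}

```text
t: 16.1
eef_pos: [0.4355, -0.0001, -0.0053]
eef_rot: [0.001, 0.723, 0.69, 0.001]
wrist_force: [-0.2, 0.1, -0.3]
gripper_width: 0.999
finger_force: 0.0
```

Request:
servo_tool:
  steps:
    - {"dx": 0,"dy": 0,"dz": 0,"wx": 0,"wy": 0,"wz": 0,"claw": 0.6}
    - {"dx": 0,"dy": 0,"dz": 0,"wx": 0,"wy": 0,"wz": 0,"claw": 0.35}
    - {"dx": 0,"dy": 0,"dz": 0,"wx": 0,"wy": 0,"wz": 0,"claw": 0.1}
    - {"dx": 0,"dy": 0,"dz": 0,"wx": 0,"wy": 0,"wz": 0,"claw": 0.1}
    - {"dx": 0,"dy": 0,"dz": 0,"wx": 0,"wy": 0,"wz": 0,"claw": 0.1}
    - {"dx": 0,"dy": 0,"dz": 0,"wx": 0,"wy": 0,"wz": 0,"claw": 0.1}
  squeeze: 15

```text
t: 16.7
eef_pos: [0.435, -0.0001, -0.0058]
eef_rot: [0.0, 0.724, 0.69, 0.0]
wrist_force: [-1.4, 0.4, 3.2]
gripper_width: 0.634
finger_force: 15.0
```

Request:
servo_tool:
  steps:
    - {"dx": 0,"dy": 0,"dz": -0.07,"wx": 0,"wy": 0,"wz": 0,"claw": 0.1}
    - {"dx": 0,"dy": 0,"dz": -0.15,"wx": 0,"wy": 0,"wz": 0,"claw": 0.1}
    - {"dx": 0,"dy": 0,"dz": -0.25,"wx": 0,"wy": 0,"wz": 0,"claw": 0.1}
    - {"dx": 0,"dy": 0,"dz": -0.3,"wx": 0,"wy": 0,"wz": 0,"claw": 0.1}
    - {"dx": 0,"dy": 0,"dz": -0.3,"wx": 0,"wy": 0,"wz": 0,"claw": 0.1}

```text
t: 17.2
eef_pos: [0.4362, -0.0002, 0.0855]
eef_rot: [0.002, 0.724, 0.69, 0.001]
wrist_force: [0.3, -0.1, -1.3]
gripper_width: 0.629
finger_force: 15.0
```

Run:
```python
from h import *
go(.637,.160,.05,-.045)
```

```text
t 17.2 tcp [ 4.362e-01 -2.000e-04  8.550e-02] x [ 0.048  0.999 -0.   ] y [ 0.999 -0.048  0.004] z [ 0.004 -0.    -1.   ] F [ 0.3 -0.1 -1.3] w 55.4 ff 15.0 q7 [ 0.38  0.43 -0.58  2.15  0.38  0.66 -0.51]
  d/0.3 [0.5653 0.6429 0.121 ] w/360 [ 0.0007  0.     -0.0004] alt [ 0.     -0.001   0.4996]
```

Request:
servo_tool:
  steps:
    - {"dx": 0.12,"dy": 0.13,"dz": 0,"wx": 0.0007,"wy": 0,"wz": -0.0004,"claw": 0.1}
    - {"dx": 0.23,"dy": 0.26,"dz": 0,"wx": 0.0007,"wy": 0,"wz": -0.0004,"claw": 0.1}
    - {"dx": 0.34,"dy": 0.39,"dz": 0,"wx": 0.0007,"wy": 0,"wz": -0.0004,"claw": 0.1}
    - {"dx": 0.45,"dy": 0.52,"dz": 0,"wx": 0.0007,"wy": 0,"wz": -0.0004,"claw": 0.1}
    - {"dx": 0.53,"dy": 0.6,"dz": 0,"wx": 0.0007,"wy": 0,"wz": -0.0004,"claw": 0.1}
    - {"dx": 0.5653,"dy": 0.6429,"dz": 0.02,"wx": 0.0007,"wy": 0,"wz": -0.0004,"claw": 0.1}
    - {"dx": 0.5653,"dy": 0.6429,"dz": 0.1,"wx": 0.0007,"wy": 0,"wz": -0.0004,"claw": 0.1}
    - {"dx": 0.5653,"dy": 0.6429,"dz": 0.16,"wx": 0.0007,"wy": 0,"wz": -0.0004,"claw": 0.1}
    - {"dx": 0.5653,"dy": 0.6429,"dz": 0.18,"wx": 0.0007,"wy": 0,"wz": -0.0004,"claw": 0.1}
    - {"dx": 0.5653,"dy": 0.6429,"dz": 0.18,"wx": 0.0007,"wy": 0,"wz": -0.0004,"claw": 0.1}

```text
t: 18.2
eef_pos: [0.634, 0.159, 0.0281]
eef_rot: [-0.002, 0.723, 0.691, -0.003]
wrist_force: [-0.3, -1.6, -1.3]
gripper_width: 0.627
finger_force: 15.0
```

Run:
```python
from h import *
go(.637,.160,.021,-.045)
show("white0",z0=.036)
```

```text
t 18.2 tcp [0.634  0.159  0.0281] x [ 0.045  0.999 -0.002] y [ 0.999 -0.045 -0.007] z [-0.007 -0.002 -1.   ] F [-0.3 -1.6 -1.3] w 55.1 ff 15.0 q7 [ 0.01  0.82 -0.49  1.6   0.47  0.86 -0.71]
  d/0.3 [0.0039 0.0099 0.0235] w/360 [-0.0011  0.0003  0.    ] alt [-0.0005 -0.0018 -0.5   ]
white0 xy [0.3066 0.2485] toponly [0.3145 0.2353] p0.71 [202. 333.] res13.6 ['top', 'side']
```

Request:
servo_tool:
  steps:
    - {"dx": 0.002,"dy": 0.0099,"dz": 0.01,"wx": -0.0011,"wy": 0.0003,"wz": 0,"claw": 0.1}
    - {"dx": 0.002,"dy": 0.0099,"dz": 0.018,"wx": -0.0011,"wy": 0.0003,"wz": 0,"claw": 0.1}
    - {"dx": 0.002,"dy": 0.0099,"dz": 0.025,"wx": -0.0011,"wy": 0.0003,"wz": 0,"claw": 0.1}
    - {"dx": 0.002,"dy": 0.0099,"dz": 0.03,"wx": -0.0011,"wy": 0.0003,"wz": 0,"claw": 0.1}
    - {"dx": 0.002,"dy": 0.0099,"dz": 0.03,"wx": -0.0011,"wy": 0.0003,"wz": 0,"claw": 0.1}

```text
t: 18.9
eef_pos: [0.6389, 0.1608, 0.0213]
eef_rot: [0.001, 0.723, 0.691, 0.002]
wrist_force: [-0.2, -1.9, 1.1]
gripper_width: 0.632
finger_force: 15.0
```

Request:
servo_tool:
  steps:
    - {"dx": 0.003,"dy": -0.004,"dz": 0.002,"wx": 0,"wy": 0,"wz": 0,"claw": 0.1}
    - {"dx": 0.006,"dy": -0.004,"dz": 0.002,"wx": 0,"wy": 0,"wz": 0,"claw": 0.1}
    - {"dx": 0.01,"dy": -0.004,"dz": 0.002,"wx": 0,"wy": 0,"wz": 0,"claw": 0.1}
    - {"dx": 0.013,"dy": -0.004,"dz": 0.002,"wx": 0,"wy": 0,"wz": 0,"claw": 0.1}
    - {"dx": 0.013,"dy": -0.004,"dz": 0.002,"wx": 0,"wy": 0,"wz": 0,"claw": 0.1}

```text
t: 19.4
eef_pos: [0.6385, 0.1611, 0.0208]
eef_rot: [0.002, 0.723, 0.69, 0.001]
wrist_force: [1.8, -9.0, 3.7]
gripper_width: 0.633
finger_force: 15.0
```

Request:
servo_tool:
  steps:
    - {"dx": -0.008,"dy": -0.003,"dz": 0,"wx": 0,"wy": 0,"wz": 0,"claw": 0.1}
    - {"dx": -0.008,"dy": -0.003,"dz": 0,"wx": 0,"wy": 0,"wz": 0,"claw": 0.1}
    - {"dx": -0.008,"dy": -0.003,"dz": 0,"wx": 0,"wy": 0,"wz": 0,"claw": 0.3}
    - {"dx": -0.008,"dy": -0.003,"dz": 0,"wx": 0,"wy": 0,"wz": 0,"claw": 0.6}
    - {"dx": -0.008,"dy": -0.003,"dz": 0,"wx": 0,"wy": 0,"wz": 0,"claw": 1}
    - {"dx": -0.008,"dy": -0.003,"dz": 0,"wx": 0,"wy": 0,"wz": 0,"claw": 1}
    - {"dx": -0.008,"dy": -0.003,"dz": -0.1,"wx": 0,"wy": 0,"wz": 0,"claw": 1}
    - {"dx": -0.008,"dy": -0.003,"dz": -0.2,"wx": 0,"wy": 0,"wz": 0,"claw": 1}
    - {"dx": -0.008,"dy": -0.003,"dz": -0.32,"wx": 0,"wy": 0,"wz": 0,"claw": 1}
    - {"dx": -0.008,"dy": -0.003,"dz": -0.42,"wx": 0,"wy": 0,"wz": 0,"claw": 1}
    - {"dx": -0.008,"dy": -0.003,"dz": -0.42,"wx": 0,"wy": 0,"wz": 0,"claw": 1}

```text
t: 20.5
eef_pos: [0.6386, 0.1638, 0.1514]
eef_rot: [0.002, 0.723, 0.691, 0.005]
wrist_force: [0.4, 0.4, 0.7]
gripper_width: 0.998
finger_force: 0.0
```

Run:
```python
from h import *
show("white0")
go(.429,.103,.14,-.045)
```

```text
white0 xy [0.3136 0.2453] toponly [0.314  0.2453] p0.91 [206. 335.] res0.8 ['top', 'side']
white0 xy [0.4226 0.2035] toponly [0.4233 0.2029] p0.67 [226. 282.] res0.8 ['top', 'side']
white0 xy [0.4222 0.1173] toponly [0.4238 0.1238] p0.45 [265. 284.] res13.9 ['top', 'side']
t 20.7 tcp [0.6351 0.1617 0.1452] x [0.044 0.999 0.001] y [ 0.999 -0.044  0.001] z [ 0.001  0.001 -1.   ] F [ 0.8 -0.1 -0.4] w 88.0 ff 0.0 q7 [ 0.05  0.67 -0.56  1.55  0.39  1.03 -0.65]
  d/0.3 [-0.226  -0.6776  0.0163] w/360 [ 0.0002 -0.0002  0.0001] alt [ 3.000e-04  3.000e-04 -4.999e-01]
```

Run:
```python
from h import *
go(.4245,.2032,.14,-.045)
```

```text
t 20.7 tcp [0.6351 0.1617 0.1452] x [0.044 0.999 0.001] y [ 0.999 -0.044  0.001] z [ 0.001  0.001 -1.   ] F [ 0.8 -0.1 -0.4] w 88.0 ff 0.0 q7 [ 0.05  0.67 -0.56  1.55  0.39  1.03 -0.65]
  d/0.3 [ 0.107  -0.7074  0.0167] w/360 [ 0.0002 -0.0002  0.0001] alt [ 3.000e-04  3.000e-04 -4.999e-01]
```

Request:
servo_tool:
  steps:
    - {"dx": 0.107,"dy": -0.7074,"dz": 0,"wx": 0.0002,"wy": 0,"wz": 0,"claw": 1}
    - {"dx": 0.107,"dy": -0.7074,"dz": 0,"wx": 0.0002,"wy": 0,"wz": 0,"claw": 1}
    - {"dx": 0.107,"dy": -0.7074,"dz": 0,"wx": 0.0002,"wy": 0,"wz": 0,"claw": 1}
    - {"dx": 0.107,"dy": -0.7074,"dz": 0,"wx": 0.0002,"wy": 0,"wz": 0,"claw": 1}
    - {"dx": 0.107,"dy": -0.7074,"dz": 0.05,"wx": 0.0002,"wy": 0,"wz": 0,"claw": 1}
    - {"dx": 0.107,"dy": -0.7074,"dz": 0.15,"wx": 0.0002,"wy": 0,"wz": 0,"claw": 1}
    - {"dx": 0.107,"dy": -0.7074,"dz": 0.2,"wx": 0.0002,"wy": 0,"wz": 0,"claw": 1}
    - {"dx": 0.107,"dy": -0.7074,"dz": 0.2,"wx": 0.0002,"wy": 0,"wz": 0,"claw": 1}

```text
t: 21.5
eef_pos: [0.4232, 0.2026, 0.0835]
eef_rot: [-0.001, 0.722, 0.691, -0.001]
wrist_force: [0.1, 0.5, 0.8]
gripper_width: 1.006
finger_force: 0.0
```

Run:
```python
from h import *
go(.4245,.2032,-.006,-.045)
show("white0",z0=.025)
```

```text
t 21.5 tcp [0.4232 0.2026 0.0835] x [ 0.044  0.999 -0.   ] y [ 0.999 -0.044 -0.003] z [-0.003 -0.    -1.   ] F [0.1 0.5 0.8] w 88.5 ff 0.0 q7 [-0.06  0.49 -0.59  2.07  0.42  0.71 -0.96]
  d/0.3 [0.0025 0.0053 0.2982] w/360 [-0.0005  0.0001  0.0002] alt [-1.000e-04 -8.000e-04 -4.998e-01]
white0 xy [0.628  0.1346] toponly [0.6271 0.13  ] p0.96 [271. 189.] res7.9 ['top', 'side']
white0 xy [0.4254 0.1009] toponly [0.4254 0.1009] p0.70 [276. 284.] res0.8 ['top']
```

Request:
servo_tool:
  steps:
    - {"dx": 0.002,"dy": 0.005,"dz": 0.1,"wx": 0,"wy": 0,"wz": 0,"claw": 1}
    - {"dx": 0.002,"dy": 0.005,"dz": 0.2,"wx": 0,"wy": 0,"wz": 0,"claw": 1}
    - {"dx": 0.002,"dy": 0.005,"dz": 0.26,"wx": 0,"wy": 0,"wz": 0,"claw": 1}
    - {"dx": 0.002,"dy": 0.005,"dz": 0.29,"wx": 0,"wy": 0,"wz": 0,"claw": 1}
    - {"dx": 0.002,"dy": 0.005,"dz": 0.3,"wx": 0,"wy": 0,"wz": 0,"claw": 1}
    - {"dx": 0.002,"dy": 0.005,"dz": 0.3,"wx": 0,"wy": 0,"wz": 0,"claw": 1}
    - {"dx": 0.002,"dy": 0.005,"dz": 0.3,"wx": 0,"wy": 0,"wz": 0,"claw": 0.6}
    - {"dx": 0.002,"dy": 0.005,"dz": 0.3,"wx": 0,"wy": 0,"wz": 0,"claw": 0.35}
    - {"dx": 0.002,"dy": 0.005,"dz": 0.3,"wx": 0,"wy": 0,"wz": 0,"claw": 0.1}
    - {"dx": 0.002,"dy": 0.005,"dz": 0.3,"wx": 0,"wy": 0,"wz": 0,"claw": 0.1}
    - {"dx": 0.002,"dy": 0.005,"dz": 0.3,"wx": 0,"wy": 0,"wz": 0,"claw": 0.1}
    - {"dx": 0.002,"dy": 0.005,"dz": 0.3,"wx": 0,"wy": 0,"wz": 0,"claw": 0.1}
    - {"dx": 0.002,"dy": 0.005,"dz": 0.22,"wx": 0,"wy": 0,"wz": 0,"claw": 0.1}
    - {"dx": 0.002,"dy": 0.005,"dz": 0.12,"wx": 0,"wy": 0,"wz": 0,"claw": 0.1}
    - {"dx": 0.002,"dy": 0.005,"dz": 0.02,"wx": 0,"wy": 0,"wz": 0,"claw": 0.1}
    - {"dx": 0.002,"dy": 0.005,"dz": 0,"wx": 0,"wy": 0,"wz": 0,"claw": 0.1}
    - {"dx": 0.002,"dy": 0.005,"dz": 0,"wx": 0,"wy": 0,"wz": 0,"claw": 0.1}

```text
t: 23.4
eef_pos: [0.4279, 0.2042, 0.0864]
eef_rot: [0.001, 0.723, 0.691, 0.002]
wrist_force: [-0.4, 0.0, -2.3]
gripper_width: 0.628
finger_force: 15.0
```

Run:
```python
from h import *
go(.6349,.097,.04,-.045)
show("white0",z0=.025)
```

```text
t 23.4 tcp [0.4279 0.2042 0.0864] x [0.045 0.999 0.002] y [ 0.999 -0.045  0.004] z [ 0.004  0.002 -1.   ] F [-0.4  0.  -2.3] w 55.3 ff 15.0 q7 [-0.05  0.49 -0.6   2.06  0.42  0.71 -0.97]
  d/0.3 [-0.3261  0.7049  0.1565] w/360 [ 0.0006 -0.0004 -0.    ] alt [-0.0006 -0.0009  0.5   ]
white0 xy [0.6269 0.1334] toponly [0.6271 0.13  ] p0.73 [269. 188.] res7.9 ['top', 'side']
white0 xy [0.4213 0.1071] toponly [0.4264 0.1   ] p0.68 [276. 284.] res9.2 ['top', 'side']
```

Run:
```python
from h import *
for k in("top","side"):
    c=camera(k)
    print(k,"exp slot1",ext(proj(c,cyl(.638,.161,.025))).round(0),"cand",ext(proj(c,cyl(.627,.131,.025))).round(0))
    for s in spotter.silhouettes("white0",k):
        v,u=np.nonzero(s["pixels"]);print(round(s["p"],2),np.round(s["at"]),u.min(),v.min(),u.max(),v.max(),s["pixels"].sum())
    if k=="top": cv2.imwrite("pics/w1.png",cv2.resize(c["image"][120:320,180:400],None,fx=3,fy=3)[:,:,::-1])
```

```text
top exp slot1 [242. 165. 273. 201.] cand [256. 171. 286. 207.]
0.73 [270. 188.] 253 174 290 201 925
0.57 [277. 283.] 263 269 292 297 658
0.18 [413. 198.] 405 187 419 209 200
side exp slot1 [219. 247. 246. 287.] cand [233. 244. 259. 284.]
0.98 [318. 302.] 304 280 329 322 1049
0.7 [309. 352.] 293 329 322 377 1316
0.6 [280. 285.] 267 261 296 306 902
0.59 [247. 265.] 224 252 263 282 843
```

View pics/w1.png

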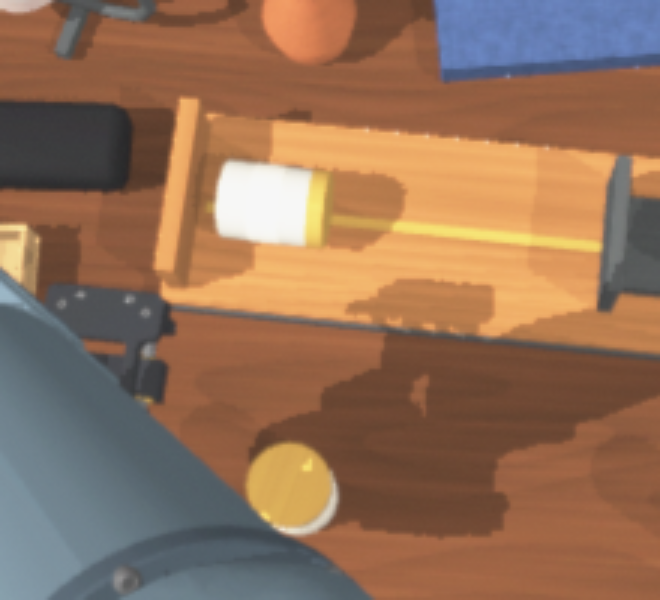

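The view shows the first jar lying on its side on the line: body at top pixels 253–290 × 174–201, lid toward -y. It must have tipped when I pressed it to the cheek. I'll set jar 2 down further along, clear of the cheek, then right the fallen one.

Request:
servo_tool:
  steps:
    - {"dx": -0.1,"dy": 0.13,"dz": 0,"wx": 0.0006,"wy": -0.0004,"wz": 0,"claw": 0.1}
    - {"dx": -0.2,"dy": 0.25,"dz": 0,"wx": 0.0006,"wy": -0.0004,"wz": 0,"claw": 0.1}
    - {"dx": -0.3,"dy": 0.37,"dz": 0,"wx": 0.0006,"wy": -0.0004,"wz": 0,"claw": 0.1}
    - {"dx": -0.4,"dy": 0.49,"dz": 0,"wx": 0.0006,"wy": -0.0004,"wz": 0,"claw": 0.1}
    - {"dx": -0.5,"dy": 0.6,"dz": 0,"wx": 0.0006,"wy": -0.0004,"wz": 0,"claw": 0.1}
    - {"dx": -0.583,"dy": 0.704,"dz": 0,"wx": 0.0006,"wy": -0.0004,"wz": 0,"claw": 0.1}
    - {"dx": -0.583,"dy": 0.704,"dz": 0.05,"wx": 0.0006,"wy": -0.0004,"wz": 0,"claw": 0.1}
    - {"dx": -0.583,"dy": 0.704,"dz": 0.13,"wx": 0.0006,"wy": -0.0004,"wz": 0,"claw": 0.1}
    - {"dx": -0.583,"dy": 0.704,"dz": 0.17,"wx": 0.0006,"wy": -0.0004,"wz": 0,"claw": 0.1}
    - {"dx": -0.583,"dy": 0.704,"dz": 0.18,"wx": 0.0006,"wy": -0.0004,"wz": 0,"claw": 0.1}
    - {"dx": -0.583,"dy": 0.704,"dz": 0.18,"wx": 0.0006,"wy": -0.0004,"wz": 0,"claw": 0.1}

```text
t: 24.9
eef_pos: [0.63, 0.0208, 0.0318]
eef_rot: [-0.001, 0.722, 0.691, -0.001]
wrist_force: [0.4, 1.5, -1.8]
gripper_width: 0.625
finger_force: 15.0
```

Run:
```python
from h import *
go(.6313,.02,.0185,-.045)
```

```text
t 24.9 tcp [0.63   0.0208 0.0318] x [ 0.044  0.999 -0.   ] y [ 0.999 -0.044 -0.003] z [-0.003 -0.    -1.   ] F [ 0.4  1.5 -1.8] w 55.0 ff 15.0 q7 [ 0.24  0.78 -0.5   1.67  0.48  0.82 -0.51]
  d/0.3 [-0.0024  0.0044  0.0443] w/360 [-0.0004  0.0001  0.0002] alt [-1.000e-04 -7.000e-04 -4.998e-01]
```

Request:
servo_tool:
  steps:
    - {"dx": -0.002,"dy": 0.004,"dz": 0.015,"wx": -0.0004,"wy": 0,"wz": 0,"claw": 0.1}
    - {"dx": -0.002,"dy": 0.004,"dz": 0.025,"wx": -0.0004,"wy": 0,"wz": 0,"claw": 0.1}
    - {"dx": -0.002,"dy": 0.004,"dz": 0.032,"wx": -0.0004,"wy": 0,"wz": 0,"claw": 0.1}
    - {"dx": -0.002,"dy": 0.004,"dz": 0.037,"wx": -0.0004,"wy": 0,"wz": 0,"claw": 0.1}
    - {"dx": -0.002,"dy": 0.004,"dz": 0.037,"wx": -0.0004,"wy": 0,"wz": 0,"claw": 0.1}

```text
t: 25.4
eef_pos: [0.6317, 0.0194, 0.0213]
eef_rot: [0.001, 0.723, 0.691, -0.0]
wrist_force: [-1.3, -0.9, 1.3]
gripper_width: 0.636
finger_force: 15.0
```

Request:
servo_tool:
  steps:
    - {"dx": 0,"dy": 0,"dz": 0.003,"wx": 0,"wy": 0,"wz": 0,"claw": 0.1}
    - {"dx": 0,"dy": 0,"dz": 0.007,"wx": 0,"wy": 0,"wz": 0,"claw": 0.1}
    - {"dx": 0,"dy": 0,"dz": 0.007,"wx": 0,"wy": 0,"wz": 0,"claw": 0.1}

```text
t: 25.7
eef_pos: [0.6318, 0.0194, 0.0211]
eef_rot: [0.001, 0.723, 0.691, -0.0]
wrist_force: [-7.4, -2.1, 18.7]
gripper_width: 0.627
finger_force: 15.0
```

Request:
servo_tool:
  steps:
    - {"dx": 0,"dy": 0,"dz": -0.006,"wx": 0,"wy": 0,"wz": 0,"claw": 0.1}
    - {"dx": 0,"dy": 0,"dz": -0.006,"wx": 0,"wy": 0,"wz": 0,"claw": 0.3}
    - {"dx": 0,"dy": 0,"dz": -0.006,"wx": 0,"wy": 0,"wz": 0,"claw": 0.4}
    - {"dx": 0,"dy": 0,"dz": -0.006,"wx": 0,"wy": 0,"wz": 0,"claw": 0.6}
    - {"dx": 0,"dy": 0,"dz": -0.006,"wx": 0,"wy": 0,"wz": 0,"claw": 0.8}
    - {"dx": 0,"dy": 0,"dz": -0.006,"wx": 0,"wy": 0,"wz": 0,"claw": 1}
    - {"dx": 0,"dy": 0,"dz": -0.006,"wx": 0,"wy": 0,"wz": 0,"claw": 1}
    - {"dx": 0,"dy": 0,"dz": -0.05,"wx": 0,"wy": 0,"wz": 0,"claw": 1}
    - {"dx": 0,"dy": 0,"dz": -0.12,"wx": 0,"wy": 0,"wz": 0,"claw": 1}
    - {"dx": 0,"dy": 0,"dz": -0.25,"wx": 0,"wy": 0,"wz": 0,"claw": 1}
    - {"dx": 0,"dy": 0,"dz": -0.38,"wx": 0,"wy": 0,"wz": 0,"claw": 1}
    - {"dx": 0,"dy": 0,"dz": -0.38,"wx": 0,"wy": 0,"wz": 0,"claw": 1}

```text
t: 26.9
eef_pos: [0.6356, 0.0206, 0.1396]
eef_rot: [0.004, 0.723, 0.691, 0.004]
wrist_force: [0.4, 0.2, -0.0]
gripper_width: 1.001
finger_force: 0.0
```

Run:
```python
from h import *
c=camera("top");c2=camera("side")
def boxes():
  for k in("top","side"):
    for s in spotter.silhouettes("white0",k):
        v,u=np.nonzero(s["pixels"]);print(k,round(s["p"],2),np.round(s["at"]),u.min(),v.min(),u.max(),v.max(),s["pixels"].sum())
boxes()
print("exp jar2 top",ext(proj(c,cyl(.631,.02,.025))).round(0),"side",ext(proj(c2,cyl(.631,.02,.025))).round(0))
go(.635,.10,.1,-.045)
```

```text
top 0.93 [270. 189.] 252 174 291 202 966
top 0.9 [276. 282.] 262 268 291 297 706
top 0.64 [201. 334.] 186 320 222 349 891
top 0.48 [322. 180.] 314 176 328 207 69
side 0.72 [279. 245.] 270 229 292 266 782
side 0.7 [318. 302.] 304 280 329 322 1035
side 0.67 [391. 210.] 384 203 426 221 161
side 0.66 [248. 266.] 225 252 264 280 787
side 0.66 [307. 349.] 292 329 322 376 1333
side 0.28 [449. 231.] 435 211 458 245 703
exp jar2 top [309. 172. 337. 208.] side [268. 228. 292. 266.]
t 27.1 tcp [0.6307 0.0193 0.1321] x [ 0.045  0.999 -0.001] y [ 0.999 -0.045 -0.001] z [-0.001 -0.001 -1.   ] F [-0.4  0.4 -0.6] w 87.9 ff 0.0 q7 [ 0.28  0.65 -0.56  1.62  0.4   0.99 -0.45]
  d/0.3 [0.2695 0.0023 0.1068] w/360 [-0.0001  0.0002  0.0001] alt [-3.000e-04 -2.000e-04 -4.999e-01]
```

Run:
```python
from h import *
cs={k:camera(k) for k in("top","side")}
def lying(x,y,a,z=.053):
    d=np.array([-np.sin(a),np.cos(a),0]);n=np.array([np.cos(a),np.sin(a),0]);t=np.linspace(0,2*np.pi,40)
    return np.array([np.array([x,y,z])+d*h+.028*(n*np.cos(q)+np.array([0,0,1])*np.sin(q)) for h in(-.0375,.0375) for q in t])
A=np.linspace(0,2*np.pi,12,endpoint=False);D=np.array([np.cos(A),np.sin(A)])
e={}
for k in cs:
    for s in spotter.silhouettes("white0",k):
        if abs(s["at"][0]-(270 if k=="top" else 248))<5:
            m=cv2.morphologyEx(s["pixels"].astype(np.uint8),cv2.MORPH_OPEN,np.ones((3,3)));v,u=np.nonzero(m);e[k]=(np.c_[u+.5,v+.5]@D).max(0)+.5;break
for ks in(["top"],list(e)):
    r=least_squares(lambda p:np.concatenate([(proj(cs[k],lying(*p))@D).max(0)-e[k] for k in ks]),[.63,.13,-.05],loss="soft_l1");print(ks,r.x.round(4),r.fun.round(1))
```

```text
Traceback (most recent call last):
KeyError: 'top'
```

```bash
cat > lie.py <<'E'
from h import *
cs={k:camera(k) for k in("top","side")}
def lying(x,y,a,z=.053):
    d=np.array([-np.sin(a),np.cos(a),0]);n=np.array([np.cos(a),np.sin(a),0]);t=np.linspace(0,2*np.pi,40)
    return np.array([np.array([x,y,z])+d*h+.028*(n*np.cos(q)+np.array([0,0,1])*np.sin(q)) for h in(-.0375,.0375) for q in t])
e={"top":np.array([252,174,292,203]),"side":np.array([225,252,265,281])}
for ks in(["top"],["side"],list(e)):
    r=least_squares(lambda p:np.concatenate([ext(proj(cs[k],lying(*p)))-e[k] for k in ks]),[.63,.13,-.08],loss="soft_l1");print(ks,r.x.round(4),r.fun.round(1))
x,y,a=r.x
g=np.array([x,y])-.026*np.array([-np.sin(a),np.cos(a)]);print("grip",g)
E
python3 lie.py; python3 -c "
from h import *
show('white1')"
```

```text
['top'] [ 0.6318  0.1305 -0.0496] [ 0.5 -0.2 -0.5  0.2]
['side'] [ 0.6334  0.1297 -0.3791] [ 0.7 -0.7 -0.7  0.7]
['top', 'side'] [ 0.6319  0.1304 -0.0684] [ 0.4 -0.6 -0.3  0.5 -0.4 -1.9  0.4  2.7]
grip [0.63015145 0.1044947 ]
white1 xy [0.6385 0.1293] toponly [0.6355 0.1339] p0.98 [268. 190.] res9.5 ['top', 'side']
white1 xy [0.4275 0.1038] toponly [0.4271 0.1038] p0.95 [276. 285.] res0.9 ['top', 'side']
white1 xy [0.3134 0.2443] toponly [0.3141 0.2442] p0.65 [202. 332.] res1.0 ['top', 'side']
white1 xy [0.6523 0.0189] toponly [0.6575 0.0305] p0.60 [315. 182.] res18.1 ['top', 'side']
```

Run:
```python
from h import *
go(.632,.1035,.002,-.055)
```

```text
t 27.6 tcp [0.6315 0.0196 0.1327] x [ 0.045  0.999 -0.001] y [ 0.999 -0.045  0.   ] z [ 0.    -0.001 -1.   ] F [ 0.3 -1.1 -0.7] w 87.9 ff 0.0 q7 [ 0.28  0.65 -0.56  1.62  0.4   0.99 -0.45]
  d/0.3 [ 0.2797 -0.011   0.4355] w/360 [0.0001 0.0001 0.0017] alt [-1.000e-04  1.000e-04 -4.983e-01]
```

Request:
servo_tool:
  steps:
    - {"dx": 0.15,"dy": -0.011,"dz": 0,"wx": 0,"wy": 0,"wz": 0.0017,"claw": 1}
    - {"dx": 0.28,"dy": -0.011,"dz": 0,"wx": 0,"wy": 0,"wz": 0.0017,"claw": 1}
    - {"dx": 0.28,"dy": -0.011,"dz": 0.1,"wx": 0,"wy": 0,"wz": 0.0017,"claw": 1}
    - {"dx": 0.28,"dy": -0.011,"dz": 0.25,"wx": 0,"wy": 0,"wz": 0.0017,"claw": 1}
    - {"dx": 0.28,"dy": -0.011,"dz": 0.35,"wx": 0,"wy": 0,"wz": 0.0017,"claw": 1}
    - {"dx": 0.28,"dy": -0.011,"dz": 0.41,"wx": 0,"wy": 0,"wz": 0.0017,"claw": 1}
    - {"dx": 0.28,"dy": -0.011,"dz": 0.435,"wx": 0,"wy": 0,"wz": 0.0017,"claw": 1}
    - {"dx": 0.28,"dy": -0.011,"dz": 0.435,"wx": 0,"wy": 0,"wz": 0.0017,"claw": 1}
    - {"dx": 0.28,"dy": -0.011,"dz": 0.435,"wx": 0,"wy": 0,"wz": 0.0017,"claw": 0.5}
    - {"dx": 0.28,"dy": -0.011,"dz": 0.435,"wx": 0,"wy": 0,"wz": 0.0017,"claw": 0.35}
    - {"dx": 0.28,"dy": -0.011,"dz": 0.435,"wx": 0,"wy": 0,"wz": 0.0017,"claw": 0.1}
    - {"dx": 0.28,"dy": -0.011,"dz": 0.435,"wx": 0,"wy": 0,"wz": 0.0017,"claw": 0.1}
    - {"dx": 0.28,"dy": -0.011,"dz": 0.435,"wx": 0,"wy": 0,"wz": 0.0017,"claw": 0.1}
    - {"dx": 0.28,"dy": -0.011,"dz": 0.435,"wx": 0,"wy": 0,"wz": 0.0017,"claw": 0.1}
  squeeze: 4

```text
t: 29.0
eef_pos: [0.6326, 0.1036, 0.0029]
eef_rot: [0.001, 0.726, 0.687, 0.0]
wrist_force: [-0.0, -0.6, 5.5]
gripper_width: 0.633
finger_force: 4.0
```

Request:
servo_tool:
  steps:
    - {"dx": 0,"dy": 0,"dz": -0.02,"wx": 0,"wy": 0,"wz": 0,"claw": 0.1}
    - {"dx": 0,"dy": 0,"dz": -0.05,"wx": 0,"wy": 0,"wz": 0,"claw": 0.1}
    - {"dx": 0,"dy": 0,"dz": -0.09,"wx": 0,"wy": 0,"wz": 0,"claw": 0.1}
    - {"dx": 0,"dy": 0,"dz": -0.13,"wx": 0,"wy": 0,"wz": 0,"claw": 0.1}
    - {"dx": 0,"dy": 0,"dz": -0.17,"wx": 0,"wy": 0,"wz": 0,"claw": 0.1}
    - {"dx": 0,"dy": 0,"dz": -0.21,"wx": 0,"wy": 0,"wz": 0,"claw": 0.1}
    - {"dx": 0,"dy": 0,"dz": -0.25,"wx": 0,"wy": 0,"wz": 0,"claw": 0.1}
    - {"dx": 0,"dy": 0,"dz": -0.25,"wx": 0,"wy": 0,"wz": 0,"claw": 0.1}
    - {"dx": 0,"dy": 0,"dz": -0.25,"wx": 0,"wy": 0,"wz": 0,"claw": 0.1}
    - {"dx": 0,"dy": 0,"dz": -0.25,"wx": 0,"wy": 0,"wz": 0,"claw": 0.1}
    - {"dx": 0,"dy": 0,"dz": -0.25,"wx": 0,"wy": 0,"wz": 0,"claw": 0.1}

```text
t: 30.1
eef_pos: [0.6316, 0.1035, 0.0766]
eef_rot: [0.0, 0.726, 0.687, -0.0]
wrist_force: [0.5, -0.2, -1.3]
gripper_width: 0.632
finger_force: 4.0
```

Run:
```python
from h import *
st()
c=camera("side")
for s in spotter.silhouettes("white0","side"):
    v,u=np.nonzero(s["pixels"]);print(round(s["p"],2),np.round(s["at"]),u.min(),v.min(),u.max(),v.max(),s["pixels"].sum())
x,y=.632,.104
print("upright hang",ext(proj(c,cyl(x,y,.128-.065))).round(0))
from lie import lying
print("lying",ext(proj(c,lying(x,y+.026,-.05,.128))).round(0))
cv2.imwrite("pics/h1.png",cv2.resize(c["image"][150:330,180:360],None,fx=3,fy=3)[:,:,::-1])
```

```text
t 30.1 tcp [0.6316 0.1035 0.0766] x [ 0.055  0.998 -0.001] y [ 0.998 -0.055 -0.   ] z [-0.    -0.001 -1.   ] F [ 0.5 -0.2 -1.3] w 55.6 ff 4.0 q7 [ 0.13  0.73 -0.53  1.63  0.45  0.91 -0.63]
0.88 [318. 300.] 304 280 329 322 1039
0.84 [279. 246.] 269 229 292 266 819
0.83 [245. 248.] 229 227 258 265 758
0.74 [310. 351.] 292 329 322 376 1341
upright hang [239. 225. 266. 265.]
['top'] [ 0.6318  0.1305 -0.0496] [ 0.5 -0.2 -0.5  0.2]
['side'] [ 0.6334  0.1297 -0.3791] [ 0.7 -0.7 -0.7  0.7]
['top', 'side'] [ 0.6319  0.1304 -0.0684] [ 0.4 -0.6 -0.3  0.5 -0.4 -1.9  0.4  2.7]
grip [0.63015145 0.1044947 ]
lying [222. 221. 264. 255.]
```

```bash
cat > tilt.py <<'E'
from h import *
def tiltfit(x,y,zg,hg=.0635,a=-.055):
    c=camera("side");c2=camera("top")
    best=None
    for s in spotter.silhouettes("white0","side"):
        v,u=np.nonzero(s["pixels"]);d=np.hypot(*(proj(c,[x,y,zg-.03])[0]-s["at"]))
        if best is None or d<best[0]: best=(d,s)
    m=cv2.morphologyEx(best[1]["pixels"].astype(np.uint8),cv2.MORPH_OPEN,np.ones((3,3)))>0
    v,u=np.nonzero(m);print("mask",u.min(),v.min(),u.max(),v.max(),m.sum())
    Rz=R.from_euler("z",a).as_matrix();C=cyl(0,0,-hg)
    for th in range(-20,100,10):
        P=(Rz@R.from_euler("x",th,degrees=True).as_matrix()@C.T).T+[x,y,zg]  # +th: bottom swings to +y
        h=hullmask(c,P);ext_=ext(proj(c,P)).round(0)
        print(th,ext_,"inside",round((m&h).sum()/m.sum(),3),"iou",round((m&h).sum()/(m|h).sum(),3))
if __name__=="__main__": tiltfit(.632,.1035,.0766+.034+.0187)
E
python3 tilt.py
```

```text
mask 230 227 259 265 776
-20 [239. 221. 272. 262.] inside 0.553 iou 0.326
-10 [239. 222. 269. 263.] inside 0.635 iou 0.391
0 [239. 223. 266. 264.] inside 0.729 iou 0.473
10 [238. 224. 265. 264.] inside 0.813 iou 0.561
20 [234. 225. 265. 264.] inside 0.887 iou 0.659
30 [231. 224. 265. 264.] inside 0.938 iou 0.744
40 [228. 223. 265. 264.] inside 0.924 iou 0.754
50 [226. 222. 265. 263.] inside 0.867 iou 0.661
60 [224. 221. 265. 262.] inside 0.829 iou 0.587
70 [223. 220. 264. 260.] inside 0.76 iou 0.505
80 [222. 220. 264. 257.] inside 0.683 iou 0.42
90 [222. 220. 264. 254.] inside 0.601 iou 0.348
```

Request:
servo_tool:
  steps:
    - {"dx": 0,"dy": 0,"dz": 0,"wx": 0,"wy": 0,"wz": 0,"claw": 0.1}
    - {"dx": 0,"dy": 0,"dz": -0.05,"wx": 0,"wy": -0.02,"wz": 0,"claw": 0.1}
    - {"dx": 0,"dy": 0,"dz": -0.05,"wx": 0,"wy": -0.04,"wz": 0,"claw": 0.1}
    - {"dx": 0,"dy": 0,"dz": -0.05,"wx": 0,"wy": -0.06,"wz": 0,"claw": 0.1}
    - {"dx": 0,"dy": 0,"dz": -0.05,"wx": 0,"wy": -0.08,"wz": 0,"claw": 0.1}
    - {"dx": 0,"dy": 0,"dz": -0.05,"wx": 0,"wy": -0.09,"wz": 0,"claw": 0.1}
    - {"dx": 0,"dy": 0,"dz": -0.05,"wx": 0,"wy": -0.09,"wz": 0,"claw": 0.1}
    - {"dx": 0,"dy": 0,"dz": -0.05,"wx": 0,"wy": -0.09,"wz": 0,"claw": 0.1}
  squeeze: 8

```text
t: 31.25
eef_pos: [0.6321, 0.1036, 0.0921]
eef_rot: [0.192, 0.698, 0.66, -0.202]
wrist_force: [0.2, 0.4, -0.7]
gripper_width: 0.633
finger_force: 8.0
```

Run:
```python
from h import *
from tilt import tiltfit
s,M=st();g=s["eef_pos"]-M[:,2]*.053;print("grasp",g)
tiltfit(*g)
```

```text
t 31.25 tcp [0.6321 0.1036 0.0921] x [ 0.047  0.843 -0.535] y [ 0.998 -0.055  0.001] z [-0.029 -0.535 -0.845] F [ 0.2  0.4 -0.7] w 55.7 ff 8.0 q7 [-0.31  0.84 -0.3   1.45  0.7   1.32 -0.95]
grasp [0.63366358 0.13191285 0.13685821]
mask 230 240 254 268 597
-20 [228. 222. 262. 263.] inside 0.6 iou 0.288
-10 [228. 223. 259. 264.] inside 0.737 iou 0.38
0 [229. 224. 256. 265.] inside 0.863 iou 0.47
10 [227. 225. 255. 265.] inside 0.871 iou 0.478
20 [224. 225. 255. 265.] inside 0.786 iou 0.421
30 [220. 225. 255. 265.] inside 0.7 iou 0.368
40 [217. 224. 255. 265.] inside 0.606 iou 0.316
50 [215. 223. 255. 264.] inside 0.529 iou 0.261
60 [213. 222. 255. 263.] inside 0.452 iou 0.206
70 [212. 221. 254. 261.] inside 0.355 iou 0.151
80 [211. 221. 254. 259.] inside 0.295 iou 0.12
90 [211. 221. 253. 255.] inside 0.228 iou 0.09
```

Request:
servo_tool:
  steps:
    - {"dx": 0.03,"dy": 0,"dz": -0.019,"wx": 0,"wy": 0,"wz": 0,"claw": 0.1}
    - {"dx": 0.062,"dy": 0,"dz": -0.039,"wx": 0,"wy": 0,"wz": 0,"claw": 0.1}
    - {"dx": 0.08,"dy": 0,"dz": -0.01,"wx": 0,"wy": 0,"wz": 0,"claw": 0.1}
    - {"dx": 0.098,"dy": 0,"dz": 0.018,"wx": 0,"wy": 0,"wz": 0,"claw": 0.1}
    - {"dx": 0.11,"dy": 0,"dz": 0.04,"wx": 0,"wy": 0,"wz": 0,"claw": 0.1}
    - {"dx": 0.115,"dy": 0,"dz": 0.045,"wx": 0,"wy": 0,"wz": 0,"claw": 0.1}
    - {"dx": 0.115,"dy": 0,"dz": 0.045,"wx": 0,"wy": 0,"wz": 0,"claw": 0.1}

```text
t: 32.1
eef_pos: [0.6329, 0.125, 0.0617]
eef_rot: [0.192, 0.697, 0.66, -0.203]
wrist_force: [0.3, -0.3, -0.2]
gripper_width: 0.629
finger_force: 8.0
```

Run:
```python
from h import *
from tilt import tiltfit
s,M=st();g=s["eef_pos"]-M[:,2]*.053;print("grasp",g)
tiltfit(g[0],g[1],g[2]-.006)
print(M.T@[0,0,-.01]/.3)
```

```text
t 32.1 tcp [0.6329 0.125  0.0617] x [ 0.047  0.842 -0.537] y [ 0.998 -0.055 -0.   ] z [-0.03  -0.536 -0.844] F [ 0.3 -0.3 -0.2] w 55.4 ff 8.0 q7 [-0.34  0.9  -0.3   1.42  0.71  1.31 -0.98]
grasp [0.63448554 0.15344304 0.10638965]
mask 223 255 247 282 461
-20 [222. 239. 256. 280.] inside 0.829 iou 0.358
-10 [222. 240. 253. 282.] inside 0.922 iou 0.407
0 [222. 241. 249. 282.] inside 0.98 iou 0.445
10 [221. 242. 248. 282.] inside 0.957 iou 0.432
20 [217. 243. 248. 282.] inside 0.85 iou 0.371
30 [214. 242. 249. 282.] inside 0.742 iou 0.316
40 [211. 241. 249. 282.] inside 0.659 iou 0.282
50 [208. 240. 248. 282.] inside 0.603 iou 0.25
60 [207. 239. 248. 281.] inside 0.534 iou 0.21
70 [206. 239. 247. 279.] inside 0.479 iou 0.178
80 [205. 238. 247. 276.] inside 0.434 iou 0.155
90 [205. 238. 247. 273.] inside 0.393 iou 0.136
[1.78977225e-02 1.13050632e-05 2.81208555e-02]
```

Request:
servo_tool:
  steps:
    - {"dx": 0.006,"dy": 0,"dz": 0.009,"wx": 0,"wy": 0,"wz": 0,"claw": 0.1}
    - {"dx": 0.011,"dy": 0,"dz": 0.017,"wx": 0,"wy": 0,"wz": 0,"claw": 0.1}
    - {"dx": 0.015,"dy": 0,"dz": 0.024,"wx": 0,"wy": 0,"wz": 0,"claw": 0.1}
    - {"dx": 0.017,"dy": 0,"dz": 0.027,"wx": 0,"wy": 0,"wz": 0,"claw": 0.1}
    - {"dx": 0.017,"dy": 0,"dz": 0.027,"wx": 0,"wy": 0,"wz": 0,"claw": 0.1}

```text
t: 32.75
eef_pos: [0.6333, 0.1258, 0.0534]
eef_rot: [0.192, 0.698, 0.66, -0.203]
wrist_force: [-1.4, 0.7, 3.1]
gripper_width: 0.629
finger_force: 8.0
```

Request:
servo_tool:
  steps:
    - {"dx": 0.003,"dy": 0,"dz": 0.005,"wx": 0,"wy": 0,"wz": 0,"claw": 0.1}
    - {"dx": 0.005,"dy": 0,"dz": 0.008,"wx": 0,"wy": 0,"wz": 0,"claw": 0.1}
    - {"dx": 0.005,"dy": 0,"dz": 0.008,"wx": 0,"wy": 0,"wz": 0,"claw": 0.1}

```text
t: 33.05
eef_pos: [0.6343, 0.1268, 0.0519]
eef_rot: [0.193, 0.698, 0.66, -0.201]
wrist_force: [-0.7, 2.7, 10.0]
gripper_width: 0.634
finger_force: 8.0
```

Request:
servo_tool:
  steps:
    - {"dx": -0.003,"dy": 0,"dz": -0.004,"wx": 0,"wy": 0,"wz": 0,"claw": 0.1}
    - {"dx": -0.003,"dy": 0,"dz": -0.004,"wx": 0,"wy": 0,"wz": 0,"claw": 0.28}
    - {"dx": -0.003,"dy": 0,"dz": -0.004,"wx": 0,"wy": 0,"wz": 0,"claw": 0.35}
    - {"dx": -0.003,"dy": 0,"dz": -0.004,"wx": 0,"wy": 0,"wz": 0,"claw": 0.5}
    - {"dx": -0.003,"dy": 0,"dz": -0.004,"wx": 0,"wy": 0,"wz": 0,"claw": 0.8}
    - {"dx": -0.003,"dy": 0,"dz": -0.004,"wx": 0,"wy": 0,"wz": 0,"claw": 1}
    - {"dx": -0.003,"dy": 0,"dz": -0.004,"wx": 0,"wy": 0,"wz": 0,"claw": 1}
    - {"dx": -0.003,"dy": 0,"dz": -0.004,"wx": 0,"wy": 0,"wz": 0,"claw": 1}
    - {"dx": -0.003,"dy": 0,"dz": -0.05,"wx": 0,"wy": 0,"wz": 0,"claw": 1}
    - {"dx": -0.003,"dy": 0,"dz": -0.13,"wx": 0,"wy": 0,"wz": 0,"claw": 1}
    - {"dx": -0.003,"dy": 0,"dz": -0.25,"wx": 0,"wy": 0,"wz": 0,"claw": 1}
    - {"dx": -0.003,"dy": 0,"dz": -0.38,"wx": 0,"wy": 0,"wz": 0,"claw": 1}
    - {"dx": -0.003,"dy": 0,"dz": -0.38,"wx": 0,"wy": 0,"wz": 0,"claw": 1}

```text
t: 34.35
eef_pos: [0.6383, 0.1921, 0.152]
eef_rot: [0.192, 0.698, 0.661, -0.197]
wrist_force: [-0.5, -0.1, -0.5]
gripper_width: 0.999
finger_force: 0.0
```

Run:
```python
from h import *
show("white0",z0=.025)
show("white0",z0=0)
go(.429,.1035,.13,-.045)
```

```text
white0 xy [0.6302 0.0178] toponly [0.6307 0.0169] p0.92 [322. 190.] res1.8 ['top', 'side']
white0 xy [0.4196 0.107 ] toponly [0.4244 0.0998] p0.60 [276. 283.] res9.0 ['top', 'side']
white0 xy [0.6327 0.1596] toponly [0.6323 0.1601] p0.55 [255. 184.] res1.5 ['top', 'side']
white0 xy [0.6459 0.1569] toponly [0.642 0.165] p0.93 [256. 186.] res8.8 ['top', 'side']
white0 xy [0.4274 0.1037] toponly [0.4282 0.1039] p0.84 [277. 284.] res1.0 ['top', 'side']
white0 xy [0.6419 0.0127] toponly [0.6404 0.0187] p0.84 [322. 190.] res5.9 ['top', 'side']
t 34.75 tcp [0.6362 0.1847 0.1459] x [ 0.047  0.842 -0.537] y [ 0.998 -0.056 -0.001] z [-0.031 -0.537 -0.843] F [ 0.1 -1.   0.2] w 88.1 ff 0.0 q7 [-0.41  0.85 -0.32  1.29  0.65  1.49 -0.94]
  d/0.3 [-0.2317 -0.6744  0.211 ] w/360 [-0.0006  0.0903 -0.0017] alt [0.1395 0.0009 0.4784]
```

Jar 1 is upright again at (0.632, 0.160), about 3 mm off the line. I re-centre it by closing the fingers around it with the tool vertical.

Run:
```python
from h import *
go(.637,.160,.125,-.045)
```

```text
t 34.75 tcp [0.6362 0.1847 0.1459] x [ 0.047  0.842 -0.537] y [ 0.998 -0.056 -0.001] z [-0.031 -0.537 -0.843] F [ 0.1 -1.   0.2] w 88.1 ff 0.0 q7 [-0.41  0.85 -0.32  1.29  0.65  1.49 -0.94]
  d/0.3 [-0.0317  0.0073  0.1028] w/360 [-0.0006  0.0903 -0.0017] alt [0.1395 0.0009 0.4784]
```

Request:
servo_tool:
  steps:
    - {"dx": -0.032,"dy": 0.007,"dz": 0.05,"wx": -0.0006,"wy": 0.03,"wz": -0.0017,"claw": 1}
    - {"dx": -0.032,"dy": 0.007,"dz": 0.08,"wx": -0.0006,"wy": 0.06,"wz": -0.0017,"claw": 1}
    - {"dx": -0.032,"dy": 0.007,"dz": 0.103,"wx": -0.0006,"wy": 0.0903,"wz": -0.0017,"claw": 1}
    - {"dx": -0.032,"dy": 0.007,"dz": 0.103,"wx": -0.0006,"wy": 0.0903,"wz": -0.0017,"claw": 1}
    - {"dx": -0.032,"dy": 0.007,"dz": 0.103,"wx": -0.0006,"wy": 0.0903,"wz": -0.0017,"claw": 1}
    - {"dx": -0.032,"dy": 0.007,"dz": 0.103,"wx": -0.0006,"wy": 0.0903,"wz": -0.0017,"claw": 1}

```text
t: 35.35
eef_pos: [0.6372, 0.1595, 0.1256]
eef_rot: [0.0, 0.723, 0.691, 0.0]
wrist_force: [0.2, 0.5, -0.8]
gripper_width: 0.997
finger_force: 0.0
```

Run:
```python
from h import *
go(.637,.160,.022,-.045)
```

```text
t 35.35 tcp [0.6372 0.1595 0.1256] x [ 0.046  0.999 -0.   ] y [ 0.999 -0.046  0.001] z [ 0.001 -0.    -1.   ] F [ 0.2  0.5 -0.8] w 87.7 ff 0.0 q7 [ 0.04  0.69 -0.54  1.56  0.4   1.   -0.66]
  d/0.3 [ 0.0017 -0.0011  0.3452] w/360 [ 0.0001  0.     -0.0002] alt [ 1.000e-04 -1.000e-04  4.998e-01]
```

Request:
servo_tool:
  steps:
    - {"dx": 0.001,"dy": -0.001,"dz": 0.15,"wx": 0,"wy": 0,"wz": 0,"claw": 1}
    - {"dx": 0.001,"dy": -0.001,"dz": 0.27,"wx": 0,"wy": 0,"wz": 0,"claw": 1}
    - {"dx": 0.001,"dy": -0.001,"dz": 0.35,"wx": 0,"wy": 0,"wz": 0,"claw": 1}
    - {"dx": 0.001,"dy": -0.001,"dz": 0.385,"wx": 0,"wy": 0,"wz": 0,"claw": 1}
    - {"dx": 0.001,"dy": -0.001,"dz": 0.385,"wx": 0,"wy": 0,"wz": 0,"claw": 1}
    - {"dx": 0.001,"dy": -0.001,"dz": 0.385,"wx": 0,"wy": 0,"wz": 0,"claw": 0.55}
    - {"dx": 0.001,"dy": -0.001,"dz": 0.385,"wx": 0,"wy": 0,"wz": 0,"claw": 0.45}
    - {"dx": 0.001,"dy": -0.001,"dz": 0.385,"wx": 0,"wy": 0,"wz": 0,"claw": 0.35}
    - {"dx": 0.001,"dy": -0.001,"dz": 0.385,"wx": 0,"wy": 0,"wz": 0,"claw": 0.28}
    - {"dx": 0.001,"dy": -0.001,"dz": 0.385,"wx": 0,"wy": 0,"wz": 0,"claw": 0.1}
    - {"dx": 0.001,"dy": -0.001,"dz": 0.385,"wx": 0,"wy": 0,"wz": 0,"claw": 0.1}
    - {"dx": 0.001,"dy": -0.001,"dz": 0.385,"wx": 0,"wy": 0,"wz": 0,"claw": 0.1}
    - {"dx": 0.001,"dy": -0.001,"dz": 0.385,"wx": 0,"wy": 0,"wz": 0,"claw": 0.1}
  squeeze: 5

```text
t: 36.65
eef_pos: [0.6373, 0.1615, 0.011]
eef_rot: [0.0, 0.723, 0.691, 0.001]
wrist_force: [-2.0, -1.0, 5.4]
gripper_width: 0.634
finger_force: 5.0
```

Request:
servo_tool:
  steps:
    - {"dx": 0,"dy": 0,"dz": 0,"wx": 0,"wy": 0,"wz": 0,"claw": 0.3}
    - {"dx": 0,"dy": 0,"dz": 0,"wx": 0,"wy": 0,"wz": 0,"claw": 0.4}
    - {"dx": 0,"dy": 0,"dz": 0,"wx": 0,"wy": 0,"wz": 0,"claw": 0.7}
    - {"dx": 0,"dy": 0,"dz": 0,"wx": 0,"wy": 0,"wz": 0,"claw": 1}
    - {"dx": 0,"dy": 0,"dz": 0,"wx": 0,"wy": 0,"wz": 0,"claw": 1}
    - {"dx": 0,"dy": 0,"dz": 0,"wx": 0,"wy": 0,"wz": 0,"claw": 1}
    - {"dx": 0,"dy": 0,"dz": -0.08,"wx": 0,"wy": 0,"wz": 0,"claw": 1}
    - {"dx": 0,"dy": 0,"dz": -0.2,"wx": 0,"wy": 0,"wz": 0,"claw": 1}
    - {"dx": 0,"dy": 0,"dz": -0.3,"wx": 0,"wy": 0,"wz": 0,"claw": 1}
    - {"dx": 0,"dy": 0,"dz": -0.4,"wx": 0,"wy": 0,"wz": 0,"claw": 1}
    - {"dx": 0,"dy": 0,"dz": -0.4,"wx": 0,"wy": 0,"wz": 0,"claw": 1}

```text
t: 37.75
eef_pos: [0.6398, 0.1626, 0.135]
eef_rot: [0.002, 0.723, 0.691, 0.004]
wrist_force: [0.2, -0.2, -1.0]
gripper_width: 0.998
finger_force: 0.0
```

Run:
```python
from h import *
go(.429,.1038,.13,-.045)
```

```text
t 37.75 tcp [0.6398 0.1626 0.135 ] x [0.044 0.999 0.004] y [ 0.999 -0.044  0.009] z [ 0.009  0.004 -1.   ] F [ 0.2 -0.2 -1. ] w 87.8 ff 0.0 q7 [ 0.04  0.68 -0.54  1.55  0.4   1.01 -0.65]
  d/0.3 [-0.2269 -0.6935  0.0098] w/360 [ 0.0014 -0.0006  0.0001] alt [ 0.001   0.0021 -0.4999]
```

Request:
servo_tool:
  steps:
    - {"dx": -0.22,"dy": -0.685,"dz": 0,"wx": 0,"wy": 0,"wz": 0,"claw": 1}
    - {"dx": -0.22,"dy": -0.685,"dz": 0,"wx": 0,"wy": 0,"wz": 0,"claw": 1}
    - {"dx": -0.22,"dy": -0.685,"dz": 0,"wx": 0,"wy": 0,"wz": 0,"claw": 1}
    - {"dx": -0.22,"dy": -0.685,"dz": 0,"wx": 0,"wy": 0,"wz": 0,"claw": 1}
    - {"dx": -0.22,"dy": -0.685,"dz": 0,"wx": 0,"wy": 0,"wz": 0,"claw": 1}
    - {"dx": -0.22,"dy": -0.685,"dz": 0.1,"wx": 0,"wy": 0,"wz": 0,"claw": 1}
    - {"dx": -0.22,"dy": -0.685,"dz": 0.15,"wx": 0,"wy": 0,"wz": 0,"claw": 1}
    - {"dx": -0.22,"dy": -0.685,"dz": 0.15,"wx": 0,"wy": 0,"wz": 0,"claw": 1}
    - {"dx": -0.22,"dy": -0.685,"dz": 0.15,"wx": 0,"wy": 0,"wz": 0,"claw": 1}

```text
t: 38.65
eef_pos: [0.4286, 0.1046, 0.0849]
eef_rot: [-0.0, 0.722, 0.691, 0.001]
wrist_force: [-0.5, -0.1, -0.0]
gripper_width: 0.998
finger_force: 0.0
```

Run:
```python
from h import *
show("white0",z0=.025);show("white0",z0=0)
go(.429,.1038,-.006,-.045)
```

```text
white0 xy [0.6363 0.1604] toponly [0.6368 0.1606] p0.85 [255. 185.] res1.2 ['top', 'side']
white0 xy [0.6307 0.0169] toponly [0.6307 0.0169] p0.72 [322. 191.] res0.1 ['top']
white0 xy [0.3082 0.2475] toponly [0.3134 0.2382] p0.63 [203. 332.] res10.2 ['top', 'side']
white0 xy [0.3136 0.2446] toponly [0.314  0.2452] p0.66 [203. 334.] res1.2 ['top', 'side']
white0 xy [0.6475 0.1574] toponly [0.6443 0.1652] p0.60 [254. 182.] res7.7 ['top', 'side']
t 39.05 tcp [0.4291 0.1044 0.0852] x [0.044 0.999 0.001] y [ 0.999 -0.044  0.002] z [ 0.002  0.001 -1.   ] F [0.2 0.1 0.2] w 88.2 ff 0.0 q7 [ 0.15  0.44 -0.58  2.14  0.39  0.67 -0.75]
  d/0.3 [-0.0026 -0.0009  0.3041] w/360 [ 0.0003 -0.0002  0.0001] alt [ 3.000e-04  5.000e-04 -4.999e-01]
```

Request:
servo_tool:
  steps:
    - {"dx": -0.002,"dy": 0,"dz": 0.1,"wx": 0,"wy": 0,"wz": 0,"claw": 1}
    - {"dx": -0.002,"dy": 0,"dz": 0.2,"wx": 0,"wy": 0,"wz": 0,"claw": 1}
    - {"dx": -0.002,"dy": 0,"dz": 0.26,"wx": 0,"wy": 0,"wz": 0,"claw": 1}
    - {"dx": -0.002,"dy": 0,"dz": 0.29,"wx": 0,"wy": 0,"wz": 0,"claw": 1}
    - {"dx": -0.002,"dy": 0,"dz": 0.304,"wx": 0,"wy": 0,"wz": 0,"claw": 1}
    - {"dx": -0.002,"dy": 0,"dz": 0.304,"wx": 0,"wy": 0,"wz": 0,"claw": 1}
    - {"dx": -0.002,"dy": 0,"dz": 0.304,"wx": 0,"wy": 0,"wz": 0,"claw": 0.6}
    - {"dx": -0.002,"dy": 0,"dz": 0.304,"wx": 0,"wy": 0,"wz": 0,"claw": 0.35}
    - {"dx": -0.002,"dy": 0,"dz": 0.304,"wx": 0,"wy": 0,"wz": 0,"claw": 0.1}
    - {"dx": -0.002,"dy": 0,"dz": 0.304,"wx": 0,"wy": 0,"wz": 0,"claw": 0.1}
    - {"dx": -0.002,"dy": 0,"dz": 0.304,"wx": 0,"wy": 0,"wz": 0,"claw": 0.1}
    - {"dx": -0.002,"dy": 0,"dz": 0.304,"wx": 0,"wy": 0,"wz": 0,"claw": 0.1}
    - {"dx": -0.002,"dy": 0,"dz": 0.22,"wx": 0,"wy": 0,"wz": 0,"claw": 0.1}
    - {"dx": -0.002,"dy": 0,"dz": 0.12,"wx": 0,"wy": 0,"wz": 0,"claw": 0.1}
    - {"dx": -0.002,"dy": 0,"dz": 0.0,"wx": 0,"wy": 0,"wz": 0,"claw": 0.1}
    - {"dx": -0.002,"dy": 0,"dz": -0.1,"wx": 0,"wy": 0,"wz": 0,"claw": 0.1}
    - {"dx": -0.002,"dy": 0,"dz": -0.13,"wx": 0,"wy": 0,"wz": 0,"claw": 0.1}
    - {"dx": -0.002,"dy": 0,"dz": -0.13,"wx": 0,"wy": 0,"wz": 0,"claw": 0.1}
    - {"dx": -0.002,"dy": 0,"dz": -0.13,"wx": 0,"wy": 0,"wz": 0,"claw": 0.1}
  squeeze: 15

```text
t: 40.95
eef_pos: [0.4279, 0.1033, 0.1227]
eef_rot: [-0.0, 0.723, 0.691, 0.0]
wrist_force: [-0.9, 0.7, -2.0]
gripper_width: 0.63
finger_force: 15.0
```

Run:
```python
from h import *
go(.634,.0945,.06,-.045)
```

```text
t 40.95 tcp [0.4279 0.1033 0.1227] x [0.044 0.999 0.001] y [ 0.999 -0.044 -0.   ] z [-0.     0.001 -1.   ] F [-0.9  0.7 -2. ] w 55.4 ff 15.0 q7 [ 0.2   0.38 -0.64  2.11  0.33  0.75 -0.69]
  d/0.3 [0.001  0.6879 0.2088] w/360 [-0.0001 -0.0001  0.0001] alt [ 2.000e-04 -1.000e-04 -4.999e-01]
```

Request:
servo_tool:
  steps:
    - {"dx": 0.001,"dy": 0.14,"dz": 0,"wx": 0,"wy": 0,"wz": 0,"claw": 0.1}
    - {"dx": 0.001,"dy": 0.28,"dz": 0,"wx": 0,"wy": 0,"wz": 0,"claw": 0.1}
    - {"dx": 0.001,"dy": 0.42,"dz": 0,"wx": 0,"wy": 0,"wz": 0,"claw": 0.1}
    - {"dx": 0.001,"dy": 0.56,"dz": 0,"wx": 0,"wy": 0,"wz": 0,"claw": 0.1}
    - {"dx": 0.001,"dy": 0.688,"dz": 0,"wx": 0,"wy": 0,"wz": 0,"claw": 0.1}
    - {"dx": 0.001,"dy": 0.688,"dz": 0,"wx": 0,"wy": 0,"wz": 0,"claw": 0.1}
    - {"dx": 0.001,"dy": 0.688,"dz": 0,"wx": 0,"wy": 0,"wz": 0,"claw": 0.1}
    - {"dx": 0.001,"dy": 0.688,"dz": 0.1,"wx": 0,"wy": 0,"wz": 0,"claw": 0.1}
    - {"dx": 0.001,"dy": 0.688,"dz": 0.2,"wx": 0,"wy": 0,"wz": 0,"claw": 0.1}
    - {"dx": 0.001,"dy": 0.688,"dz": 0.27,"wx": 0,"wy": 0,"wz": 0,"claw": 0.1}
    - {"dx": 0.001,"dy": 0.688,"dz": 0.3,"wx": 0,"wy": 0,"wz": 0,"claw": 0.1}
    - {"dx": 0.001,"dy": 0.688,"dz": 0.3,"wx": 0,"wy": 0,"wz": 0,"claw": 0.1}
    - {"dx": 0.001,"dy": 0.688,"dz": 0.3,"wx": 0,"wy": 0,"wz": 0,"claw": 0.1}

```text
t: 42.25
eef_pos: [0.6351, 0.0955, 0.0349]
eef_rot: [0.0, 0.722, 0.692, 0.001]
wrist_force: [0.4, 0.7, -1.6]
gripper_width: 0.631
finger_force: 15.0
```

Run:
```python
from h import *
go(.634,.0945,.021,-.045)
```

```text
t 42.25 tcp [0.6351 0.0955 0.0349] x [0.044 0.999 0.002] y [ 0.999 -0.044  0.002] z [ 0.002  0.001 -1.   ] F [ 0.4  0.7 -1.6] w 55.5 ff 15.0 q7 [ 0.12  0.79 -0.5   1.64  0.47  0.84 -0.62]
  d/0.3 [-0.0037 -0.0037  0.0464] w/360 [ 0.0003 -0.0002  0.0002] alt [ 4.000e-04  5.000e-04 -4.998e-01]
```

Lower to contact, release, and lift.

Request:
servo_tool:
  steps:
    - {"dx": -0.003,"dy": -0.003,"dz": 0.02,"wx": 0,"wy": 0,"wz": 0,"claw": 0.1}
    - {"dx": -0.003,"dy": -0.003,"dz": 0.032,"wx": 0,"wy": 0,"wz": 0,"claw": 0.1}
    - {"dx": -0.003,"dy": -0.003,"dz": 0.04,"wx": 0,"wy": 0,"wz": 0,"claw": 0.1}
    - {"dx": -0.003,"dy": -0.003,"dz": 0.045,"wx": 0,"wy": 0,"wz": 0,"claw": 0.1}
    - {"dx": -0.003,"dy": -0.003,"dz": 0.045,"wx": 0,"wy": 0,"wz": 0,"claw": 0.1}

```text
t: 42.75
eef_pos: [0.6341, 0.0943, 0.0206]
eef_rot: [-0.0, 0.723, 0.691, 0.001]
wrist_force: [0.1, 0.2, -1.6]
gripper_width: 0.633
finger_force: 15.0
```

Request:
servo_tool:
  steps:
    - {"dx": 0,"dy": 0,"dz": 0.002,"wx": 0,"wy": 0,"wz": 0,"claw": 0.1}
    - {"dx": 0,"dy": 0,"dz": 0.002,"wx": 0,"wy": 0,"wz": 0,"claw": 0.28}
    - {"dx": 0,"dy": 0,"dz": 0.002,"wx": 0,"wy": 0,"wz": 0,"claw": 0.35}
    - {"dx": 0,"dy": 0,"dz": 0,"wx": 0,"wy": 0,"wz": 0,"claw": 0.5}
    - {"dx": 0,"dy": 0,"dz": 0,"wx": 0,"wy": 0,"wz": 0,"claw": 0.8}
    - {"dx": 0,"dy": 0,"dz": 0,"wx": 0,"wy": 0,"wz": 0,"claw": 1}
    - {"dx": 0,"dy": 0,"dz": 0,"wx": 0,"wy": 0,"wz": 0,"claw": 1}
    - {"dx": 0,"dy": 0,"dz": -0.06,"wx": 0,"wy": 0,"wz": 0,"claw": 1}
    - {"dx": 0,"dy": 0,"dz": -0.15,"wx": 0,"wy": 0,"wz": 0,"claw": 1}
    - {"dx": 0,"dy": 0,"dz": -0.28,"wx": 0,"wy": 0,"wz": 0,"claw": 1}
    - {"dx": 0,"dy": 0,"dz": -0.42,"wx": 0,"wy": 0,"wz": 0,"claw": 1}
    - {"dx": 0,"dy": 0,"dz": -0.42,"wx": 0,"wy": 0,"wz": 0,"claw": 1}
    - {"dx": 0,"dy": 0,"dz": -0.42,"wx": 0,"wy": 0,"wz": 0,"claw": 1}

```text
t: 44.05
eef_pos: [0.6349, 0.0943, 0.1489]
eef_rot: [0.001, 0.723, 0.691, 0.002]
wrist_force: [0.2, -0.6, -0.8]
gripper_width: 0.997
finger_force: 0.0
```

Run:
```python
from h import *
show("amber0")
go(.4243,-.2,.12,.04-np.pi/2)
```

```text
amber0 xy [0.4955 0.3425] toponly [0.4955 0.3425] p0.49 [168. 246.] res36.6 ['top']
t 44.25 tcp [0.6331 0.0938 0.1455] x [0.044 0.999 0.001] y [ 0.999 -0.044 -0.001] z [-0.001  0.001 -1.   ] F [0.4 0.4 0.7] w 87.9 ff 0.0 q7 [ 0.17  0.65 -0.57  1.59  0.39  1.02 -0.56]
  d/0.3 [-1.0091 -0.6521  0.0849] w/360 [-2.000e-04  0.000e+00  2.366e-01] alt [-0.000e+00 -2.000e-04 -2.634e-01]
```

Request:
servo_tool:
  steps:
    - {"dx": -0.95,"dy": -0.62,"dz": 0,"wx": 0,"wy": 0,"wz": -0.2634,"claw": 1}
    - {"dx": -0.95,"dy": -0.62,"dz": 0,"wx": 0,"wy": 0,"wz": -0.2634,"claw": 1}
    - {"dx": -0.95,"dy": -0.62,"dz": 0,"wx": 0,"wy": 0,"wz": -0.2634,"claw": 1}
    - {"dx": -0.95,"dy": -0.62,"dz": 0,"wx": 0,"wy": 0,"wz": -0.2634,"claw": 1}
    - {"dx": -0.95,"dy": -0.62,"dz": 0,"wx": 0,"wy": 0,"wz": -0.2634,"claw": 1}
    - {"dx": -0.95,"dy": -0.62,"dz": 0,"wx": 0,"wy": 0,"wz": -0.2634,"claw": 1}
    - {"dx": -0.95,"dy": -0.62,"dz": 0,"wx": 0,"wy": 0,"wz": -0.2634,"claw": 1}
    - {"dx": -0.95,"dy": -0.62,"dz": 0,"wx": 0,"wy": 0,"wz": -0.2634,"claw": 1}
    - {"dx": -0.95,"dy": -0.62,"dz": 0,"wx": 0,"wy": 0,"wz": -0.2634,"claw": 1}
    - {"dx": -0.95,"dy": -0.62,"dz": 0,"wx": 0,"wy": 0,"wz": -0.2634,"claw": 1}
    - {"dx": -0.95,"dy": -0.62,"dz": 0,"wx": 0,"wy": 0,"wz": -0.2634,"claw": 1}
    - {"dx": -0.95,"dy": -0.62,"dz": 0,"wx": 0,"wy": 0,"wz": -0.2634,"claw": 1}
    - {"dx": -0.95,"dy": -0.62,"dz": 0,"wx": 0,"wy": 0,"wz": -0.2634,"claw": 1}

```text
t: 45.55
eef_pos: [0.4353, -0.1822, 0.1456]
eef_rot: [0.0, -0.018, 1.0, 0.001]
wrist_force: [0.7, -0.4, -0.2]
gripper_width: 1.003
finger_force: 0.0
```

Run:
```python
from h import *
show("white0",z0=.025)
show("amber0")
go(.424,-.2,.003,.04+np.pi/2)
```

```text
white0 xy [0.6353 0.1612] toponly [0.6356 0.1616] p0.90 [255. 184.] res1.0 ['top', 'side']
white0 xy [0.6294 0.0172] toponly [0.6296 0.0169] p0.86 [321. 189.] res0.8 ['top', 'side']
white0 xy [0.6319 0.093 ] toponly [0.6329 0.0935] p0.70 [289. 187.] res0.8 ['top', 'side']
white0 xy [0.3084 0.2478] toponly [0.3143 0.2383] p0.59 [204. 332.] res10.2 ['top', 'side']
amber0 xy [ 0.4138 -0.1996] toponly [ 0.4105 -0.2013] p0.74 [423. 300.] res7.4 ['top', 'side']
t 45.95 tcp [ 0.4357 -0.1824  0.1461] x [-0.999 -0.04  -0.002] y [-0.04   0.999  0.001] z [ 0.001  0.001 -1.   ] F [ 0.7  0.3 -0.3] w 87.4 ff 0.0 q7 [ 1.1   0.51 -1.    2.01  0.54  0.92  1.43]
  d/0.3 [ 0.0419 -0.0575  0.477 ] w/360 [ 0.0002  0.0002 -0.    ] alt [ 4.e-04 -2.e-04  5.e-01]
```

Request:
servo_tool:
  steps:
    - {"dx": 0.042,"dy": -0.0575,"dz": 0,"wx": 0,"wy": 0,"wz": 0,"claw": 1}
    - {"dx": 0.042,"dy": -0.0575,"dz": 0.1,"wx": 0,"wy": 0,"wz": 0,"claw": 1}
    - {"dx": 0.042,"dy": -0.0575,"dz": 0.25,"wx": 0,"wy": 0,"wz": 0,"claw": 1}
    - {"dx": 0.042,"dy": -0.0575,"dz": 0.38,"wx": 0,"wy": 0,"wz": 0,"claw": 1}
    - {"dx": 0.042,"dy": -0.0575,"dz": 0.45,"wx": 0,"wy": 0,"wz": 0,"claw": 1}
    - {"dx": 0.042,"dy": -0.0575,"dz": 0.477,"wx": 0,"wy": 0,"wz": 0,"claw": 1}
    - {"dx": 0.042,"dy": -0.0575,"dz": 0.477,"wx": 0,"wy": 0,"wz": 0,"claw": 1}
    - {"dx": 0.042,"dy": -0.0575,"dz": 0.477,"wx": 0,"wy": 0,"wz": 0,"claw": 0.55}
    - {"dx": 0.042,"dy": -0.0575,"dz": 0.477,"wx": 0,"wy": 0,"wz": 0,"claw": 0.35}
    - {"dx": 0.042,"dy": -0.0575,"dz": 0.477,"wx": 0,"wy": 0,"wz": 0,"claw": 0.1}
    - {"dx": 0.042,"dy": -0.0575,"dz": 0.477,"wx": 0,"wy": 0,"wz": 0,"claw": 0.1}
    - {"dx": 0.042,"dy": -0.0575,"dz": 0.477,"wx": 0,"wy": 0,"wz": 0,"claw": 0.1}
    - {"dx": 0.042,"dy": -0.0575,"dz": 0.477,"wx": 0,"wy": 0,"wz": 0,"claw": 0.1}
    - {"dx": 0.042,"dy": -0.0575,"dz": 0.37,"wx": 0,"wy": 0,"wz": 0,"claw": 0.1}
    - {"dx": 0.042,"dy": -0.0575,"dz": 0.25,"wx": 0,"wy": 0,"wz": 0,"claw": 0.1}
    - {"dx": 0.042,"dy": -0.0575,"dz": 0.12,"wx": 0,"wy": 0,"wz": 0,"claw": 0.1}
    - {"dx": 0.042,"dy": -0.0575,"dz": 0,"wx": 0,"wy": 0,"wz": 0,"claw": 0.1}
    - {"dx": 0.042,"dy": -0.0575,"dz": 0,"wx": 0,"wy": 0,"wz": 0,"claw": 0.1}
  squeeze: 12

```text
t: 47.75
eef_pos: [0.4263, -0.201, 0.1497]
eef_rot: [0.004, -0.02, 1.0, -0.001]
wrist_force: [-0.0, 0.1, -1.5]
gripper_width: 0.632
finger_force: 12.0
```

Run:
```python
from h import *
go(.5735,.3535,.11,.0396+np.pi/2)
```

```text
t 47.75 tcp [ 0.4263 -0.201   0.1497] x [-0.999 -0.04  -0.007] y [-0.04   0.999 -0.003] z [ 0.007 -0.002 -1.   ] F [-0.   0.1 -1.5] w 55.6 ff 12.0 q7 [ 1.15  0.5  -1.    2.01  0.53  0.91  1.47]
  d/0.3 [-0.5629  1.8278  0.1317] w/360 [-0.0004  0.0011  0.    ] alt [-0.0018 -0.0006 -0.5   ]
```

Request:
servo_tool:
  steps:
    - {"dx": 0,"dy": 0.15,"dz": 0,"wx": 0,"wy": 0,"wz": 0,"claw": 0.1}
    - {"dx": 0,"dy": 0.3,"dz": 0,"wx": 0,"wy": 0,"wz": 0,"claw": 0.1}
    - {"dx": 0,"dy": 0.45,"dz": 0,"wx": 0,"wy": 0,"wz": 0,"claw": 0.1}
    - {"dx": 0,"dy": 0.6,"dz": 0,"wx": 0,"wy": 0,"wz": 0,"claw": 0.1}
    - {"dx": -0.1,"dy": 0.75,"dz": 0,"wx": 0,"wy": 0,"wz": 0,"claw": 0.1}
    - {"dx": -0.2,"dy": 0.9,"dz": 0,"wx": 0,"wy": 0,"wz": 0,"claw": 0.1}
    - {"dx": -0.28,"dy": 1,"dz": 0,"wx": 0,"wy": 0,"wz": 0,"claw": 0.1}

```text
t: 48.45
eef_pos: [0.4955, 0.1047, 0.1453]
eef_rot: [0.0, -0.02, 1.0, 0.0]
wrist_force: [0.8, -0.6, -0.9]
gripper_width: 0.633
finger_force: 12.0
```

Request:
servo_tool:
  steps:
    - {"dx": -0.1,"dy": 0.15,"dz": 0,"wx": 0,"wy": 0,"wz": 0,"claw": 0.1}
    - {"dx": -0.2,"dy": 0.3,"dz": 0,"wx": 0,"wy": 0,"wz": 0,"claw": 0.1}
    - {"dx": -0.28,"dy": 0.45,"dz": 0,"wx": 0,"wy": 0,"wz": 0,"claw": 0.1}
    - {"dx": -0.28,"dy": 0.6,"dz": 0,"wx": 0,"wy": 0,"wz": 0,"claw": 0.1}
    - {"dx": -0.28,"dy": 0.75,"dz": 0,"wx": 0,"wy": 0,"wz": 0,"claw": 0.1}
    - {"dx": -0.28,"dy": 0.828,"dz": 0,"wx": 0,"wy": 0,"wz": 0,"claw": 0.1}
    - {"dx": -0.28,"dy": 0.828,"dz": 0.1,"wx": 0,"wy": 0,"wz": 0,"claw": 0.1}
    - {"dx": -0.28,"dy": 0.828,"dz": 0.2,"wx": 0,"wy": 0,"wz": 0,"claw": 0.1}
    - {"dx": -0.28,"dy": 0.828,"dz": 0.25,"wx": 0,"wy": 0,"wz": 0,"claw": 0.1}
    - {"dx": -0.28,"dy": 0.828,"dz": 0.25,"wx": 0,"wy": 0,"wz": 0,"claw": 0.1}
    - {"dx": -0.28,"dy": 0.828,"dz": 0.25,"wx": 0,"wy": 0,"wz": 0,"claw": 0.1}

```text
t: 49.55
eef_pos: [0.5698, 0.3547, 0.0722]
eef_rot: [0.001, -0.02, 1.0, 0.001]
wrist_force: [-0.0, 1.2, 0.1]
gripper_width: 0.634
finger_force: 12.0
```

Run:
```python
from h import *
go(.5735,.3535,.010,.0396+np.pi/2)
```

```text
t 49.55 tcp [0.5698 0.3547 0.0722] x [-0.999 -0.04  -0.001] y [-0.04   0.999  0.001] z [ 0.001  0.001 -1.   ] F [-0.   1.2  0.1] w 55.8 ff 12.0 q7 [-0.11  0.88 -0.82  1.53  0.71  1.05  0.49]
  d/0.3 [-0.0118 -0.0049  0.2073] w/360 [0.0002 0.0002 0.0001] alt [-4.000e-04  3.000e-04 -4.999e-01]
```

Request:
servo_tool:
  steps:
    - {"dx": -0.012,"dy": -0.005,"dz": 0.08,"wx": 0,"wy": 0,"wz": 0,"claw": 0.1}
    - {"dx": -0.012,"dy": -0.005,"dz": 0.14,"wx": 0,"wy": 0,"wz": 0,"claw": 0.1}
    - {"dx": -0.012,"dy": -0.005,"dz": 0.18,"wx": 0,"wy": 0,"wz": 0,"claw": 0.1}
    - {"dx": -0.012,"dy": -0.005,"dz": 0.2,"wx": 0,"wy": 0,"wz": 0,"claw": 0.1}
    - {"dx": -0.012,"dy": -0.005,"dz": 0.207,"wx": 0,"wy": 0,"wz": 0,"claw": 0.1}
    - {"dx": -0.012,"dy": -0.005,"dz": 0.207,"wx": 0,"wy": 0,"wz": 0,"claw": 0.1}

```text
t: 50.15
eef_pos: [0.5735, 0.3537, 0.0102]
eef_rot: [0.001, -0.02, 1.0, 0.001]
wrist_force: [-0.1, -0.2, -0.4]
gripper_width: 0.629
finger_force: 12.0
```

Request:
servo_tool:
  steps:
    - {"dx": 0,"dy": 0,"dz": 0.004,"wx": 0,"wy": 0,"wz": 0,"claw": 0.1}
    - {"dx": 0,"dy": 0,"dz": 0.004,"wx": 0,"wy": 0,"wz": 0,"claw": 0.28}
    - {"dx": 0,"dy": 0,"dz": 0.004,"wx": 0,"wy": 0,"wz": 0,"claw": 0.35}
    - {"dx": 0,"dy": 0,"dz": 0.004,"wx": 0,"wy": 0,"wz": 0,"claw": 0.6}
    - {"dx": 0,"dy": 0,"dz": 0.004,"wx": 0,"wy": 0,"wz": 0,"claw": 1}
    - {"dx": 0,"dy": 0,"dz": 0.004,"wx": 0,"wy": 0,"wz": 0,"claw": 1}
    - {"dx": 0,"dy": 0,"dz": 0.004,"wx": 0,"wy": 0,"wz": 0,"claw": 1}
    - {"dx": 0,"dy": 0,"dz": -0.06,"wx": 0,"wy": 0,"wz": 0,"claw": 1}
    - {"dx": 0,"dy": 0,"dz": -0.15,"wx": 0,"wy": 0,"wz": 0,"claw": 1}
    - {"dx": 0,"dy": 0,"dz": -0.28,"wx": 0,"wy": 0,"wz": 0,"claw": 1}
    - {"dx": 0,"dy": 0,"dz": -0.43,"wx": 0,"wy": 0,"wz": 0,"claw": 1}
    - {"dx": 0,"dy": 0,"dz": -0.43,"wx": 0,"wy": 0,"wz": 0,"claw": 1}

```text
t: 51.35
eef_pos: [0.5759, 0.3568, 0.1472]
eef_rot: [0.005, -0.02, 1.0, 0.004]
wrist_force: [0.3, 0.5, 1.1]
gripper_width: 1.002
finger_force: 0.0
```

Request:
servo_tool:
  steps:
    - {"dx": 0.1,"dy": -0.15,"dz": 0,"wx": 0,"wy": 0,"wz": 0,"claw": 1}
    - {"dx": 0.2,"dy": -0.3,"dz": 0,"wx": 0,"wy": 0,"wz": 0,"claw": 1}
    - {"dx": 0.25,"dy": -0.45,"dz": 0,"wx": 0,"wy": 0,"wz": 0,"claw": 1}
    - {"dx": 0.25,"dy": -0.6,"dz": 0,"wx": 0,"wy": 0,"wz": 0,"claw": 1}
    - {"dx": 0.25,"dy": -0.75,"dz": 0,"wx": 0,"wy": 0,"wz": 0,"claw": 1}
    - {"dx": 0.25,"dy": -0.9,"dz": 0,"wx": 0,"wy": 0,"wz": 0,"claw": 1}
    - {"dx": 0.25,"dy": -1,"dz": 0,"wx": 0,"wy": 0,"wz": 0,"claw": 1}

```text
t: 52.05
eef_pos: [0.5103, 0.0466, 0.1388]
eef_rot: [0.001, -0.019, 1.0, -0.0]
wrist_force: [0.3, 0.1, -0.5]
gripper_width: 1.001
finger_force: 0.0
```

Run:
```python
from h import *
show("amber0",z0=.005);show("amber0",z0=0.)
go(.4283,-.395,.12,.04+np.pi/2)
```

```text
amber0 xy [ 0.4348 -0.4048] toponly [ 0.4371 -0.4071] p0.78 [524. 290.] res10.0 ['top', 'side']
amber0 xy [0.5734 0.3528] toponly [0.5719 0.3527] p0.77 [169. 211.] res3.7 ['top', 'side']
amber0 xy [ 0.4372 -0.4061] toponly [ 0.4397 -0.4073] p0.66 [522. 289.] res8.2 ['top', 'side']
amber0 xy [0.5745 0.3522] toponly [0.5732 0.3547] p0.65 [168. 210.] res4.3 ['top', 'side']
t 52.45 tcp [0.5103 0.0522 0.1387] x [-0.999 -0.043 -0.002] y [-0.043  0.999  0.002] z [ 0.002  0.002 -1.   ] F [ 0.4 -1.2 -0.2] w 88.5 ff 0.0 q7 [ 0.55  0.58 -0.97  1.92  0.59  0.95  0.92]
  d/0.3 [ 0.3371 -1.4779  0.059 ] w/360 [0.0003 0.0003 0.0005] alt [-0.0005  0.0005 -0.4995]
```

Request:
servo_tool:
  steps:
    - {"dx": 0.1,"dy": -0.16,"dz": 0,"wx": 0,"wy": 0,"wz": 0,"claw": 1}
    - {"dx": 0.2,"dy": -0.32,"dz": 0,"wx": 0,"wy": 0,"wz": 0,"claw": 1}
    - {"dx": 0.3,"dy": -0.48,"dz": 0,"wx": 0,"wy": 0,"wz": 0,"claw": 1}
    - {"dx": 0.337,"dy": -0.64,"dz": 0,"wx": 0,"wy": 0,"wz": 0,"claw": 1}
    - {"dx": 0.337,"dy": -0.8,"dz": 0,"wx": 0,"wy": 0,"wz": 0,"claw": 1}
    - {"dx": 0.337,"dy": -1,"dz": 0,"wx": 0,"wy": 0,"wz": 0,"claw": 1}
    - {"dx": 0.337,"dy": -1,"dz": 0,"wx": 0,"wy": 0,"wz": 0,"claw": 1}

```text
t: 53.15
eef_pos: [0.4211, -0.2572, 0.1378]
eef_rot: [0.001, -0.018, 1.0, 0.0]
wrist_force: [1.2, 0.4, 0.7]
gripper_width: 0.997
finger_force: 0.0
```

Run:
```python
from h import *
show("amber0",z0=0.)
go(.4283,-.395,.003,.04+np.pi/2)
```

```text
amber0 xy [0.5758 0.3519] toponly [0.5744 0.3537] p0.91 [168. 211.] res4.0 ['top', 'side']
t 53.35 tcp [ 0.4219 -0.2522  0.1379] x [-0.999 -0.041 -0.002] y [-0.041  0.999  0.002] z [ 0.002  0.002 -1.   ] F [0.4 0.9 0.6] w 87.9 ff 0.0 q7 [ 1.21  0.55 -0.98  1.97  0.57  0.93  1.56]
  d/0.3 [-0.001  -0.4775  0.4486] w/360 [0.0003 0.0003 0.0002] alt [-0.0005  0.0005 -0.4998]
```

Request:
servo_tool:
  steps:
    - {"dx": -0.001,"dy": -0.16,"dz": 0,"wx": 0,"wy": 0,"wz": 0,"claw": 1}
    - {"dx": -0.001,"dy": -0.32,"dz": 0,"wx": 0,"wy": 0,"wz": 0,"claw": 1}
    - {"dx": -0.001,"dy": -0.4775,"dz": 0,"wx": 0,"wy": 0,"wz": 0,"claw": 1}
    - {"dx": -0.001,"dy": -0.4775,"dz": 0,"wx": 0,"wy": 0,"wz": 0,"claw": 1}
    - {"dx": -0.001,"dy": -0.4775,"dz": 0.1,"wx": 0,"wy": 0,"wz": 0,"claw": 1}
    - {"dx": -0.001,"dy": -0.4775,"dz": 0.15,"wx": 0,"wy": 0,"wz": 0,"claw": 1}
    - {"dx": -0.001,"dy": -0.4775,"dz": 0.15,"wx": 0,"wy": 0,"wz": 0,"claw": 1}
    - {"dx": -0.001,"dy": -0.4775,"dz": 0.15,"wx": 0,"wy": 0,"wz": 0,"claw": 1}

```text
t: 54.15
eef_pos: [0.4282, -0.3951, 0.0931]
eef_rot: [0.001, -0.021, 1.0, 0.001]
wrist_force: [-0.3, -0.5, 0.8]
gripper_width: 1.003
finger_force: 0.0
```

Run:
```python
from h import *
show("amber0",z0=0.)
c=camera("side")
for s in spotter.silhouettes("amber0","side"):
    v,u=np.nonzero(s["pixels"]);print(round(s["p"],2),np.round(s["at"]),u.min(),v.min(),u.max(),v.max())
print(ext(proj(c,cyl(.4276,-.3949,0))).round(0))
go(.4283,-.395,.003,.04+np.pi/2)
```

```text
amber0 xy [ 0.6318 -0.1593] toponly [ 0.6318 -0.1593] p0.75 [403. 201.] res10.7 ['top']
amber0 xy [ 0.4235 -0.393 ] toponly [ 0.4222 -0.3938] p0.62 [504. 295.] res2.5 ['top', 'side']
amber0 xy [0.574  0.3533] toponly [0.572  0.3556] p0.62 [169. 211.] res4.6 ['top', 'side']
amber0 xy [0.4943 0.3434] toponly [0.4943 0.3434] p0.52 [170. 256.] res36.1 ['top']
0.89 [183. 316.] 165 299 194 339
0.83 [447. 229.] 435 212 458 244
0.54 [257. 259.] 244 238 269 277
[435. 211. 459. 245.]
t 54.45 tcp [ 0.4278 -0.3967  0.0934] x [-0.999 -0.04  -0.002] y [-0.04   0.999  0.   ] z [ 0.002  0.    -1.   ] F [0.1 0.  0.7] w 88.1 ff 0.0 q7 [ 1.28  0.74 -0.87  1.77  0.67  0.96  1.75]
  d/0.3 [-0.0012  0.0056  0.3013] w/360 [0.     0.0003 0.    ] alt [-5.e-04  1.e-04 -5.e-01]
```

Side extents match the expected place; pick it.

Request:
servo_tool:
  steps:
    - {"dx": 0.002,"dy": 0.003,"dz": 0.1,"wx": 0,"wy": 0,"wz": 0,"claw": 1}
    - {"dx": 0.002,"dy": 0.003,"dz": 0.2,"wx": 0,"wy": 0,"wz": 0,"claw": 1}
    - {"dx": 0.002,"dy": 0.003,"dz": 0.27,"wx": 0,"wy": 0,"wz": 0,"claw": 1}
    - {"dx": 0.002,"dy": 0.003,"dz": 0.3,"wx": 0,"wy": 0,"wz": 0,"claw": 1}
    - {"dx": 0.002,"dy": 0.003,"dz": 0.3,"wx": 0,"wy": 0,"wz": 0,"claw": 1}
    - {"dx": 0.002,"dy": 0.003,"dz": 0.3,"wx": 0,"wy": 0,"wz": 0,"claw": 0.55}
    - {"dx": 0.002,"dy": 0.003,"dz": 0.3,"wx": 0,"wy": 0,"wz": 0,"claw": 0.35}
    - {"dx": 0.002,"dy": 0.003,"dz": 0.3,"wx": 0,"wy": 0,"wz": 0,"claw": 0.1}
    - {"dx": 0.002,"dy": 0.003,"dz": 0.3,"wx": 0,"wy": 0,"wz": 0,"claw": 0.1}
    - {"dx": 0.002,"dy": 0.003,"dz": 0.3,"wx": 0,"wy": 0,"wz": 0,"claw": 0.1}
    - {"dx": 0.002,"dy": 0.003,"dz": 0.3,"wx": 0,"wy": 0,"wz": 0,"claw": 0.1}
    - {"dx": 0.002,"dy": 0.003,"dz": 0.2,"wx": 0,"wy": 0,"wz": 0,"claw": 0.1}
    - {"dx": 0.002,"dy": 0.003,"dz": 0.08,"wx": 0,"wy": 0,"wz": 0,"claw": 0.1}
    - {"dx": 0.002,"dy": 0.003,"dz": -0.05,"wx": 0,"wy": 0,"wz": 0,"claw": 0.1}
    - {"dx": 0.002,"dy": 0.003,"dz": -0.18,"wx": 0,"wy": 0,"wz": 0,"claw": 0.1}
    - {"dx": 0.002,"dy": 0.003,"dz": -0.18,"wx": 0,"wy": 0,"wz": 0,"claw": 0.1}

```text
t: 56.05
eef_pos: [0.4297, -0.3972, 0.1516]
eef_rot: [0.004, -0.02, 1.0, -0.002]
wrist_force: [0.9, -0.6, -0.8]
gripper_width: 0.635
finger_force: 12.0
```

Request:
servo_tool:
  steps:
    - {"dx": 0,"dy": 0.15,"dz": 0,"wx": 0,"wy": 0,"wz": 0,"claw": 0.1}
    - {"dx": 0,"dy": 0.3,"dz": 0,"wx": 0,"wy": 0,"wz": 0,"claw": 0.1}
    - {"dx": 0,"dy": 0.45,"dz": 0,"wx": 0,"wy": 0,"wz": 0,"claw": 0.1}
    - {"dx": 0,"dy": 0.6,"dz": 0,"wx": 0,"wy": 0,"wz": 0,"claw": 0.1}
    - {"dx": 0,"dy": 0.75,"dz": 0,"wx": 0,"wy": 0,"wz": 0,"claw": 0.1}
    - {"dx": 0,"dy": 0.9,"dz": 0,"wx": 0,"wy": 0,"wz": 0,"claw": 0.1}
    - {"dx": 0,"dy": 1,"dz": 0,"wx": 0,"wy": 0,"wz": 0,"claw": 0.1}

```text
t: 56.75
eef_pos: [0.4137, -0.093, 0.1466]
eef_rot: [0.0, -0.021, 1.0, 0.001]
wrist_force: [0.0, 0.1, 0.2]
gripper_width: 0.629
finger_force: 12.0
```

Run:
```python
from h import *
go(.5007,.3507,.1,.0396+np.pi/2)
```

```text
t 56.75 tcp [ 0.4137 -0.093   0.1466] x [-0.999 -0.043 -0.001] y [-0.043  0.999  0.002] z [ 0.001  0.002 -1.   ] F [0.  0.1 0.2] w 55.3 ff 12.0 q7 [ 1.01  0.43 -1.06  2.11  0.5   0.87  1.26]
  d/0.3 [-0.3529  1.4649  0.158 ] w/360 [0.0003 0.0001 0.0005] alt [-2.000e-04  4.000e-04 -4.995e-01]
```

Request:
servo_tool:
  steps:
    - {"dx": -0.03,"dy": 0.15,"dz": 0,"wx": 0,"wy": 0,"wz": 0,"claw": 0.1}
    - {"dx": -0.08,"dy": 0.3,"dz": 0,"wx": 0,"wy": 0,"wz": 0,"claw": 0.1}
    - {"dx": -0.11,"dy": 0.45,"dz": 0,"wx": 0,"wy": 0,"wz": 0,"claw": 0.1}
    - {"dx": -0.11,"dy": 0.6,"dz": 0,"wx": 0,"wy": 0,"wz": 0,"claw": 0.1}
    - {"dx": -0.11,"dy": 0.75,"dz": 0,"wx": 0,"wy": 0,"wz": 0,"claw": 0.1}
    - {"dx": -0.11,"dy": 0.9,"dz": 0,"wx": 0,"wy": 0,"wz": 0,"claw": 0.1}
    - {"dx": -0.11,"dy": 1,"dz": 0,"wx": 0,"wy": 0,"wz": 0,"claw": 0.1}
    - {"dx": -0.11,"dy": 1,"dz": 0,"wx": 0,"wy": 0,"wz": 0,"claw": 0.1}

```text
t: 57.55
eef_pos: [0.4343, 0.2102, 0.1475]
eef_rot: [0.001, -0.024, 1.0, 0.002]
wrist_force: [-0.3, -0.0, -1.2]
gripper_width: 0.627
finger_force: 12.0
```

Request:
servo_tool:
  steps:
    - {"dx": 0,"dy": 0.15,"dz": 0,"wx": 0,"wy": 0,"wz": 0,"claw": 0.1}
    - {"dx": 0,"dy": 0.3,"dz": 0,"wx": 0,"wy": 0,"wz": 0,"claw": 0.1}
    - {"dx": 0,"dy": 0.44,"dz": 0,"wx": 0,"wy": 0,"wz": 0,"claw": 0.1}
    - {"dx": 0,"dy": 0.465,"dz": 0.02,"wx": 0,"wy": 0,"wz": 0,"claw": 0.1}
    - {"dx": 0,"dy": 0.465,"dz": 0.12,"wx": 0,"wy": 0,"wz": 0,"claw": 0.1}
    - {"dx": 0,"dy": 0.465,"dz": 0.22,"wx": 0,"wy": 0,"wz": 0,"claw": 0.1}
    - {"dx": 0,"dy": 0.465,"dz": 0.25,"wx": 0,"wy": 0,"wz": 0,"claw": 0.1}
    - {"dx": 0,"dy": 0.465,"dz": 0.25,"wx": 0,"wy": 0,"wz": 0,"claw": 0.1}

```text
t: 58.35
eef_pos: [0.4297, 0.3427, 0.0712]
eef_rot: [-0.001, -0.02, 1.0, -0.001]
wrist_force: [-0.8, 1.0, 0.2]
gripper_width: 0.635
finger_force: 12.0
```

Run:
```python
from h import *
go(.4277,.3478,.009,.0396+np.pi/2)
```

```text
t 58.35 tcp [0.4297 0.3427 0.0712] x [-0.999 -0.039  0.001] y [-0.039  0.999 -0.001] z [-0.001 -0.001 -1.   ] F [-0.8  1.   0.2] w 55.9 ff 12.0 q7 [-0.12  0.73 -0.87  1.86  0.71  0.9   0.27]
  d/0.3 [0.0056 0.0177 0.2072] w/360 [-0.0002 -0.0002 -0.    ] alt [-3.e-04  3.e-04  5.e-01]
```

Request:
servo_tool:
  steps:
    - {"dx": 0.0056,"dy": 0.0177,"dz": 0.02,"wx": 0,"wy": 0,"wz": 0,"claw": 0.1}
    - {"dx": 0.0056,"dy": 0.0177,"dz": 0.1,"wx": 0,"wy": 0,"wz": 0,"claw": 0.1}
    - {"dx": 0.0056,"dy": 0.0177,"dz": 0.16,"wx": 0,"wy": 0,"wz": 0,"claw": 0.1}
    - {"dx": 0.0056,"dy": 0.0177,"dz": 0.19,"wx": 0,"wy": 0,"wz": 0,"claw": 0.1}
    - {"dx": 0.0056,"dy": 0.0177,"dz": 0.207,"wx": 0,"wy": 0,"wz": 0,"claw": 0.1}
    - {"dx": 0.0056,"dy": 0.0177,"dz": 0.209,"wx": 0,"wy": 0,"wz": 0,"claw": 0.1}
    - {"dx": 0.0056,"dy": 0.0177,"dz": 0.209,"wx": 0,"wy": 0,"wz": 0,"claw": 0.1}

```text
t: 59.05
eef_pos: [0.4287, 0.3504, 0.0104]
eef_rot: [0.001, -0.02, 1.0, 0.001]
wrist_force: [0.4, 0.6, -0.7]
gripper_width: 0.631
finger_force: 12.0
```

Request:
servo_tool:
  steps:
    - {"dx": 0,"dy": 0,"dz": 0,"wx": 0,"wy": 0,"wz": 0,"claw": 0.28}
    - {"dx": 0,"dy": 0,"dz": 0,"wx": 0,"wy": 0,"wz": 0,"claw": 0.35}
    - {"dx": 0,"dy": 0,"dz": 0,"wx": 0,"wy": 0,"wz": 0,"claw": 0.6}
    - {"dx": 0,"dy": 0,"dz": 0,"wx": 0,"wy": 0,"wz": 0,"claw": 1}
    - {"dx": 0,"dy": 0,"dz": 0,"wx": 0,"wy": 0,"wz": 0,"claw": 1}
    - {"dx": 0,"dy": 0,"dz": 0,"wx": 0,"wy": 0,"wz": 0,"claw": 1}
    - {"dx": 0,"dy": 0,"dz": -0.06,"wx": 0,"wy": 0,"wz": 0,"claw": 1}
    - {"dx": 0,"dy": 0,"dz": -0.15,"wx": 0,"wy": 0,"wz": 0,"claw": 1}
    - {"dx": 0,"dy": 0,"dz": -0.28,"wx": 0,"wy": 0,"wz": 0,"claw": 1}
    - {"dx": 0,"dy": 0,"dz": -0.43,"wx": 0,"wy": 0,"wz": 0,"claw": 1}
    - {"dx": 0,"dy": 0,"dz": -0.43,"wx": 0,"wy": 0,"wz": 0,"claw": 1}

```text
t: 60.15
eef_pos: [0.4303, 0.3533, 0.1455]
eef_rot: [0.004, -0.02, 1.0, 0.004]
wrist_force: [-0.4, 0.3, -0.1]
gripper_width: 1.001
finger_force: 0.0
```

Run:
```python
from h import *
st()
go(.6235,-.1655,.13,1.19)
```

```text
t 60.15 tcp [0.4303 0.3533 0.1455] x [-0.999 -0.041 -0.009] y [-0.041  0.999  0.007] z [ 0.009  0.008 -1.   ] F [-0.4  0.3 -0.1] w 88.1 ff 0.0 q7 [-0.08  0.64 -0.95  1.81  0.61  1.01  0.34]
t 60.15 tcp [0.4303 0.3533 0.1455] x [-0.999 -0.041 -0.009] y [-0.041  0.999  0.007] z [ 0.009  0.008 -1.   ] F [-0.4  0.3 -0.1] w 88.1 ff 0.0 q7 [-0.08  0.64 -0.95  1.81  0.61  1.01  0.34]
  d/0.3 [-0.573  -1.7543  0.0438] w/360 [0.0015 0.0012 0.0671] alt [-0.0016  0.002  -0.4329]
```

Request:
servo_tool:
  steps:
    - {"dx": 0,"dy": -0.15,"dz": 0,"wx": 0,"wy": 0,"wz": 0,"claw": 0}
    - {"dx": -0.05,"dy": -0.3,"dz": 0,"wx": 0,"wy": 0,"wz": 0,"claw": 0}
    - {"dx": -0.1,"dy": -0.45,"dz": 0,"wx": 0,"wy": 0,"wz": 0,"claw": 0}
    - {"dx": -0.16,"dy": -0.6,"dz": 0,"wx": 0,"wy": 0,"wz": 0,"claw": 0}
    - {"dx": -0.22,"dy": -0.75,"dz": 0,"wx": 0,"wy": 0,"wz": 0,"claw": 0}
    - {"dx": -0.28,"dy": -0.9,"dz": 0,"wx": 0,"wy": 0,"wz": 0,"claw": 0}
    - {"dx": -0.3,"dy": -1,"dz": 0,"wx": 0,"wy": 0,"wz": 0,"claw": 0}

```text
t: 60.85
eef_pos: [0.5317, 0.0496, 0.1391]
eef_rot: [0.001, -0.018, 1.0, 0.0]
wrist_force: [0.4, 1.1, 0.5]
gripper_width: 0.502
finger_force: 0.0
```

Request:
servo_tool:
  steps:
    - {"dx": -0.05,"dy": -0.15,"dz": 0,"wx": 0,"wy": 0,"wz": 0.02,"claw": 0}
    - {"dx": -0.1,"dy": -0.3,"dz": 0,"wx": 0,"wy": 0,"wz": 0.04,"claw": 0}
    - {"dx": -0.16,"dy": -0.45,"dz": 0,"wx": 0,"wy": 0,"wz": 0.067,"claw": 0}
    - {"dx": -0.22,"dy": -0.6,"dz": 0,"wx": 0,"wy": 0,"wz": 0.067,"claw": 0}
    - {"dx": -0.27,"dy": -0.75,"dz": 0,"wx": 0,"wy": 0,"wz": 0.067,"claw": 0}
    - {"dx": -0.27,"dy": -0.75,"dz": 0,"wx": 0,"wy": 0,"wz": 0.067,"claw": 0}
    - {"dx": -0.27,"dy": -0.75,"dz": 0,"wx": 0,"wy": 0,"wz": 0.067,"claw": 0}

```text
t: 61.55
eef_pos: [0.62, -0.1686, 0.1387]
eef_rot: [0.0, 0.19, 0.982, 0.001]
wrist_force: [-0.4, 0.5, -0.6]
gripper_width: 0.502
finger_force: 0.0
```

Run:
```python
from h import *
show("white0",z0=.025)
c=camera("side");c2=camera("top")
for k in("top","side"):
  for s in spotter.silhouettes("knob_grip",k)[:2]:
    v,u=np.nonzero(s["pixels"]);print(k,round(s["p"],2),u.min(),v.min(),u.max(),v.max(),s["pixels"].sum())
print("exp",[ (ext(proj(q,[[.6235+.022*a*.928,-.1665-.022*a*.372,z] for a in(-1,1) for z in(.061,.087)]))).round(0) for q in(c2,c)])
show("amber0",z0=.005)
go(.6235,-.1665,.029,1.19)
```

```text
white0 xy [0.6301 0.0171] toponly [0.6307 0.0169] p0.84 [324. 192.] res0.9 ['top', 'side']
white0 xy [0.3085 0.2472] toponly [0.3144 0.2374] p0.81 [203. 333.] res10.3 ['top', 'side']
white0 xy [0.6314 0.0935] toponly [0.6318 0.0934] p0.74 [288. 187.] res0.8 ['top', 'side']
white0 xy [0.6361 0.1599] toponly [0.6357 0.1605] p0.70 [255. 182.] res1.6 ['top', 'side']
white0 xy [0.4897 0.3339] toponly [0.4897 0.3339] p0.70 [172. 248.] res35.6 ['top']
top 0.73 406 187 418 209 173
top 0.49 143 195 193 298 2602
side 0.53 331 213 342 227 130
exp [array([406., 186., 416., 208.]), array([332., 212., 339., 228.])]
amber0 xy [0.5734 0.3528] toponly [0.5719 0.3527] p0.77 [174. 211.] res3.7 ['top', 'side']
t 62.15 tcp [ 0.6201 -0.1678  0.1386] x [-0.928  0.371 -0.001] y [0.371 0.928 0.002] z [ 0.001  0.001 -1.   ] F [ 0.6  0.2 -1.2] w 44.1 ff 0.0 q7 [ 0.72  0.73 -0.79  1.58  0.57  1.08  0.96]
  d/0.3 [-0.0086  0.0076  0.3654] w/360 [0.0002 0.0001 0.    ] alt [-2.e-04  4.e-04 -5.e-01]
```

Request:
servo_tool:
  steps:
    - {"dx": -0.0086,"dy": 0.0076,"dz": 0.1,"wx": 0,"wy": 0,"wz": 0,"claw": 0}
    - {"dx": -0.0086,"dy": 0.0076,"dz": 0.2,"wx": 0,"wy": 0,"wz": 0,"claw": 0}
    - {"dx": -0.0086,"dy": 0.0076,"dz": 0.29,"wx": 0,"wy": 0,"wz": 0,"claw": 0}
    - {"dx": -0.0086,"dy": 0.0076,"dz": 0.34,"wx": 0,"wy": 0,"wz": 0,"claw": 0}
    - {"dx": -0.0086,"dy": 0.0076,"dz": 0.365,"wx": 0,"wy": 0,"wz": 0,"claw": 0}
    - {"dx": -0.0086,"dy": 0.0076,"dz": 0.365,"wx": 0,"wy": 0,"wz": 0,"claw": 0}
    - {"dx": -0.0086,"dy": 0.0076,"dz": 0.365,"wx": 0,"wy": 0,"wz": 0,"claw": -0.4}
    - {"dx": -0.0086,"dy": 0.0076,"dz": 0.365,"wx": 0,"wy": 0,"wz": 0,"claw": -1}
    - {"dx": -0.0086,"dy": 0.0076,"dz": 0.365,"wx": 0,"wy": 0,"wz": 0,"claw": -1}
    - {"dx": -0.0086,"dy": 0.0076,"dz": 0.365,"wx": 0,"wy": 0,"wz": 0,"claw": -1}
    - {"dx": -0.0086,"dy": 0.0076,"dz": 0.365,"wx": 0,"wy": 0,"wz": 0,"claw": -1}
    - {"dx": -0.0086,"dy": 0.0076,"dz": 0.365,"wx": 0,"wy": 0,"wz": 0,"claw": -1}
  squeeze: 25

```text
t: 63.35
eef_pos: [0.6237, -0.1671, 0.0296]
eef_rot: [0.001, 0.189, 0.982, 0.0]
wrist_force: [-3.0, -1.4, 5.9]
gripper_width: 0.155
finger_force: 25.0
```

Run:
```python
from h import *
s,M=st()
ey=np.array([.0453,.999,0])
print(M.T@(ey*.1)/.3)
```

```text
t 63.35 tcp [ 0.6237 -0.1671  0.0296] x [-0.928  0.372 -0.001] y [0.372 0.928 0.001] z [ 0.002  0.    -1.   ] F [-3.  -1.4  5.9] w 13.6 ff 25.0 q7 [ 0.66  0.86 -0.71  1.62  0.68  0.91  0.89]
[1.09833457e-01 3.14727805e-01 1.74485554e-04]
```

Request:
servo_tool:
  steps:
    - {"dx": 0.016,"dy": 0.047,"dz": 0,"wx": 0,"wy": 0,"wz": 0,"claw": -1}
    - {"dx": 0.033,"dy": 0.094,"dz": 0,"wx": 0,"wy": 0,"wz": 0,"claw": -1}
    - {"dx": 0.049,"dy": 0.141,"dz": 0,"wx": 0,"wy": 0,"wz": 0,"claw": -1}
    - {"dx": 0.066,"dy": 0.188,"dz": 0,"wx": 0,"wy": 0,"wz": 0,"claw": -1}
    - {"dx": 0.082,"dy": 0.235,"dz": 0,"wx": 0,"wy": 0,"wz": 0,"claw": -1}
    - {"dx": 0.091,"dy": 0.262,"dz": 0,"wx": 0,"wy": 0,"wz": 0,"claw": -1}
    - {"dx": 0.094,"dy": 0.27,"dz": 0,"wx": 0,"wy": 0,"wz": 0,"claw": -1}
    - {"dx": 0.097,"dy": 0.278,"dz": 0,"wx": 0,"wy": 0,"wz": 0,"claw": -1}
    - {"dx": 0.1,"dy": 0.286,"dz": 0,"wx": 0,"wy": 0,"wz": 0,"claw": -1}
    - {"dx": 0.103,"dy": 0.294,"dz": 0,"wx": 0,"wy": 0,"wz": 0,"claw": -1}
    - {"dx": 0.106,"dy": 0.302,"dz": 0,"wx": 0,"wy": 0,"wz": 0,"claw": -1}
    - {"dx": 0.109,"dy": 0.31,"dz": 0,"wx": 0,"wy": 0,"wz": 0,"claw": -1}
    - {"dx": 0.111,"dy": 0.318,"dz": 0,"wx": 0,"wy": 0,"wz": 0,"claw": -1}
    - {"dx": 0.114,"dy": 0.326,"dz": 0,"wx": 0,"wy": 0,"wz": 0,"claw": -1}
    - {"dx": 0.117,"dy": 0.334,"dz": 0,"wx": 0,"wy": 0,"wz": 0,"claw": -1}
    - {"dx": 0.119,"dy": 0.342,"dz": 0,"wx": 0,"wy": 0,"wz": 0,"claw": -1}
    - {"dx": 0.122,"dy": 0.35,"dz": 0,"wx": 0,"wy": 0,"wz": 0,"claw": -1}
    - {"dx": 0.125,"dy": 0.358,"dz": 0,"wx": 0,"wy": 0,"wz": 0,"claw": -1}
    - {"dx": 0.127,"dy": 0.365,"dz": 0,"wx": 0,"wy": 0,"wz": 0,"claw": -1}
    - {"dx": 0.127,"dy": 0.365,"dz": 0,"wx": 0,"wy": 0,"wz": 0,"claw": -1}

```text
t: 65.35
eef_pos: [0.6288, -0.0517, 0.0296]
eef_rot: [0.001, 0.19, 0.982, 0.0]
wrist_force: [-3.0, -1.8, 8.5]
gripper_width: 0.157
finger_force: 25.0
```

Run:
```python
from h import *
s,M=st();print(M.T@(np.array([.0453,.999,0])*.01)/.3)
show("white0",z0=.025)
```

```text
t 65.35 tcp [ 0.6288 -0.0517  0.0296] x [-0.928  0.372 -0.001] y [0.372 0.928 0.   ] z [ 0.001  0.    -1.   ] F [-3.  -1.8  8.5] w 13.8 ff 25.0 q7 [ 0.49  0.85 -0.71  1.66  0.68  0.89  0.69]
[1.09955437e-02 3.14685257e-02 2.94500212e-06]
white0 xy [0.3085 0.2472] toponly [0.3144 0.2374] p0.96 [202. 332.] res10.3 ['top', 'side']
white0 xy [0.6359 0.1609] toponly [0.6357 0.1605] p0.82 [254. 183.] res1.1 ['top', 'side']
white0 xy [0.6285 0.0375] toponly [0.6283 0.0374] p0.75 [312. 190.] res1.0 ['top', 'side']
white0 xy [0.6314 0.0935] toponly [0.6318 0.0934] p0.59 [287. 189.] res0.8 ['top', 'side']
```

Request:
servo_tool:
  steps:
    - {"dx": 0.002,"dy": 0.006,"dz": 0,"wx": 0,"wy": 0,"wz": 0,"claw": -1}
    - {"dx": 0.004,"dy": 0.012,"dz": 0,"wx": 0,"wy": 0,"wz": 0,"claw": -1}
    - {"dx": 0.006,"dy": 0.018,"dz": 0,"wx": 0,"wy": 0,"wz": 0,"claw": -1}
    - {"dx": 0.008,"dy": 0.024,"dz": 0,"wx": 0,"wy": 0,"wz": 0,"claw": -1}
    - {"dx": 0.01,"dy": 0.03,"dz": 0,"wx": 0,"wy": 0,"wz": 0,"claw": -1}
    - {"dx": 0.012,"dy": 0.035,"dz": 0,"wx": 0,"wy": 0,"wz": 0,"claw": -1}
    - {"dx": 0.012,"dy": 0.035,"dz": 0,"wx": 0,"wy": 0,"wz": 0,"claw": -1}

```text
t: 66.25
eef_pos: [0.6293, -0.0413, 0.0296]
eef_rot: [0.001, 0.19, 0.982, -0.0]
wrist_force: [-3.4, -3.2, 8.3]
gripper_width: 0.154
finger_force: 25.0
```

Request:
servo_tool:
  steps:
    - {"dx": 0.002,"dy": 0.006,"dz": 0,"wx": 0,"wy": 0,"wz": 0,"claw": -1}
    - {"dx": 0.003,"dy": 0.009,"dz": 0,"wx": 0,"wy": 0,"wz": 0,"claw": -1}
    - {"dx": 0.004,"dy": 0.012,"dz": 0,"wx": 0,"wy": 0,"wz": 0,"claw": -1}
    - {"dx": 0.004,"dy": 0.012,"dz": 0,"wx": 0,"wy": 0,"wz": 0,"claw": -1}

```text
t: 66.65
eef_pos: [0.6294, -0.0383, 0.0296]
eef_rot: [0.0, 0.19, 0.982, -0.001]
wrist_force: [-4.3, -4.8, 8.8]
gripper_width: 0.154
finger_force: 25.0
```

Request:
servo_tool:
  steps:
    - {"dx": 0.002,"dy": 0.005,"dz": 0,"wx": 0,"wy": 0,"wz": 0,"claw": -1}
    - {"dx": 0.003,"dy": 0.009,"dz": 0,"wx": 0,"wy": 0,"wz": 0,"claw": -1}
    - {"dx": 0.003,"dy": 0.009,"dz": 0,"wx": 0,"wy": 0,"wz": 0,"claw": -1}

```text
t: 66.95
eef_pos: [0.6295, -0.0365, 0.0296]
eef_rot: [0.0, 0.19, 0.982, -0.002]
wrist_force: [-4.8, -6.4, 8.9]
gripper_width: 0.161
finger_force: 25.0
```

Request:
servo_tool:
  steps:
    - {"dx": 0.001,"dy": 0.003,"dz": 0,"wx": 0,"wy": 0,"wz": 0,"claw": -1}
    - {"dx": 0.002,"dy": 0.006,"dz": 0,"wx": 0,"wy": 0,"wz": 0,"claw": -1}
    - {"dx": 0.002,"dy": 0.006,"dz": 0,"wx": 0,"wy": 0,"wz": 0,"claw": -1}

```text
t: 67.25
eef_pos: [0.6295, -0.0365, 0.0296]
eef_rot: [0.0, 0.191, 0.982, -0.003]
wrist_force: [-5.7, -9.2, 10.6]
gripper_width: 0.155
finger_force: 25.0
```

Run:
```python
from h import *
show("white0",z0=.025)
```

```text
white0 xy [0.3144 0.2374] toponly [0.3144 0.2374] p0.90 [201. 336.] res0.5 ['top']
white0 xy [0.6393 0.0715] toponly [0.6297 0.0525] p0.83 [304. 191.] res10.2 ['top', 'side']
white0 xy [0.6366 0.1648] toponly [0.6365 0.1659] p0.74 [253. 182.] res1.3 ['top', 'side']
white0 xy [0.6326 0.1084] toponly [0.6332 0.1086] p0.62 [280. 186.] res0.6 ['top', 'side']
white0 xy [ 6.14e-01 -6.00e-04] toponly [ 6.14e-01 -6.00e-04] p0.31 [324. 213.] res87.9 ['top']
```

Request:
servo_tool:
  steps:
    - {"dx": 0,"dy": 0,"dz": 0,"wx": 0,"wy": 0,"wz": 0,"claw": -1}
    - {"dx": 0,"dy": 0,"dz": 0,"wx": 0,"wy": 0,"wz": 0.02,"claw": -1}
    - {"dx": 0,"dy": 0,"dz": 0,"wx": 0,"wy": 0,"wz": 0.04,"claw": -1}
    - {"dx": 0,"dy": 0,"dz": 0,"wx": 0,"wy": 0,"wz": 0.06,"claw": -1}
    - {"dx": 0,"dy": 0,"dz": 0,"wx": 0,"wy": 0,"wz": 0.08,"claw": -1}
    - {"dx": 0,"dy": 0,"dz": 0,"wx": 0,"wy": 0,"wz": 0.1,"claw": -1}
    - {"dx": 0,"dy": 0,"dz": 0,"wx": 0,"wy": 0,"wz": 0.12,"claw": -1}
    - {"dx": 0,"dy": 0,"dz": 0,"wx": 0,"wy": 0,"wz": 0.14,"claw": -1}
    - {"dx": 0,"dy": 0,"dz": 0,"wx": 0,"wy": 0,"wz": 0.16,"claw": -1}
    - {"dx": 0,"dy": 0,"dz": 0,"wx": 0,"wy": 0,"wz": 0.18,"claw": -1}
    - {"dx": 0,"dy": 0,"dz": 0,"wx": 0,"wy": 0,"wz": 0.195,"claw": -1}
    - {"dx": 0,"dy": 0,"dz": 0,"wx": 0,"wy": 0,"wz": 0.2,"claw": -1}
    - {"dx": 0,"dy": 0,"dz": 0,"wx": 0,"wy": 0,"wz": 0.2,"claw": -1}
  squeeze: 40

```text
t: 68.75
eef_pos: [0.6289, -0.0369, 0.0297]
eef_rot: [0.002, 0.731, 0.682, -0.002]
wrist_force: [-6.3, -10.0, 11.9]
gripper_width: 0.154
finger_force: 40.0
```

Run:
```python
from h import *
s,M=st();print(s["torque"],np.arctan2(M[1,1],M[0,1]))
```

```text
t 68.75 tcp [ 0.6289 -0.0369  0.0297] x [ 0.07   0.998 -0.006] y [ 0.998 -0.07  -0.001] z [-0.001 -0.006 -1.   ] F [ -6.3 -10.   11.9] w 13.5 ff 40.0 q7 [ 0.28  0.76 -0.43  1.68  0.42  0.8  -0.41]
[-2.09590074  1.24235071  0.28629986] -0.06997780514239954
```

Request:
servo_tool:
  steps:
    - {"dx": 0,"dy": 0,"dz": 0,"wx": 0,"wy": 0,"wz": 0.006,"claw": -1}
    - {"dx": 0,"dy": 0,"dz": 0,"wx": 0,"wy": 0,"wz": 0.012,"claw": -1}
    - {"dx": 0,"dy": 0,"dz": 0,"wx": 0,"wy": 0,"wz": 0.016,"claw": -1}
    - {"dx": 0,"dy": 0,"dz": 0,"wx": 0,"wy": 0,"wz": 0.016,"claw": -1}

```text
t: 69.15
eef_pos: [0.6288, -0.0368, 0.0296]
eef_rot: [0.002, 0.764, 0.645, -0.002]
wrist_force: [-5.2, -10.3, 11.2]
gripper_width: 0.166
finger_force: 42.4
```

Run:
```python
from h import *
s,M=st();print(s["torque"],np.arctan2(M[1,1],M[0,1]))
```

```text
t 69.15 tcp [ 0.6288 -0.0368  0.0296] x [ 0.168  0.986 -0.006] y [ 0.986 -0.168 -0.   ] z [-0.001 -0.006 -1.   ] F [ -5.2 -10.3  11.2] w 14.6 ff 42.4 q7 [ 0.26  0.76 -0.4   1.68  0.4   0.79 -0.49]
[-2.13552552  1.16882944  0.95243108] -0.16857952929031977
```

At the stop (torque 0.95 N m). Let go and retreat.

Request:
servo_tool:
  steps:
    - {"dx": 0,"dy": 0,"dz": 0,"wx": 0,"wy": 0,"wz": 0,"claw": -0.3}
    - {"dx": 0,"dy": 0,"dz": 0,"wx": 0,"wy": 0,"wz": 0,"claw": 0}
    - {"dx": 0,"dy": 0,"dz": 0,"wx": 0,"wy": 0,"wz": 0,"claw": 0.3}
    - {"dx": 0,"dy": 0,"dz": 0,"wx": 0,"wy": 0,"wz": 0,"claw": 0.3}
    - {"dx": 0,"dy": 0,"dz": 0,"wx": 0,"wy": 0,"wz": 0,"claw": 0.3}
    - {"dx": 0,"dy": 0,"dz": -0.06,"wx": 0,"wy": 0,"wz": 0,"claw": 0.3}
    - {"dx": 0,"dy": 0,"dz": -0.18,"wx": 0,"wy": 0,"wz": 0,"claw": 0.3}
    - {"dx": 0,"dy": 0,"dz": -0.3,"wx": 0,"wy": 0,"wz": 0,"claw": 0.3}
    - {"dx": 0,"dy": 0,"dz": -0.45,"wx": 0,"wy": 0,"wz": 0,"claw": 0.3}
    - {"dx": -0.15,"dy": -0.1,"dz": -0.45,"wx": 0,"wy": 0,"wz": 0,"claw": 0.3}
    - {"dx": -0.3,"dy": -0.2,"dz": -0.45,"wx": 0,"wy": 0,"wz": 0,"claw": 0.3}
    - {"dx": -0.45,"dy": -0.3,"dz": -0.45,"wx": 0,"wy": 0,"wz": 0,"claw": 0.3}
    - {"dx": -0.6,"dy": -0.4,"dz": -0.45,"wx": 0,"wy": 0,"wz": 0,"claw": 0.3}
    - {"dx": -0.75,"dy": -0.5,"dz": -0.45,"wx": 0,"wy": 0,"wz": 0,"claw": 0.3}
    - {"dx": -0.9,"dy": -0.55,"dz": -0.45,"wx": 0,"wy": 0,"wz": 0,"claw": 0.3}
    - {"dx": -0.9,"dy": -0.55,"dz": -0.45,"wx": 0,"wy": 0,"wz": 0,"claw": 0.3}

```text
t: 70.75
eef_pos: [0.4186, -0.2749, 0.1648]
eef_rot: [0.001, 0.766, 0.643, -0.0]
wrist_force: [1.7, 0.1, -0.3]
gripper_width: 0.649
finger_force: 0.0
```

Run:
```python
from h import *
st();show("white0",z0=.025);show("amber0",z0=.005)
a=camera("top")["image"][130:350,110:450];b=camera("side")["image"][180:400,140:480]
cv2.imwrite("pics/final.png",cv2.resize(np.vstack([a,b]),None,fx=1.36,fy=1.36)[:,:,::-1])
```

```text
t 70.75 tcp [ 0.4186 -0.2749  0.1648] x [ 0.173  0.985 -0.002] y [ 0.985 -0.173  0.001] z [ 0.    -0.002 -1.   ] F [ 1.7  0.1 -0.3] w 57.1 ff 0.0 q7 [ 0.87  0.37 -0.46  1.94  0.21  0.87  0.12]
white0 xy [0.6306 0.0523] toponly [0.6309 0.0525] p0.92 [303. 188.] res1.1 ['top', 'side']
white0 xy [0.3089 0.2469] toponly [0.3144 0.2374] p0.85 [203. 334.] res10.5 ['top', 'side']
white0 xy [0.6326 0.1084] toponly [0.6332 0.1086] p0.69 [281. 186.] res0.6 ['top', 'side']
white0 xy [0.636  0.1642] toponly [0.6354 0.1648] p0.56 [253. 181.] res1.3 ['top', 'side']
white0 xy [0.4988 0.4193] toponly [0.4988 0.4193] p0.45 [125. 238.] res12.7 ['top']
amber0 xy [0.5723 0.3524] toponly [0.5708 0.3525] p0.76 [169. 210.] res3.8 ['top', 'side']
amber0 xy [ 0.637  -0.0261] toponly [ 0.637  -0.0261] p0.65 [344. 195.] res12.5 ['top']
amber0 xy [0.4299 0.3495] toponly [0.4296 0.3505] p0.56 [159. 273.] res2.9 ['top', 'side']
amber0 xy [ 0.6323 -0.0382] toponly [ 0.6323 -0.0382] p0.45 [353. 189.] res11.4 ['top']
amber0 xy [ 0.5392 -0.3464] toponly [ 0.5392 -0.3464] p0.41 [481. 243.] res8.0 ['top']
```

View pics/final.png

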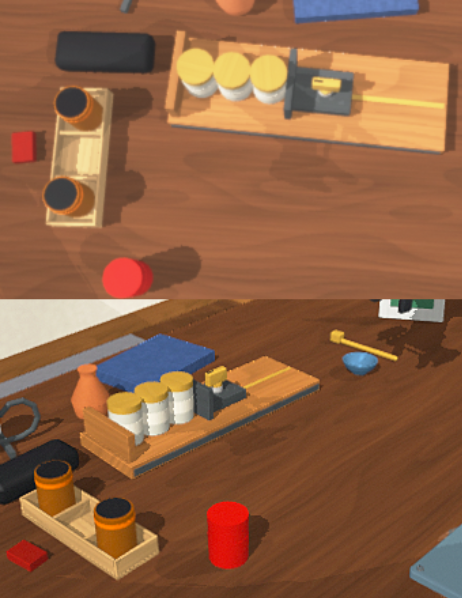

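The final picture shows the three white jars upright in a closed row on the brass line, with the bookend against them and the knob bar along the ledge. Both ambers stand in their own cells, and the other things have not moved. Handing in.

```bash
python3 -c "
from plant import robot
print(robot.close_job())"
```

```text
the job is handed in; nothing more can be done
None
```

The job is handed in: the three white jars stand in a closed row on the brass line with the bookend clamped tight against them, and both ambers are in their own cells; one white jar tipped over on the ledge partway through, and I stood it back up.

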